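Sanitise the filter cartridges under the shelf lamp

TASK

Get the filter cartridges ready for sanitising: move the white bottle (upright) and the scrubbing brush (bristles down) out of the way into the blue side tray, lay every filter cartridge that is there flat in the dark grey lamp tray, and slide the lamp's black level slider to the orange pointer. Only when all that is done, switch the lamp on by pushing the green paddle hidden under the shelf's front lip fully up from below. Keep the bottle from tipping over and leave the wrench, the jar and the steel beaker alone.

Things in the scene. Friction and masses are not known exactly. Their poses are not given: they have to be found in the camera images.
- shelf: Fixed stainless overshelf standing on two posts at its rear: a plate 160 mm deep (x), 460 mm wide (y), 12 mm thick, underside 190 mm and top 202 mm above the counter, open below. Origin on the counter straight below the middle of its front lip; x points from the front lip to the rear (away from the robot), y along the lip to the left. A lamp bar (look only) hangs under its right half, 20 mm deep.
- switch_base: Fixed switch clipped under the shelf's front lip. Origin on the lip's front edge at the height of the plate's underside (190 mm above the counter), x to the rear, z up. A green tab 44 mm wide on top of the plate and over its front edge shows from above where the switch is. Below the plate: a black housing from 32 to 62 mm behind the lip edge, 60 mm wide, 26 mm deep; below that the green paddle.
- switch_pad (a point): The point to push: on the underside of the green paddle, 20 mm behind the lip's front edge and 45 mm below the plate's underside (145 mm above the counter) when off. The paddle is a horizontal plate 8 mm thick, 60 mm wide (y), reaching from 12 to 60 mm behind the lip edge; only air is in front of it and below it. A finger slanting down and forward at about 45 degrees passes below the lip and can lift the paddle near its front edge with its tip.
- switch (a joint): Paddle's upward travel, m: 0 = off (down), 0.010 = fully up (on). Takes about 4 N to push and stays where it is left.
- level_base: Fixed track of the level slider, on top of the shelf: 40 mm (x) x 170 mm (y) x 14 mm high. Origin at the centre of its underside (202 mm above the counter); the slider runs along its y.
- level_top (a point): Centre of the top of the black slider grip, which is 28 mm (along the track's x) x 20 mm (along the track's y), standing 40 mm tall above the track (top 54.5 mm above the shelf's top). Slides along the track's y.
- level (a joint): Slider's travel, m: 0 = the track's -y (right) end, 0.120 = its +y (left) end; 0.060 is the middle of the track. Takes about 1.5 N and stays where it is left.
- pointer: Small fixed orange pointer (5 mm wide, 16 mm high) on the shelf just behind the track, marking the level to set: the middle of the slider grip must stand opposite it along the track. Origin at the centre of its underside, axes along the track's.
- tray: Fixed dark grey lamp tray in front of the shelf's right half: outside 118 mm (x) x 282 mm (y) x 18 mm high, walls and floor 4 mm. Origin at the centre of its underside. Takes four cartridges side by side, each along the tray's x, 62 mm apart.
- caddy: Fixed blue side tray on the left: outside 170 mm (x) x 210 mm (y) x 18 mm high, walls and floor 4 mm. Origin at the centre of its underside. Room for the bottle in its right (-y) half and the brush in its left (+y) half.
- filter1: A small water-filter cartridge lying on its side: white ribbed round body 32 mm in diameter between two square blue end caps (36 x 36 mm, 14 mm thick), 84 mm long in all, about 80 g. Origin at its very centre (18 mm above what it lies on), x along its length. The square caps keep it from rolling; grip it across the round middle. Two to four of the four cartridges are there; an absent one reads None from the start.
- filter2: A small water-filter cartridge lying on its side: white ribbed round body 32 mm in diameter between two square blue end caps (36 x 36 mm, 14 mm thick), 84 mm long in all, about 80 g. Origin at its very centre (18 mm above what it lies on), x along its length. The square caps keep it from rolling; grip it across the round middle. Two to four of the four cartridges are there; an absent one reads None from the start.
- filter3: A small water-filter cartridge lying on its side: white ribbed round body 32 mm in diameter between two square blue end caps (36 x 36 mm, 14 mm thick), 84 mm long in all, about 80 g. Origin at its very centre (18 mm above what it lies on), x along its length. The square caps keep it from rolling; grip it across the round middle. Two to four of the four cartridges are there; an absent one reads None from the start.
- filter4: A small water-filter cartridge lying on its side: white ribbed round body 32 mm in diameter between two square blue end caps (36 x 36 mm, 14 mm thick), 84 mm long in all, about 80 g. Origin at its very centre (18 mm above what it lies on), x along its length. The square caps keep it from rolling; grip it across the round middle. Two to four of the four cartridges are there; an absent one reads None from the start.
- brush: White scrubbing brush lying in the lamp tray, bristle side down: 100 mm (x) x 38 mm (y), 48 mm high; its top is a grip ridge 70 mm (x) x 24 mm (y), from 28 to 48 mm above its underside. 120 g. Origin at the centre of its underside.
- bottle: White bottle with yellow band and blue cap, 66 mm in diameter, 200 mm high, standing just in front of the shelf lip where the hand must pass to reach the switch; about 350 g. The neck (26 mm in diameter) begins 154 mm up, the cap (30 mm in diameter) 184 mm up. Grip by the cap and neck from above. Origin at the centre of its underside, z up.
- wrench: Bystander: steel wrench about 180 mm long lying on the right, beside the shelf. Origin at the centre of its underside.
- jar: Bystander: white jar with black lid, 44 mm in diameter, 50 mm high, on the shelf's right end. Origin at the centre of its underside.
- beaker: Bystander: steel beaker 68 mm in diameter, 85 mm high, on the left beyond the blue tray. Origin at the centre of its underside.
Mind the look-alikes: they are no part of the job. Leave any pink or purple look-alike of the filter2 alone.

How it is judged (in metres and radians):
On the way, in this order (a step that is already met when the one before it is completed fails the run):
1. bottle and brush in the blue tray, all cartridges flat in the lamp tray, slider at the pointer (x of filter1 in the frame of tray between -0.042 and 0.042 m and y of filter1 in the frame of tray between -0.124 and 0.124 m and z of filter1 in the frame of tray between 0.016 and 0.031 m and x of filter2 in the frame of tray between -0.042 and 0.042 m and y of filter2 in the frame of tray between -0.124 and 0.124 m and z of filter2 in the frame of tray between 0.016 and 0.031 m and x of filter3 in the frame of tray between -0.042 and 0.042 m and y of filter3 in the frame of tray between -0.124 and 0.124 m and z of filter3 in the frame of tray between 0.016 and 0.031 m and x of filter4 in the frame of tray between -0.042 and 0.042 m and y of filter4 in the frame of tray between -0.124 and 0.124 m and z of filter4 in the frame of tray between 0.016 and 0.031 m and x of bottle in the frame of caddy between -0.072 and 0.072 m and y of bottle in the frame of caddy between -0.092 and 0.092 m and z of bottle in the frame of caddy between -0.002 and 0.012 m and x of brush in the frame of caddy between -0.072 and 0.072 m and y of brush in the frame of caddy between -0.092 and 0.092 m and z of brush in the frame of caddy between -0.002 and 0.012 m and angle between bottle's own z axis and vertical below 0.15 rad and angle between brush's own z axis and vertical below 0.25 rad and y of level_top in the frame of pointer between -0.005 and 0.005 m), for 0.2 s.
2. then the switch paddle is pushed fully up (value of joint switch above 0.0075 m), for 0.2 s.
At the end, for the whole second after the job is handed in: Paddle up over 7.5 of 10 mm; slider within 5 mm of the pointer; every cartridge present flat in the lamp tray (centre inside, under 31 mm above its underside); bottle upright (0.15 rad) and brush bristles down (0.25 rad) on the blue tray's floor; all at rest (all of step 1 and value of joint switch above 0.0075 m and linear speed of each of filter1, filter2, filter3, filter4, bottle, brush below 0.02 m/s); the robot touches nothing.
It fails at once if the wrench is moved more than 30 mm (distance of wrench from where it was at the start of the episode above 0.03 m).
It fails at once if the jar is moved more than 30 mm (distance of jar from where it was at the start of the episode above 0.03 m).
It fails at once if the beaker is moved more than 30 mm (distance of beaker from where it was at the start of the episode above 0.03 m).
It fails at once if the bottle tips by more than 0.6 rad (angle between bottle's own z axis and vertical above 0.6 rad).
Of filter1, filter2, filter3, filter4 only 2 to 4 are there at a start; the rules pass over those that are not, and their reading is None.
At some moment in a run one of filter1, filter2, filter3, filter4 may be knocked a few centimetres aside while the robot is not near it.
It also fails if it takes over 210 s, if anything falls off the work surface, if the arm or the gripper's body presses on something with over 40 N, if the wrist force passes 120 N, or if a joint passes its speed limit or range.

ROBOT

A 6-joint arm with a two-finger parallel gripper is mounted at the origin on the work surface. World frame = base frame: x ahead of the robot, y to its left, z up, the work surface at z = 0. Lengths are in m, angles in degrees, forces in N, time in s.
With the tool pointing down it reaches from about 0.35 to 0.975 m from the base axis. Payload 4.9 kg.
Tool frame: the origin (TCP) lies between the finger pads; the fingertips stand 8 mm ahead of it and the grasp point (between the pads) lies 11 mm behind it; x points along the fingers, y is the direction in which the jaws open and shut, and the axes are right-handed (so a half turn about x gives the same grasp; the last joint's range is limited). The gripper opens to 85 mm and grips with 20 to 120 N. Pads are 22 mm wide; open, the fingers measure 114 mm over their backs; the gripper's body (76 mm by 85 mm) begins 54 mm behind the grasp point. The pads swing forward as they close: fully open they stand 13 mm farther back than shut.
Start: joints at [-76.49, 3.019, 92.412, -0, 84.569, -6.818], TCP at [0.217, -0.586, 0.202] pointing down, gripper open.
Joint ranges: [-172.51, 172.51], [-57.92, 126.97], [3.15, 148.05], [-58.71, 238.71], [5.1, 150.11], [-179.66, 179.66]. Speed limits (degrees/s): [147.25, 147.25, 180, 180, 180, 180].

INTERFACE

Orientations are given as [roll, pitch, yaw] about the fixed x, y, z axes, in that order (R = Rz(yaw) Ry(pitch) Rx(roll)).
In Python, from plant import r gives the robot as it stands.
- The arm moves only by the tool move_arm, never from a script. Its argument "commands" is a list of rows, each an object with "xyz": the shift along the tool's x, y, z in m, a list of three; "turn": the turn, a rotation vector about the tool's x, y, z in rad, a list of three; "fingers": the finger opening in m, from 0 to 0.0854. In form: [{"xyz": [tx, ty, tz], "turn": [ax, ay, az], "fingers": fingers}, ...]. A call has 1 to 20 rows; each row shifts and turns the pose as measured when the row begins, along the tool's axes as they then stand; what a row does not reach is not made up. A row lasts 1/8 s, in which the tool goes at most 62.5 mm and 10.7 degrees, less where a joint would pass 70% of its speed; a pose out of reach is approached as far as the arm can. A call is refused whole if a number of a shift passes 0.0625 or a number of a turn 0.188, either way. A call with a gripper value outside its range is refused whole. The fingers move at their own pace and stop on an object; the grip force is fixed at half the most. Time passes only in rows, so rows that do not move let the fingers close. It gives the time, the measured TCP pose, the force and the opening at its end, in the units of the state.
- r.sense(): the state, without advancing time (a new reading comes with each control period).
- r.capture(name): name is "side" or "top"; returns (picture, depth): 480x640x3 uint8, red, green, blue; 480x640 float32, m along the optical axis (not along the pixel's ray), 0 where there is no reading.
- r.calibration(name): a dict with "fx", "fy", "cx", "cy" (pixels), "rvec" (rotation vector, rad) and "tvec" (3), from world to camera coordinates, as OpenCV has them. Camera axes: x right, y down, z forward; pixel columns grow to the right and rows downward; lengths in m; the calibration is good to about 2 mm. A picture is of the moment at which its call begins. calibration takes no time and is no camera call.
- r.hand_in(): hands the job in, once; it reports no verdict.
The state is a dict: "time_s": time; "q": joint angles; "joint_vel": joint speeds; "tau": joint torques, N m; "tool_pos": TCP position; "tcp_rot": TCP orientation; "ft_force": force on the tool from outside, world axes, zero at the start; "ft_torque": the same for the moment, N m; "opening": opening from 0.0 (shut) to 1.0 (fully open).
Only numpy, scipy, OpenCV 4.12 (cv2) and the standard library are available. Lean on these libraries where they do the work, as an engineer would, in place of code of your own. Each camera call takes 0.05 s, during which the arm holds its last target.

## Working session

There is one attempt and no reset: what is moved stays moved. The work goes in short steps, Python scripts to look and compute and a tool call to move; the robot and the scene stay as the last step left them, time stands still between calls to the robot, and variables do not carry over. Pictures are saved under pics/ and viewed, and the job is handed in when it is done.

Besides the shell and the picture viewer there is one more tool, called after "Call:" by a JSON object that holds its "method" and its "body". move_arm: Moves the arm, as the interface text tells. Its arguments: {"type":"object","properties":{"commands":{"type":"array"}},"required":["commands"]}

```bash
ls; mkdir -p pics; cat > h.py <<'E'
import numpy as np, cv2
from plant import r
from scipy.spatial.transform import Rotation as R
def cal(n):
    c=r.calibration(n); K=np.array([[c['fx'],0,c['cx']],[0,c['fy'],c['cy']],[0,0,1.]])
    return K,cv2.Rodrigues(np.array(c['rvec'],float))[0],np.array(c['tvec'],float)
def w(n,u,v,d):
    K,Rm,t=cal(n); return Rm.T@(np.linalg.inv(K)@np.array([u,v,1.])*d-t)
def wz(n,u,v,z):
    K,Rm,t=cal(n); o=-Rm.T@t; ray=Rm.T@np.linalg.inv(K)@np.array([u,v,1.]); return o+ray*(z-o[2])/ray[2]
def cloud(n,dep):
    K,Rm,t=cal(n); v,u=np.mgrid[0:480,0:640]
    p=np.stack([(u-K[0,2])/K[0,0]*dep,(v-K[1,2])/K[1,1]*dep,dep],-1)
    return (p-t)@Rm
def proj(n,p):
    K,Rm,t=cal(n); q=K@(Rm@np.array(p,float)+t); return q[:2]/q[2]
def shot(n,f):
    im,d=r.capture(n); cv2.imwrite(f'pics/{f}.png',im[:,:,::-1]); np.save(f'pics/{f}.npy',d); return im,d
E
python3 - <<'E'
from h import *
for n in('top','side'):
    shot(n,n+'0'); K,Rm,t=cal(n); print(n,K[0,0],-Rm.T@t, Rm[2])
s=r.sense(); print(s)
E
```

```text
pics
top 515.7559020098656 [0.30321946 0.02056199 1.34854035] [ 0.17298732 -0.0272325  -0.9845475 ]
side 459.9828651580214 [-0.06660018  0.73355899  0.77486655] [ 0.50787921 -0.66424738 -0.54848347]
{'time_s': 0.1, 'q': array([-7.64898785e+01,  3.05522289e+00,  9.24849352e+01, -2.75620525e-04,
        8.45673145e+01, -6.81780310e+00]), 'joint_vel': array([ 0.0222821 , -0.04651511, -0.23070664,  0.03806483, -0.00128013,
        0.03470844]), 'tau': array([-4.35214197e-04, -3.94906104e+01, -3.71362925e+01, -1.04637666e-04,
        3.94812261e-03, -5.23751325e-06]), 'tool_pos': array([ 0.21697858, -0.58547063,  0.20125969]), 'tcp_rot': array([-96.67155095,  89.89252704, 103.65640006]), 'ft_force': array([-0.46168072, -1.01754673, -0.4295878 ]), 'ft_torque': array([-0.00548152, -0.03187979, -0.01308471]), 'opening': 1.0024281015166032}
```

View pics/top0.png

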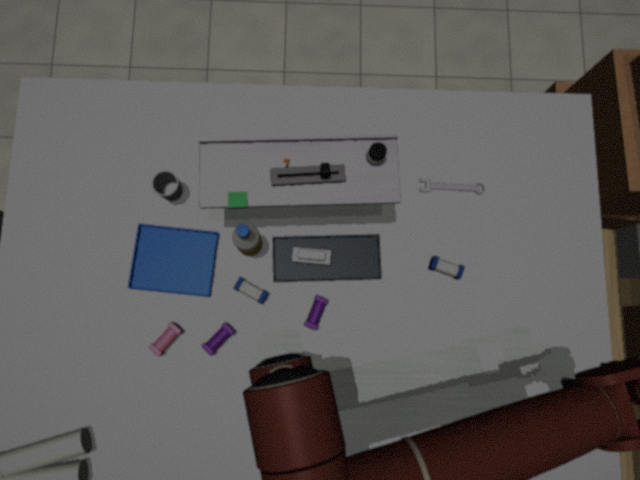

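View pics/side0.png

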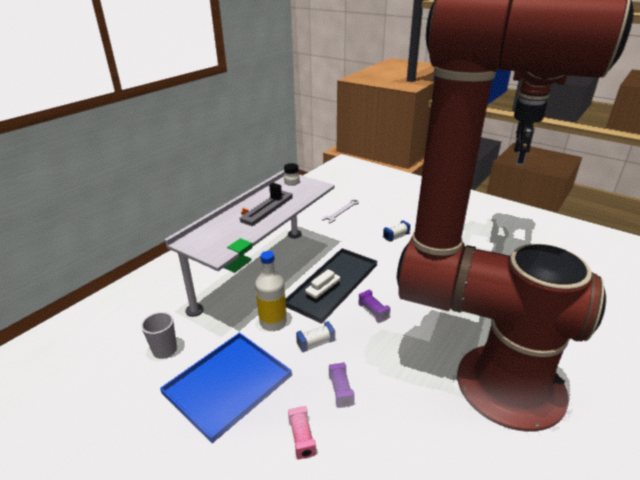

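The top view shows two blue-capped cartridges at (252,290) and (446,267). The purple and pink ones are look-alikes. The bottle is at (246,238), the brush at (311,256), the slider at (325,171) and the pointer at (286,162).

```bash
python3 - <<'E'
import cv2
im=cv2.imread('pics/top0.png')
a=im[125:320,120:300]; cv2.imwrite('pics/c1.png',cv2.resize(a,None,fx=3,fy=3,interpolation=cv2.INTER_CUBIC))
a=im[130:310,255:405]; cv2.imwrite('pics/c2.png',cv2.resize(a,None,fx=3.3,fy=3.3,interpolation=cv2.INTER_CUBIC))
E
```

```text
(no output)
```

View pics/c1.png

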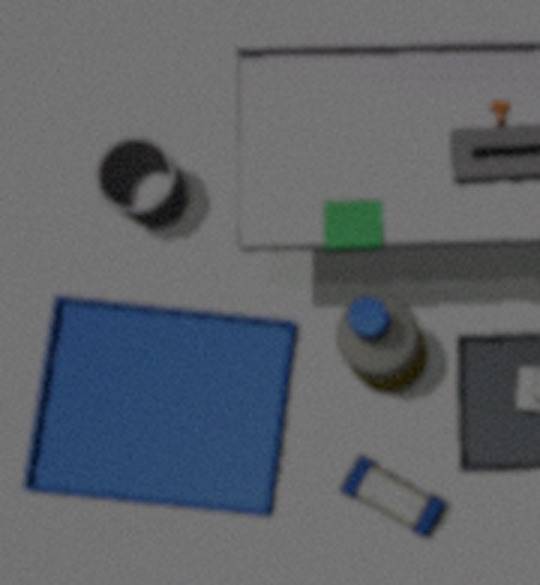

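View pics/c2.png

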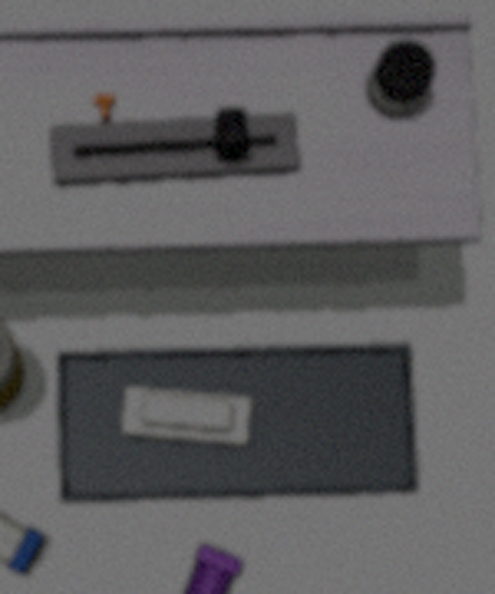

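```bash
python3 - <<'E'
from h import *
im=cv2.imread('pics/top0.png'); d=np.load('pics/top0.npy'); P=cloud('top',d)
hsv=cv2.cvtColor(im,cv2.COLOR_BGR2HSV)
np.set_printoptions(precision=4,suppress=True)
# tray & caddy rect
blue=((hsv[...,0]>100)&(hsv[...,0]<125)&(hsv[...,1]>120)&(hsv[...,2]>60)).astype(np.uint8)
n,l,s,c=cv2.connectedComponentsWithStats(blue)
for i in range(1,n):
    if s[i,4]>20:
        m=l==i; print('blue',s[i],c[i],P[m].mean(0),np.median(P[m],0), P[m].min(0),P[m].max(0))
        if s[i,4]>2000:
            q=P[m][:,:2].astype(np.float32); print(cv2.minAreaRect(q))
dark=((hsv[...,2]<75)&(hsv[...,1]<110)).astype(np.uint8)
n,l,s,c=cv2.connectedComponentsWithStats(dark)
for i in range(1,n):
    if s[i,4]>60:
        m=l==i; q=P[m][:,:2].astype(np.float32); print('dark',s[i],c[i],np.median(P[m],0),cv2.minAreaRect(q))
gr=((hsv[...,0]>45)&(hsv[...,0]<80)&(hsv[...,1]>120)).astype(np.uint8)
q=P[gr>0]; print('green',np.median(q,0),q.min(0),q.max(0))
org=((hsv[...,0]>2)&(hsv[...,0]<18)&(hsv[...,1]>120))
org[:150]=0;org[170:]=0; org[:,:270]=0;org[:,300:]=0; print('ptr',np.argwhere(org).mean(0),P[org])
# heights
Z=P[...,2]
m=(Z>0.225)&(P[...,0]>0.5)&(P[...,0]<0.95)&(abs(P[...,1])<.3)
for p in (P[m]): pass
n,l,s,c=cv2.connectedComponentsWithStats(m.astype(np.uint8))
for i in range(1,n): print('hi',s[i],c[i],P[l==i].min(0),P[l==i].max(0),np.median(P[l==i],0))
E
```

```text
blue [ 129  225   89   71 5100] [173.8941 260.1329] [0.472  0.3424 0.0106] [0.4717 0.3436 0.0048] [ 0.3032  0.0206 -0.0055] [0.564  0.4521 1.3485]
((0.4472199082374573, 0.2267308533191681), (0.46532776951789856, 0.19088488817214966), 77.37150573730469)
blue [237 224  12  13 123] [242.374  230.2846] [0.5189 0.1478 0.2004] [0.5191 0.1483 0.2007] [0.5054 0.135  0.1892] [0.5336 0.1601 0.2067]
blue [432 257   6  11  42] [434.2381 262.    ] [ 0.4779 -0.3309  0.0362] [ 0.478  -0.3307  0.0362] [ 0.4645 -0.3394  0.0306] [ 0.4911 -0.3238  0.0411]
blue [457 266   7  12  39] [459.9744 271.3077] [ 0.4551 -0.3972  0.0364] [ 0.4559 -0.3974  0.0364] [ 0.4405 -0.4054  0.0305] [ 0.4695 -0.3884  0.0403]
blue [235 278   8  12  41] [238.3171 283.2927] [0.4129 0.1707 0.0358] [0.4131 0.171  0.0355] [0.3985 0.1612 0.0293] [0.4268 0.1788 0.0425]
blue [259 291   8  12  48] [262.5833 296.5208] [0.3807 0.1081 0.0369] [0.3807 0.1075 0.0367] [0.3668 0.0998 0.0321] [0.3946 0.117  0.0436]
dark [573  50  40  36 128] [593.1016  67.9375] [ 1.1611 -0.9296 -0.1877] ((1.1478205919265747, -0.9292521476745605), (0.00891290
[... 3633 characters left out ...]
30300903320312)
green [0.5833 0.1558 0.2062] [ 0.0219 -0.5375  0.0107] [0.6938 0.5167 0.7125]
ptr [160.5714 286.4286] [[0.6832 0.0556 0.2188]
 [0.6829 0.0533 0.2196]
 [0.683  0.051  0.2196]
 [0.68   0.0554 0.2211]
 [0.6807 0.0532 0.2192]
 [0.6811 0.051  0.2181]
 [0.6818 0.0487 0.2165]
 [0.6773 0.0553 0.2222]
 [0.6796 0.0533 0.2154]
 [0.6787 0.0509 0.2183]
 [0.6838 0.049  0.2032]
 [0.6766 0.0532 0.2173]
 [0.6755 0.0508 0.2207]
 [0.6735 0.0508 0.2196]]
hi [367 142  20  21 308] [376.6201 151.5812] [ 0.6786 -0.1706  0.225 ] [ 0.7184 -0.1309  0.2583] [ 0.6951 -0.1501  0.252 ]
hi [320 162  10  16 148] [324.4392 169.4459] [ 0.6387 -0.044   0.2256] [ 0.6664 -0.0232  0.2606] [ 0.6503 -0.0334  0.2554]
```

```bash
python3 - <<'E'
from h import *
np.set_printoptions(precision=4,suppress=True)
def c1(x,y): return 120+(x+.5)/3-.5,125+(y+.5)/3-.5
def c2(x,y): return 255+(x+.5)/3.3-.5,130+(y+.5)/3.3-.5
def rect(name,cs,z):
    p=np.array([wz('top',*c,z)[:2] for c in cs]); ctr=p.mean(0)
    yv=(p[0]+p[3]-p[1]-p[2])/2; xv=(p[0]+p[1]-p[2]-p[3])/2
    print(name,ctr,'y len',np.linalg.norm(yv),'yaw',np.degrees(np.arctan2(-yv[0],yv[1])),'x len',np.linalg.norm(xv),np.degrees(np.arctan2(xv[1],xv[0])))
rect('caddy',[c1(58,297),c1(297,323),c1(270,515),c1(27,488)],.018)
rect('tray',[c2(60,352),c2(410,345),c2(416,490),c2(63,500)],.018)
rect('track',[c2(52,127),c2(295,112),c2(300,168),c2(57,186)],.216)
rect('green',[c1(325,201),c1(381,201),c1(381,246),c1(326,248)],.206)
print('shelf fr',wz('top',*c2(480,240),.202),wz('top',*c1(240,247),.202),'rear',wz('top',*c2(468,25),.202),wz('top',*c1(240,50),.202))
print('slider',wz('top',*c2(233,120),.2565),'ptr',wz('top',*c2(106,104),.216))
rect('brush rim',[c2(124,388),c2(250,397),c2(248,444),c2(121,434)],.028+.004)
rect('brush ridge',[c2(140,398),c2(234,404),c2(232,434),c2(138,424)],.052)
print('cap',wz('top',*c1(369,317),.2))
E
```

```text
caddy [0.4722 0.3403] y len 0.207844111086942 yaw -5.113487341442553 x len 0.1668895609552817 -4.890024982147979
tray [ 0.4867 -0.0539] y len 0.27801216543221513 yaw 2.627782216429546 x len 0.11667308974036725 2.4830790087703054
track [0.6486 0.0021] y len 0.16834678360430974 yaw 5.555836178788794 x len 0.041310463866724635 5.894155043079782
green [0.5891 0.1612] y len 0.0418088507053011 yaw 2.5024372110582203 x len 0.035810044372767386 3.036596589376334
shelf fr [ 0.5922 -0.2107  0.202 ] [0.57   0.2462 0.202 ] rear [ 0.7494 -0.204   0.202 ] [0.726  0.2547 0.202 ]
slider [ 0.6568 -0.0347  0.2565] ptr [0.6791 0.0515 0.216 ]
brush rim [ 0.4882 -0.0123] y len 0.09907600259046148 yaw -3.0906662102013356 x len 0.0367038763371759 -2.0252341498007174
brush ridge [ 0.486 -0.012] y len 0.07256566537573801 yaw -3.6627145464099464 x len 0.021794387763140553 -3.0416894518387663
cap [0.5189 0.1471 0.2   ]
```

```bash
cat >> h.py <<'E'
def state():
    s=r.sense(); Rm=R.from_euler('xyz',s['tcp_rot'],degrees=True); return s,Rm,np.array(s['tool_pos'])
def down(jaw):  # tool x down, tool y at world angle jaw deg
    a=np.radians(jaw); x=np.array([0,0,-1.]); y=np.array([np.cos(a),np.sin(a),0]); return R.from_matrix(np.stack([x,y,np.cross(x,y)],1))
def plan(p1,R1,n=None,st=None):
    s,R0,p0=state()
    if st: p0,R0=st
    rv=(R0.inv()*R1).as_rotvec(); d=np.array(p1)-p0
    if n is None: n=max(1,int(np.ceil(max(np.linalg.norm(d)/.055,np.linalg.norm(rv)/.175))))
    print('n',n,'dist',np.linalg.norm(d).round(3),'rot',np.degrees(rv).round(1))
    for k in range(n):
        Rk=R0*R.from_rotvec(rv*k/n); print(np.round(Rk.inv().apply(d/n),4).tolist(),np.round(rv/n,3).tolist())
def jawdown(p1,jaw,n=None,st=None):
    s,R0,p0=state(); 
    if st: R0=st[1]
    y=R0.as_matrix()[:,1]; cur=np.degrees(np.arctan2(y[1],y[0]))
    best=min((jaw,jaw+180,jaw-180),key=lambda j:abs((j-cur+180)%360-180))
    print('jaw now',cur.round(1),'->',best); plan(p1,down(best),n,st); return np.array(p1),down(best)
def rep():
    s,R0,p=state(); M=R0.as_matrix(); print(round(s['time_s'],2),'p',p.round(4),'x',M[:,0].round(3),'y',M[:,1].round(3),'F',np.round(s['ft_force'],1),'op',round(s['opening'],3),'q',np.round(s['q']))
E
python3 - <<'E'
from h import *
rep(); e=jawdown([.487,-.012,.25],-3.4); jawdown([.487,-.012,.06],-3.4,st=e)
E
```

```text
0.1 p [ 0.217  -0.5855  0.2013] x [-0.     0.002 -1.   ] y [ 0.347 -0.938 -0.002] F [-0.5 -1.  -0.4] op 1.002 q [-76.   3.  92.  -0.  85.  -7.]
jaw now -69.7 -> -3.4
n 12 dist 0.636 rot [-66.3  -0.1   0.1]
[-0.004, -0.037, -0.0377] [-0.096, -0.0, 0.0]
[-0.004, -0.0332, -0.0411] [-0.096, -0.0, 0.0]
[-0.004, -0.0291, -0.0441] [-0.096, -0.0, 0.0]
[-0.004, -0.0247, -0.0467] [-0.096, -0.0, 0.0]
[-0.004, -0.0201, -0.0488] [-0.096, -0.0, 0.0]
[-0.004, -0.0153, -0.0506] [-0.096, -0.0, 0.0]
[-0.004, -0.0104, -0.0518] [-0.096, -0.0, 0.0]
[-0.004, -0.0053, -0.0526] [-0.096, -0.0, 0.0]
[-0.004, -0.0003, -0.0528] [-0.096, -0.0, 0.0]
[-0.0041, 0.0048, -0.0526] [-0.096, -0.0, 0.0]
[-0.0041, 0.0099, -0.0519] [-0.096, -0.0, 0.0]
[-0.0041, 0.0148, -0.0507] [-0.096, -0.0, 0.0]
jaw now -3.4 -> -3.4
n 4 dist 0.19 rot [0. 0. 0.]
[0.0475, 0.0, -0.0] [0.0, 0.0, 0.0]
[0.0475, 0.0, -0.0] [0.0, 0.0, 0.0]
[0.0475, 0.0, -0.0] [0.0, 0.0, 0.0]
[0.0475, 0.0, -0.0] [0.0, 0.0, 0.0]
```

Call:
{"method": "move_arm", "body": {"commands": [{"xyz":[-0.006,-0.037,-0.038],"turn":[-0.096,0,0],"fingers":0.06},{"xyz":[-0.006,-0.033,-0.041],"turn":[-0.096,0,0],"fingers":0.06},{"xyz":[-0.006,-0.029,-0.044],"turn":[-0.096,0,0],"fingers":0.06},{"xyz":[-0.006,-0.025,-0.047],"turn":[-0.096,0,0],"fingers":0.06},{"xyz":[-0.004,-0.02,-0.049],"turn":[-0.096,0,0],"fingers":0.06},{"xyz":[-0.004,-0.015,-0.051],"turn":[-0.096,0,0],"fingers":0.06},{"xyz":[-0.004,-0.01,-0.052],"turn":[-0.096,0,0],"fingers":0.06},{"xyz":[-0.004,-0.005,-0.053],"turn":[-0.096,0,0],"fingers":0.06},{"xyz":[-0.004,0,-0.053],"turn":[-0.096,0,0],"fingers":0.06},{"xyz":[-0.004,0.005,-0.053],"turn":[-0.096,0,0],"fingers":0.06},{"xyz":[-0.004,0.01,-0.052],"turn":[-0.096,0,0],"fingers":0.06},{"xyz":[-0.004,0.015,-0.051],"turn":[-0.096,0,0],"fingers":0.06}]}}

```text
time_s: 1.6
tool_pos: [0.4863, 0.0102, 0.2555]
tcp_rot: [-161.7, 89.5, 106.4]
ft_force: [-0.2, -0.3, 0.7]
opening: 0.706
```

```bash
python3 - <<'E'
from h import *
shot('side','side1');shot('top','top1')
rep(); e=jawdown([.487,-.012,.09],-3.4)
E
```

```text
1.7 p [0.4869 0.0125 0.2557] x [-0.002  0.011 -1.   ] y [ 1.    -0.029 -0.003] F [-1.1 -0.8  1. ] op 0.701 q [ -8. -18. 106.   1.  92.  -6.]
jaw now -1.7 -> -3.4
n 4 dist 0.167 rot [ 1.7 -0.6  0.2]
[0.0414, 0.0003, 0.0065] [0.008, -0.003, 0.001]
[0.0414, 0.0003, 0.0064] [0.008, -0.003, 0.001]
[0.0414, 0.0004, 0.0063] [0.008, -0.003, 0.001]
[0.0414, 0.0004, 0.0062] [0.008, -0.003, 0.001]
```

View pics/side1.png

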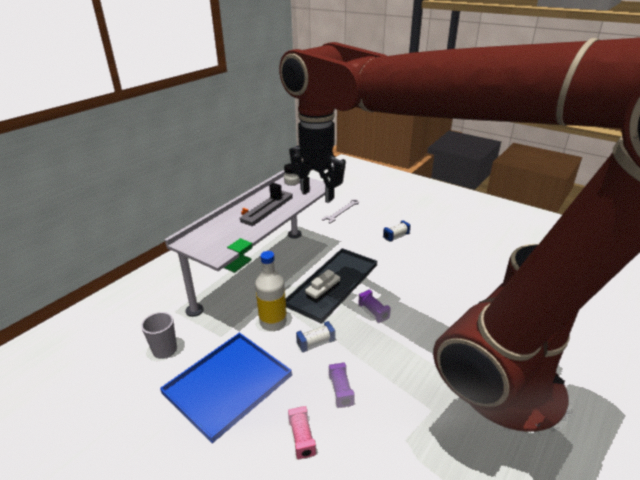

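View pics/top1.png

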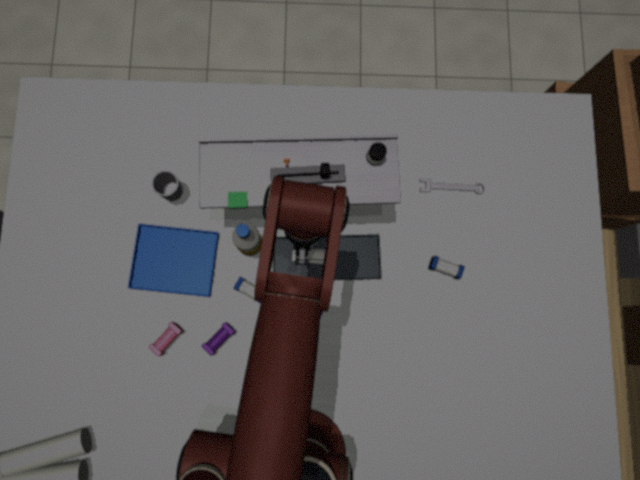

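Still two cartridges only, at (252,290) and (446,267). The area that was hidden behind the arm is empty. The move overshot by about 24 mm in y, so I'll correct that and descend.

Call:
{"method": "move_arm", "body": {"commands": [{"xyz":[0.04,0,0.025],"turn":[0.02,-0.01,0],"fingers":0.05},{"xyz":[0.045,0,0],"turn":[0,0,0],"fingers":0.05},{"xyz":[0.045,0,0],"turn":[0,0,0],"fingers":0.05},{"xyz":[0.02,0,0],"turn":[0,0,0],"fingers":0.05},{"xyz":[0,0,0],"turn":[0,0,0],"fingers":0.05}]}}

```text
time_s: 2.33
tool_pos: [0.4841, -0.0141, 0.1001]
tcp_rot: [-71.1, 89.7, -164.0]
ft_force: [0.6, 0.7, 0.7]
opening: 0.584
```

```bash
python3 - <<'E'
from h import *
rep(); e=jawdown([.487,-.012,.046],-3.4)
im,d=shot('side','side2'); 
a=im[220:330,240:400,::-1]; cv2.imwrite('pics/c3.png',cv2.resize(a,None,fx=5,fy=5,interpolation=cv2.INTER_CUBIC))
E
```

```text
2.33 p [ 0.4841 -0.0141  0.1001] x [-0.005 -0.001 -1.   ] y [ 0.999 -0.051 -0.005] F [0.6 0.7 0.7] op 0.584 q [-10. -12. 116.  -0.  76.  -7.]
jaw now -2.9 -> -3.4
n 1 dist 0.054 rot [0.5 0.1 0.3]
[0.0541, 0.003, -0.0024] [0.008, 0.002, 0.005]
```

View pics/c3.png

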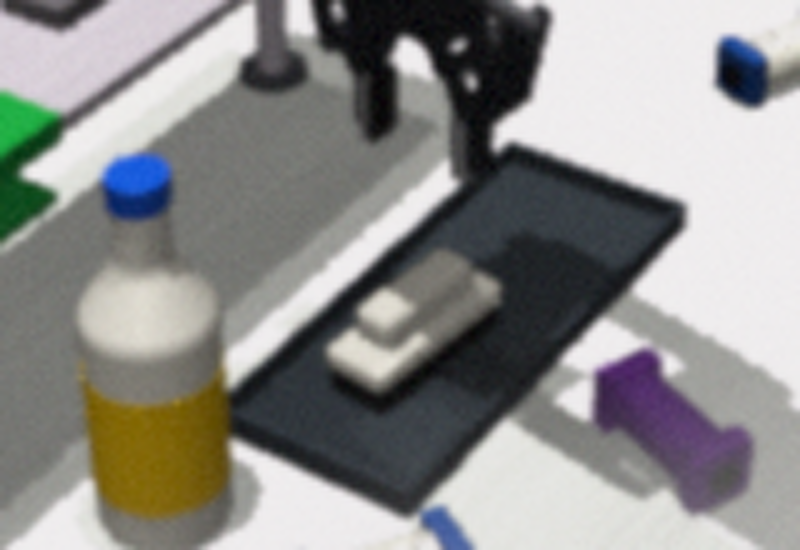

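The jaws straddle the ridge. I'll go down and grip.

Call:
{"method": "move_arm", "body": {"commands": [{"xyz":[0.03,0.003,-0.002],"turn":[0.008,0,0],"fingers":0.05},{"xyz":[0.023,0,0],"turn":[0,0,0],"fingers":0.05},{"xyz":[0,0,0],"turn":[0,0,0],"fingers":0.05}]}}

```text
time_s: 2.75
tool_pos: [0.4918, -0.0141, 0.0525]
tcp_rot: [61.7, 89.6, -31.8]
ft_force: [0.8, 0.0, 0.2]
opening: 0.582
```

```bash
python3 - <<'E'
from h import *
rep(); e=jawdown([.487,-.012,.044],-3.4)
E
```

```text
2.75 p [ 0.4918 -0.0141  0.0525] x [ 0.006 -0.004 -1.   ] y [ 0.998 -0.061  0.006] F [0.8 0.  0.2] op 0.582 q [-10.  -7. 118.  -0.  69.  -7.]
jaw now -3.5 -> -3.4
n 1 dist 0.01 rot [-0.1  0.2 -0.3]
[0.0085, -0.0049, -0.0018] [-0.001, 0.003, -0.006]
```

Call:
{"method": "move_arm", "body": {"commands": [{"xyz":[0.009,-0.005,-0.002],"turn":[0,0,0],"fingers":0.05},{"xyz":[0,0,0],"turn":[0,0,0],"fingers":0.0},{"xyz":[0,0,0],"turn":[0,0,0],"fingers":0.0},{"xyz":[0,0,0],"turn":[0,0,0],"fingers":0.0},{"xyz":[0,0,0],"turn":[0,0,0],"fingers":0.0}]}}

```text
time_s: 3.38
tool_pos: [0.4902, -0.0125, 0.0483]
tcp_rot: [73.2, 89.1, -20.3]
ft_force: [-0.4, 0.1, 0.3]
opening: -0.001
```

```bash
python3 - <<'E'
from h import *
rep(); s,R0,p=state(); 
u=p+[0,0,.2]; a=np.radians(-5); C=np.array([.4722,.3403]); M=np.array([[np.cos(a),-np.sin(a)],[np.sin(a),np.cos(a)]])
t=C+M@[0,.055]; print(t,C+M@[0,-.05])
e=(u,R0); jawdown([*t,.25],85,st=e)
E
```

```text
3.38 p [ 0.4902 -0.0125  0.0483] x [ 0.014 -0.005 -1.   ] y [ 0.998 -0.061  0.015] F [-0.4  0.1  0.3] op -0.001 q [-10.  -8. 118.  -0.  69.  -7.]
[0.47699357 0.39509071] [0.46784221 0.29049027]
jaw now -3.5 -> 85
n 9 dist 0.408 rot [-88.5   0.8  -0.5]
[-0.0005, -0.0042, -0.0451] [-0.172, 0.002, -0.001]
[-0.0004, 0.0036, -0.0452] [-0.172, 0.002, -0.001]
[-0.0003, 0.0112, -0.0439] [-0.172, 0.002, -0.001]
[-0.0003, 0.0185, -0.0413] [-0.172, 0.002, -0.001]
[-0.0002, 0.0253, -0.0376] [-0.172, 0.002, -0.001]
[-0.0002, 0.0314, -0.0327] [-0.172, 0.002, -0.001]
[-0.0002, 0.0365, -0.0269] [-0.172, 0.002, -0.001]
[-0.0002, 0.0405, -0.0202] [-0.172, 0.002, -0.001]
[-0.0002, 0.0434, -0.013] [-0.172, 0.002, -0.001]
```

The fingers shut completely with nothing between them. I'll look.

```bash
python3 - <<'E'
from h import *
im,d=shot('side','side3'); 
a=im[220:330,240:400,::-1]; cv2.imwrite('pics/c4.png',cv2.resize(a,None,fx=5,fy=5,interpolation=cv2.INTER_CUBIC))
E
```

```text
(no output)
```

View pics/c4.png

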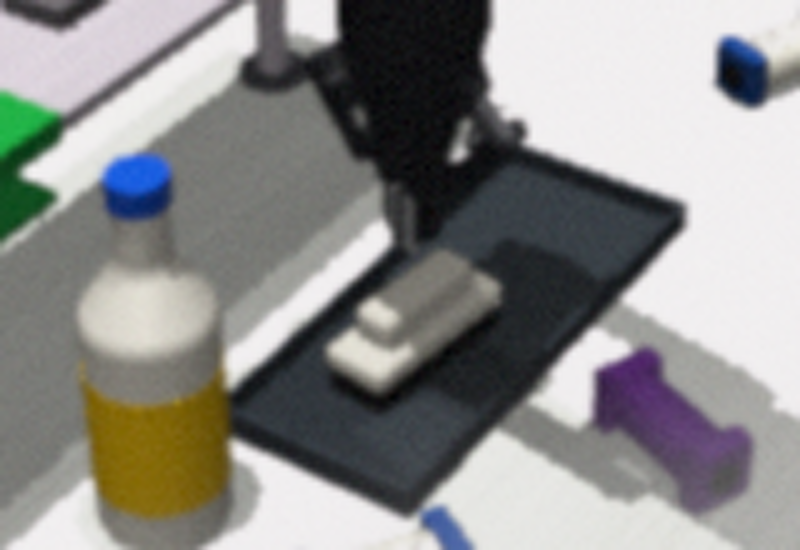

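```bash
python3 - <<'E'
from h import *
np.set_printoptions(precision=4,suppress=True)
s,R0,p=state()
f=lambda q:((proj('side',q)-[240,220])*5)
print('tcp',f(p),'tip',f(p+R0.apply([.008,0,0])),'brushtop',f([.487,-.012,.052]))
d=np.load('pics/side3.npy')
for u,v in [(430,290),(410,240),(440,205),(410,225),(140,185),(380,315)]:
    U,V=int(240+u/5),int(220+v/5); print((u,v),w('side',U,V,d[V,U]))
t=np.load('pics/top0.npy')
for u,v in [(311,256),(300,256),(322,257)]: print(w('top',u,v,t[v,u]))
im,d=shot('top','top3')
a=im[200:310,240:400,::-1]; cv2.imwrite('pics/c5.png',cv2.resize(a,None,fx=5,fy=5,interpolation=cv2.INTER_CUBIC))
E
```

```text
tcp [415.8143 286.3134] tip [415.8028 298.51  ] brushtop [420.2394 283.1788]
(430, 290) [ 0.4807 -0.0118  0.0506]
(410, 240) [ 0.4854 -0.0015  0.0865]
(440, 205) [ 0.4768 -0.0152  0.1036]
(410, 225) [ 0.4842 -0.0002  0.0971]
(140, 185) [0.5121 0.1565 0.2003]
(380, 315) [0.487  0.0219 0.0533]
[ 0.4851 -0.0121  0.0471]
[0.4839 0.0159 0.0517]
[ 0.4824 -0.0399  0.0529]
```

View pics/c5.png

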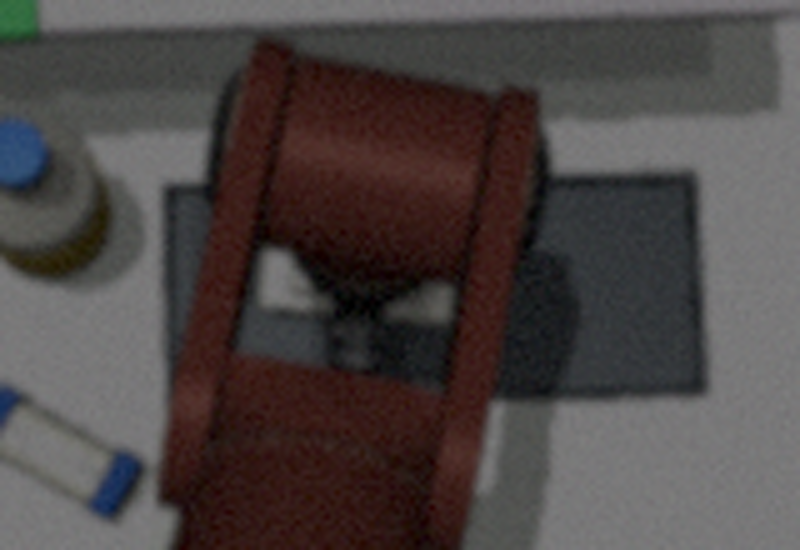

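```bash
python3 - <<'E'
from h import *
np.set_printoptions(precision=4,suppress=True)
d=np.load('pics/side2.npy')
f=lambda q:((proj('side',q)-[240,220])*5)
for u,v in [(375,135),(375,125),(472,165),(472,175),(465,155)]:
    U,V=int(240+u/5),int(220+v/5); print((u,v),w('side',U,V,d[V,U]))
print(f([.484,-.014,.1001]),f([.484,-.014,.092]))
im=cv2.imread('pics/side3.png');d=np.load('pics/side3.npy');P=cloud('side',d)
g=im.max(2)<60
m=g&(P[...,2]>.045)&(P[...,2]<.15)&(abs(P[...,0]-.487)<.06)&(abs(P[...,1]+.012)<.05)
q=P[m]; print(q[np.argsort(q[:,2])][:25])
a=im[220:290,290:360]; cv2.imwrite('pics/c6.png',cv2.resize(a,None,fx=8,fy=8,interpolation=cv2.INTER_NEAREST))
E
```

```text
(375, 135) [ 0.513  -0.0104  0.1339]
(375, 125) [ 0.5122 -0.0095  0.1407]
(472, 165) [ 0.4522 -0.0058  0.1433]
(472, 175) [ 0.4554 -0.0105  0.1334]
(465, 155) [ 0.4546 -0.0051  0.1485]
[426.838  206.9514] [426.918  220.0619]
[[ 0.49    0.0007  0.0827]
 [ 0.4919 -0.0019  0.0835]
 [ 0.4948 -0.0017  0.0854]
 [ 0.4817 -0.0049  0.0861]
 [ 0.4794 -0.0103  0.0869]
 [ 0.4828 -0.0022  0.0872]
 [ 0.4786 -0.005   0.0874]
 [ 0.4825 -0.006   0.0882]
 [ 0.4808 -0.0165  0.0888]
 [ 0.4898  0.0008  0.0891]
 [ 0.4785 -0.0176  0.0892]
 [ 0.4779 -0.0125  0.0893]
 [ 0.4856 -0.0061  0.0899]
 [ 0.4793 -0.0102  0.0902]
 [ 0.4929  0.0008  0.0908]
 [ 0.4909 -0.0007  0.0908]
 [ 0.4823 -0.0016  0.0909]
 [ 0.4772 -0.0031  0.0923]
 [ 0.4804 -0.0201  0.0931]
 [ 0.4935 -0.0001  0.0931]
 [ 0.4777 -0.0165  0.0933]
 [ 0.4807 -0.0037  0.0934]
 [ 0.479  -0.0098  0.0936]
 [ 0.478  -0.0042  0.0943]
 [ 0.4845 -0.0046  0.0943]]
```

View pics/c6.png

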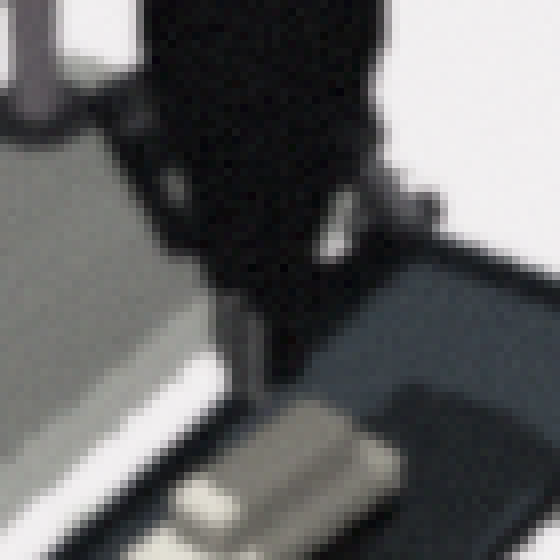

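```bash
python3 - <<'E'
from h import *
np.set_printoptions(precision=4,suppress=True)
p=[.217,-.5855,.2013]; print(proj('side',p),proj('side',[.217,-.5855,.193]),proj('side',[.217,-.5855,.235]))
im=cv2.imread('pics/side0.png');d=np.load('pics/side0.npy');P=cloud('side',d)
m=(P[...,2]>.15)&(P[...,2]<.35)&(abs(P[...,0]-.217)<.08)&(abs(P[...,1]+.586)<.08)&(im.max(2)<90)
q=P[m]; print(q[np.argsort(q[:,2])][:12])
E
```

```text
[515.719  170.9052] [515.0861 173.5212] [518.3338 160.0976]
[[ 0.2055 -0.5395  0.2426]
 [ 0.2075 -0.5367  0.2431]
 [ 0.2029 -0.5393  0.2433]
 [ 0.1984 -0.542   0.2435]
 [ 0.2407 -0.6254  0.2436]
 [ 0.2005 -0.5401  0.2436]
 [ 0.1959 -0.5424  0.244 ]
 [ 0.2357 -0.6275  0.2441]
 [ 0.2376 -0.6238  0.2449]
 [ 0.202  -0.5439  0.2449]
 [ 0.1932 -0.5416  0.245 ]
 [ 0.2421 -0.6196  0.2452]]
```

Call:
{"method": "move_arm", "body": {"commands": [{"xyz":[-0.03,0,0],"turn":[0,0,0],"fingers":0.05},{"xyz":[0,0,0],"turn":[0,0,0],"fingers":0.05},{"xyz":[0,0,0],"turn":[0,0,0],"fingers":0.05}]}}

```text
time_s: 3.85
tool_pos: [0.4887, -0.0121, 0.0774]
tcp_rot: [71.2, 89.3, -22.3]
ft_force: [-0.0, 0.7, -0.1]
opening: 0.587
```

```bash
python3 - <<'E'
from h import *
rep(); e=jawdown([.487,-.012,.02],-3.4)
E
```

```text
3.85 p [ 0.4887 -0.0121  0.0774] x [ 0.012 -0.005 -1.   ] y [ 0.998 -0.061  0.012] F [-0.   0.7 -0.1] op 0.587 q [-10. -10. 117.  -0.  72.  -7.]
jaw now -3.5 -> -3.4
n 2 dist 0.057 rot [-0.1  0.2 -0.7]
[0.0287, -0.0012, -0.0001] [-0.001, 0.002, -0.006]
[0.0287, -0.001, -0.0001] [-0.001, 0.002, -0.006]
```

The fingertips actually stand about 38 mm higher than the reported TCP implies. It was the same at the start pose: the image shows the tips at 0.243, against about 0.206 expected. I'll allow for this and go down in steps, watching the force.

Call:
{"method": "move_arm", "body": {"commands": [{"xyz":[0.03,-0.001,0],"turn":[0,0,-0.01],"fingers":0.05},{"xyz":[0.025,-0.001,0],"turn":[0,0,0],"fingers":0.05},{"xyz":[0,0,0],"turn":[0,0,0],"fingers":0.05}]}}

```text
time_s: 4.22
tool_pos: [0.4859, -0.0121, 0.0191]
tcp_rot: [-10.5, 89.8, -104.0]
ft_force: [0.3, 0.3, -0.8]
opening: 0.583
```

```bash
python3 - <<'E'
from h import *
rep()
im,d=shot('side','side4'); 
a=im[220:330,240:400,::-1]; cv2.imwrite('pics/c7.png',cv2.resize(a,None,fx=5,fy=5,interpolation=cv2.INTER_CUBIC))
E
```

```text
4.22 p [ 0.4859 -0.0121  0.0191] x [-0.001 -0.004 -1.   ] y [ 0.998 -0.061 -0.001] F [ 0.3  0.3 -0.8] op 0.583 q [-10.  -5. 119.  -0.  66.  -6.]
```

View pics/c7.png

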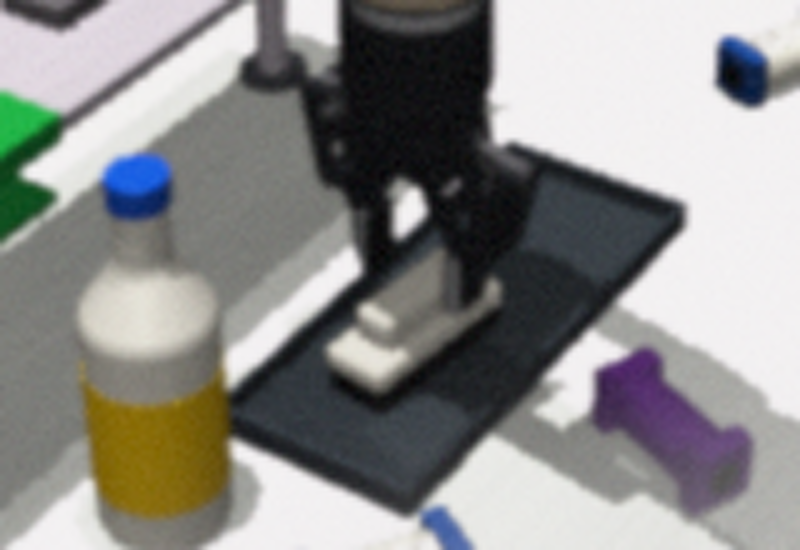

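Call:
{"method": "move_arm", "body": {"commands": [{"xyz":[0.013,0,0],"turn":[0,0,0],"fingers":0.05},{"xyz":[0,0,0],"turn":[0,0,0],"fingers":0.0},{"xyz":[0,0,0],"turn":[0,0,0],"fingers":0.0},{"xyz":[0,0,0],"turn":[0,0,0],"fingers":0.0},{"xyz":[0,0,0],"turn":[0,0,0],"fingers":0.0}]}}

```text
time_s: 4.9
tool_pos: [0.4893, -0.0127, 0.0094]
tcp_rot: [54.6, 89.5, -38.8]
ft_force: [-0.3, -0.2, -1.5]
opening: 0.26
```

```bash
python3 - <<'E'
from h import *
rep(); s,R0,p=state(); 
u=p+[0,0,.2]; a=np.radians(-5); C=np.array([.4722,.3403]); M=np.array([[np.cos(a),-np.sin(a)],[np.sin(a),np.cos(a)]])
t=C+M@[0,.055]
jawdown([*t,u[2]],85,st=(u,R0))
E
```

```text
4.9 p [ 0.4893 -0.0127  0.0094] x [ 0.006 -0.005 -1.   ] y [ 0.998 -0.061  0.006] F [-0.3 -0.2 -1.5] op 0.26 q [-10.  -4. 119.  -0.  64.  -6.]
jaw now -3.5 -> 85
n 9 dist 0.408 rot [-88.5   0.5  -0.1]
[-0.0002, -0.0041, -0.0451] [-0.172, 0.001, -0.0]
[-0.0002, 0.0037, -0.0452] [-0.172, 0.001, -0.0]
[-0.0001, 0.0113, -0.0439] [-0.172, 0.001, -0.0]
[-0.0001, 0.0186, -0.0413] [-0.172, 0.001, -0.0]
[-0.0001, 0.0254, -0.0375] [-0.172, 0.001, -0.0]
[-0.0, 0.0315, -0.0326] [-0.172, 0.001, -0.0]
[-0.0, 0.0366, -0.0268] [-0.172, 0.001, -0.0]
[-0.0, 0.0406, -0.0201] [-0.172, 0.001, -0.0]
[-0.0, 0.0434, -0.0129] [-0.172, 0.001, -0.0]
```

Call:
{"method": "move_arm", "body": {"commands": [{"xyz":[-0.04,0,0],"turn":[0,0,0],"fingers":0.0},{"xyz":[-0.055,0,0],"turn":[0,0,0],"fingers":0.0},{"xyz":[-0.055,0,0],"turn":[0,0,0],"fingers":0.0},{"xyz":[-0.055,0,0],"turn":[0,0,0],"fingers":0.0},{"xyz":[-0.03,0,0],"turn":[0,0,0],"fingers":0.0},{"xyz":[0,0,-0.025],"turn":[-0.1,0,0],"fingers":0.0},{"xyz":[0,-0.002,-0.044],"turn":[-0.172,0,0],"fingers":0.0},{"xyz":[0,0.007,-0.044],"turn":[-0.172,0,0],"fingers":0.0},{"xyz":[0,0.015,-0.042],"turn":[-0.172,0,0],"fingers":0.0},{"xyz":[0,0.022,-0.04],"turn":[-0.172,0,0],"fingers":0.0},{"xyz":[0,0.028,-0.035],"turn":[-0.172,0,0],"fingers":0.0},{"xyz":[0,0.034,-0.03],"turn":[-0.172,0,0],"fingers":0.0},{"xyz":[0,0.039,-0.024],"turn":[-0.172,0,0],"fingers":0.0},{"xyz":[0,0.03,-0.014],"turn":[-0.12,0,0],"fingers":0.0},{"xyz":[0,0.0,0],"turn":[0,0,0],"fingers":0.0}]}}

```text
time_s: 6.78
tool_pos: [0.4576, 0.3713, 0.2471]
tcp_rot: [-48.2, 89.6, -57.5]
ft_force: [0.9, 0.0, -1.5]
opening: 0.259
```

```bash
python3 - <<'E'
from h import *
rep(); 
jawdown([.477,.395,.06],85)
shot('side','side5')
E
```

```text
6.78 p [0.4576 0.3713 0.2471] x [ 0.004 -0.006 -1.   ] y [ 0.162  0.987 -0.005] F [ 0.9  0.  -1.5] op 0.259 q [ 32.  -3.  94.  -0.  89. -49.]
jaw now 80.7 -> 85
n 4 dist 0.19 rot [-4.3  0.3  0.3]
[0.0468, 0.0069, 0.0036] [-0.019, 0.001, 0.001]
[0.0468, 0.0067, 0.0038] [-0.019, 0.001, 0.001]
[0.0468, 0.0066, 0.004] [-0.019, 0.001, 0.001]
[0.0468, 0.0065, 0.0042] [-0.019, 0.001, 0.001]
```

View pics/side5.png

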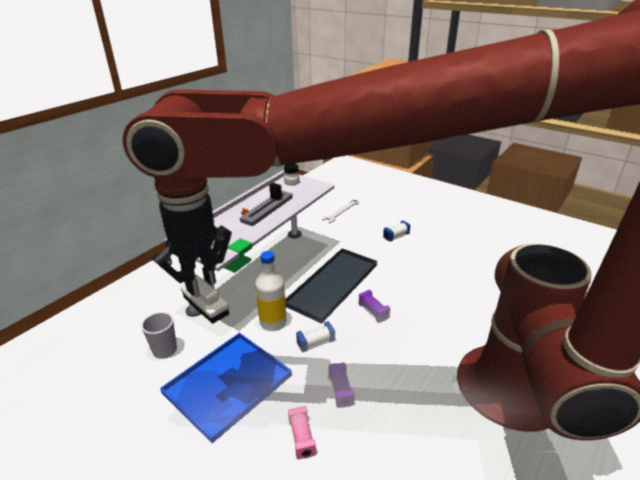

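The brush is held level. Lowering it into the left half of the blue tray.

Call:
{"method": "move_arm", "body": {"commands": [{"xyz":[0.04,0.013,0.008],"turn":[-0.04,0,0],"fingers":0.0},{"xyz":[0.05,0.008,0.006],"turn":[-0.02,0,0],"fingers":0.0},{"xyz":[0.05,0,0],"turn":[0,0,0],"fingers":0.0},{"xyz":[0.03,0,0],"turn":[0,0,0],"fingers":0.0},{"xyz":[0,0,0],"turn":[0,0,0],"fingers":0.0}]}}

```text
time_s: 7.45
tool_pos: [0.4792, 0.383, 0.0746]
tcp_rot: [-34.9, 89.4, -41.5]
ft_force: [0.2, -0.6, -1.7]
opening: 0.264
```

```bash
python3 - <<'E'
from h import *
rep(); 
jawdown([.477,.395,.01],85)
E
```

```text
7.45 p [0.4792 0.383  0.0746] x [ 0.008 -0.007 -1.   ] y [ 0.114  0.993 -0.006] F [ 0.2 -0.6 -1.7] op 0.264 q [ 32.   8. 100.  -1.  72. -51.]
jaw now 83.5 -> 85
n 2 dist 0.066 rot [-1.5  0.5  0.3]
[0.0323, 0.006, -0.002] [-0.013, 0.004, 0.003]
[0.0323, 0.006, -0.0018] [-0.013, 0.004, 0.003]
```

Call:
{"method": "move_arm", "body": {"commands": [{"xyz":[0.02,0.012,-0.001],"turn":[-0.02,0,0],"fingers":0.0},{"xyz":[0.025,0,0],"turn":[0,0,0],"fingers":0.0},{"xyz":[0.015,0,0],"turn":[0,0,0],"fingers":0.0},{"xyz":[0.002,0,0],"turn":[0,0,0],"fingers":0.0}]}}

```text
time_s: 7.95
tool_pos: [0.486, 0.395, 0.0194]
tcp_rot: [1.1, 89.0, -4.6]
ft_force: [0.7, -0.3, -1.4]
opening: 0.265
```

```bash
python3 - <<'E'
from h import *
rep(); 
jawdown([.477,.395,.01],85)
E
```

```text
7.95 p [0.486  0.395  0.0194] x [ 0.018 -0.001 -1.   ] y [0.099 0.995 0.   ] F [ 0.7 -0.3 -1.4] op 0.265 q [ 33.  13. 100.  -1.  66. -51.]
jaw now 84.3 -> 85
n 1 dist 0.013 rot [-0.7  1.  -0. ]
[0.0092, -0.0008, -0.0091] [-0.012, 0.018, -0.0]
```

Call:
{"method": "move_arm", "body": {"commands": [{"xyz":[0.007,0,-0.007],"turn":[-0.01,0.018,0],"fingers":0.0},{"xyz":[0.002,0,0],"turn":[0,0,0],"fingers":0.0},{"xyz":[0,0,0],"turn":[0,0,0],"fingers":0.045},{"xyz":[0,0,0],"turn":[0,0,0],"fingers":0.045},{"xyz":[0,0,0],"turn":[0,0,0],"fingers":0.045}]}}

```text
time_s: 8.57
tool_pos: [0.4815, 0.3972, 0.0143]
tcp_rot: [48.0, 89.6, 42.9]
ft_force: [-0.4, -0.3, 0.9]
opening: 0.524
```

```bash
python3 - <<'E'
from h import *
rep(); s,R0,p=state(); u=p+[0,0,.22]
jawdown([.519,.1475,.26],87.5,st=(u,R0))
E
```

```text
8.57 p [0.4815 0.3972 0.0143] x [ 0.005  0.004 -1.   ] y [0.089 0.996 0.005] F [-0.4 -0.3  0.9] op 0.524 q [ 33.  13. 100.   0.  66. -52.]
jaw now 84.9 -> 87.5
n 5 dist 0.254 rot [-2.6  0.2 -0.3]
[-0.0053, -0.0491, 0.0119] [-0.009, 0.001, -0.001]
[-0.0053, -0.0492, 0.0115] [-0.009, 0.001, -0.001]
[-0.0052, -0.0493, 0.011] [-0.009, 0.001, -0.001]
[-0.0052, -0.0494, 0.0106] [-0.009, 0.001, -0.001]
[-0.0052, -0.0495, 0.0101] [-0.009, 0.001, -0.001]
```

Call:
{"method": "move_arm", "body": {"commands": [{"xyz":[-0.03,0,0],"turn":[0,0,0],"fingers":0.05},{"xyz":[-0.055,0,0],"turn":[0,0,0],"fingers":0.06},{"xyz":[-0.055,0,0],"turn":[0,0,0],"fingers":0.06},{"xyz":[-0.055,0,0],"turn":[0,0,0],"fingers":0.06},{"xyz":[-0.03,-0.025,0.006],"turn":[-0.01,0,0],"fingers":0.06},{"xyz":[0,-0.049,0.01],"turn":[-0.01,0,0],"fingers":0.06},{"xyz":[0,-0.049,0.01],"turn":[-0.01,0,0],"fingers":0.06},{"xyz":[0,-0.049,0.01],"turn":[-0.01,0,0],"fingers":0.06},{"xyz":[0,-0.04,0.01],"turn":[-0.01,0,0],"fingers":0.06},{"xyz":[0,-0.02,0.01],"turn":[0,0,0],"fingers":0.06},{"xyz":[0,0,0],"turn":[0,0,0],"fingers":0.06}]}}

```text
time_s: 9.95
tool_pos: [0.5235, 0.1551, 0.2504]
tcp_rot: [24.2, 89.2, 22.2]
ft_force: [0.4, 0.6, 0.2]
opening: 0.704
```

```bash
python3 - <<'E'
from h import *
rep()
jawdown([.519,.1475,.14],87.5)
im,d=shot('side','side6'); P=cloud('side',d)
a=im[200:440,120:400,::-1]; cv2.imwrite('pics/c8.png',cv2.resize(a,None,fx=2.8,fy=2.5,interpolation=cv2.INTER_CUBIC))
m=(P[...,2]>.192)&(im[...,2]>im[...,0]+60)&(abs(P[...,1]-.147)<.05)
q=P[m]; print(np.median(q,0),q.min(0),q.max(0),len(q))
E
```

```text
9.95 p [0.5235 0.1551 0.2504] x [ 0.013  0.005 -1.   ] y [0.035 0.999 0.006] F [0.4 0.6 0.2] op 0.704 q [  9. -10. 100.   0.  89. -79.]
jaw now 88.0 -> 87.5
n 3 dist 0.111 rot [ 0.5  0.7 -0.3]
[0.0368, -0.0028, -0.0019] [0.003, 0.004, -0.002]
[0.0368, -0.0027, -0.0017] [0.003, 0.004, -0.002]
[0.0368, -0.0027, -0.0015] [0.003, 0.004, -0.002]
[0.65278637 0.14526205 0.20264422] [0.05457001 0.09700734 0.19210239] [0.72784407 0.19687845 0.67887139] 1359
```

View pics/c8.png

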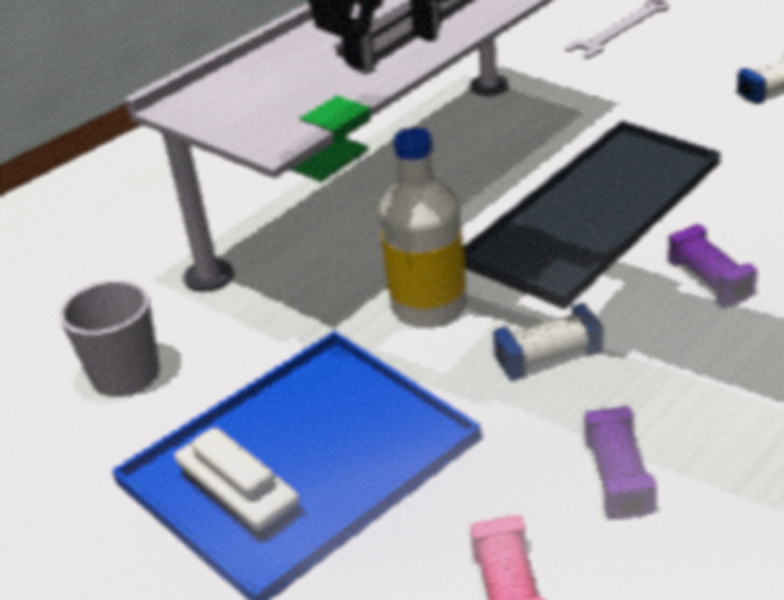

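The brush lies flat in the blue tray, bristles down. Next is the bottle: centre the gripper, descend and grip the cap.

Call:
{"method": "move_arm", "body": {"commands": [{"xyz":[0.01,-0.0085,-0.004],"turn":[0,0.01,0],"fingers":0.06},{"xyz":[0,0,0],"turn":[0,0,0],"fingers":0.06}]}}

```text
time_s: 10.25
tool_pos: [0.5181, 0.1485, 0.2394]
tcp_rot: [82.8, 89.7, 80.9]
ft_force: [-0.7, -0.0, -0.5]
opening: 0.704
```

```bash
python3 - <<'E'
from h import *
rep()
jawdown([.519,.1475,.14],87.5)
E
```

```text
10.25 p [0.5181 0.1485 0.2394] x [ 0.001  0.006 -1.   ] y [0.032 0.999 0.006] F [-0.7 -0.  -0.5] op 0.704 q [  8. -10. 101.   0.  89. -80.]
jaw now 88.2 -> 87.5
n 2 dist 0.099 rot [ 0.7  0.  -0.3]
[0.0497, -0.0008, 0.0004] [0.006, 0.0, -0.003]
[0.0497, -0.0006, 0.0004] [0.006, 0.0, -0.003]
```

Call:
{"method": "move_arm", "body": {"commands": [{"xyz":[0.035,-0.0005,0.0005],"turn":[0,0,-0.005],"fingers":0.06},{"xyz":[0.035,-0.0005,0.0005],"turn":[0,0,0],"fingers":0.06},{"xyz":[0.018,0,0],"turn":[0,0,0],"fingers":0.06},{"xyz":[0,0,0],"turn":[0,0,0],"fingers":0.06}]}}

```text
time_s: 10.75
tool_pos: [0.5191, 0.1501, 0.1499]
tcp_rot: [36.6, 89.8, 35.0]
ft_force: [0.0, -0.5, 0.0]
opening: 0.699
```

```bash
python3 - <<'E'
from h import *
rep()
jawdown([.519,.1475,.14],87.5)
im,d=shot('side','side7')
a=im[180:340,200:360,::-1]; cv2.imwrite('pics/c9.png',cv2.resize(a,None,fx=3.7,fy=3.7,interpolation=cv2.INTER_CUBIC))
E
```

```text
10.75 p [0.5191 0.1501 0.1499] x [ 0.003  0.002 -1.   ] y [0.028 1.    0.002] F [ 0.  -0.5  0. ] op 0.699 q [  8.  -7. 107.   0.  80. -80.]
jaw now 88.4 -> 87.5
n 1 dist 0.01 rot [ 0.9  0.2 -0.1]
[0.0099, -0.0026, -0.0001] [0.015, 0.003, -0.002]
```

View pics/c9.png

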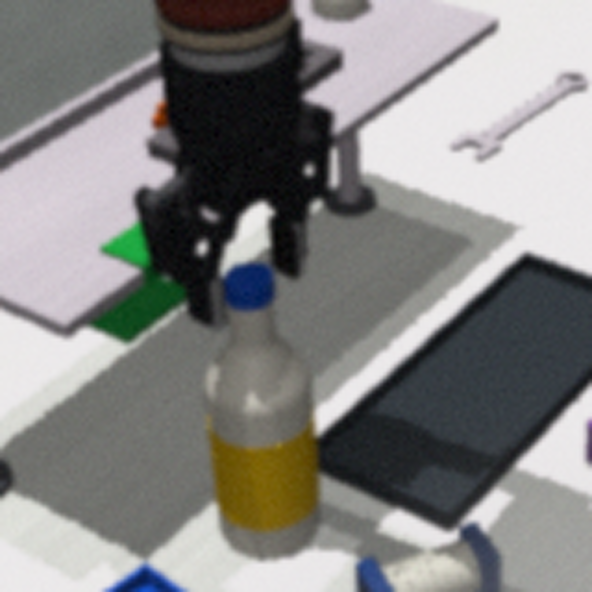

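Call:
{"method": "move_arm", "body": {"commands": [{"xyz":[0.013,-0.0025,0],"turn":[0.01,0,0],"fingers":0.06},{"xyz":[0,0,0],"turn":[0,0,0],"fingers":0.05},{"xyz":[0,0,0],"turn":[0,0,0],"fingers":0.04},{"xyz":[0,0,0],"turn":[0,0,0],"fingers":0.0},{"xyz":[0,0,0],"turn":[0,0,0],"fingers":0.0},{"xyz":[0,0,0],"turn":[0,0,0],"fingers":0.0}]}}

```text
time_s: 11.55
tool_pos: [0.5222, 0.148, 0.1413]
tcp_rot: [18.8, 89.3, 16.6]
ft_force: [-0.0, 0.2, 0.1]
opening: 0.333
```

```bash
python3 - <<'E'
from h import *
rep(); s,R0,p=state(); u=p+[0,0,.06]
jawdown([.4675,.287,u[2]],87.5,st=(u,R0))
E
```

```text
11.55 p [0.5222 0.148  0.1413] x [ 0.011  0.003 -1.   ] y [0.039 0.999 0.004] F [-0.   0.2  0.1] op 0.333 q [  8.  -6. 107.   0.  78. -80.]
jaw now 87.8 -> 87.5
n 3 dist 0.149 rot [ 0.3  0.6 -0.2]
[-0.0, 0.0456, -0.02] [0.002, 0.004, -0.001]
[-0.0, 0.0455, -0.0201] [0.002, 0.004, -0.001]
[-0.0, 0.0455, -0.0202] [0.002, 0.004, -0.001]
```

Call:
{"method": "move_arm", "body": {"commands": [{"xyz":[-0.015,0,0],"turn":[0,0,0],"fingers":0.0},{"xyz":[-0.025,0,0],"turn":[0,0,0],"fingers":0.0},{"xyz":[-0.02,0,0],"turn":[0,0,0],"fingers":0.0},{"xyz":[0,0.01,-0.005],"turn":[0,0,0],"fingers":0.0},{"xyz":[0,0.02,-0.009],"turn":[0,0,0],"fingers":0.0},{"xyz":[0,0.025,-0.01],"turn":[0,0,0],"fingers":0.0},{"xyz":[0,0.025,-0.01],"turn":[0,0,0],"fingers":0.0},{"xyz":[0,0.025,-0.01],"turn":[0,0,0],"fingers":0.0},{"xyz":[0,0.02,-0.009],"turn":[0,0,0],"fingers":0.0},{"xyz":[0,0.01,-0.005],"turn":[0,0,0],"fingers":0.0},{"xyz":[0,0,0],"turn":[0,0,0],"fingers":0.0}]}}

```text
time_s: 12.92
tool_pos: [0.4602, 0.2912, 0.1966]
tcp_rot: [163.5, 89.8, 161.3]
ft_force: [0.5, 0.3, -3.7]
opening: 0.335
```

```bash
python3 - <<'E'
from h import *
rep()
jawdown([.4675,.287,.1413],87.5)
im,d=shot('side','side8')
a=im[180:440,120:380,::-1]; cv2.imwrite('pics/c10.png',cv2.resize(a,None,fx=2.3,fy=2.3,interpolation=cv2.INTER_CUBIC))
E
```

```text
12.93 p [0.4602 0.2912 0.1966] x [-0.003  0.001 -1.   ] y [0.038 0.999 0.001] F [ 0.5  0.3 -3.7] op 0.335 q [ 24.  -8. 103.   0.  84. -63.]
jaw now 87.8 -> 87.5
n 2 dist 0.056 rot [ 0.3 -0.2 -0. ]
[0.0277, -0.002, 0.0038] [0.003, -0.001, -0.0]
[0.0277, -0.002, 0.0038] [0.003, -0.001, -0.0]
```

View pics/c10.png

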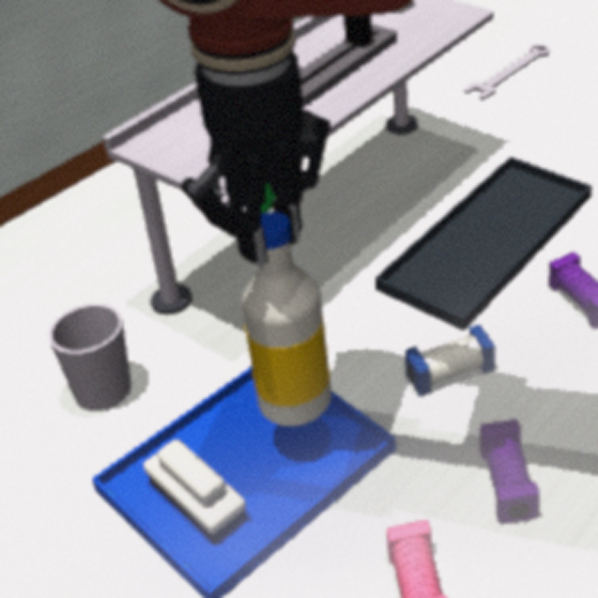

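Call:
{"method": "move_arm", "body": {"commands": [{"xyz":[0.015,-0.004,0.007],"turn":[0,0,0],"fingers":0.0},{"xyz":[0.015,0,0],"turn":[0,0,0],"fingers":0.0},{"xyz":[0.01,0,0],"turn":[0,0,0],"fingers":0.0},{"xyz":[0,0,0],"turn":[0,0,0],"fingers":0.0}]}}

```text
time_s: 13.48
tool_pos: [0.4678, 0.2837, 0.152]
tcp_rot: [-165.6, 89.7, -168.1]
ft_force: [-0.2, 0.3, -3.8]
opening: 0.338
```

```bash
python3 - <<'E'
from h import *
rep()
jawdown([.4675,.287,.146],87.5)
E
```

```text
13.47 p [0.4678 0.2837 0.152 ] x [-0.005 -0.001 -1.   ] y [ 0.042  0.999 -0.001] F [-0.2  0.3 -3.8] op 0.338 q [ 23.  -5. 106.   0.  80. -64.]
jaw now 87.6 -> 87.5
n 1 dist 0.007 rot [ 0.1 -0.3  0.1]
[0.006, 0.0033, -0.0004] [0.001, -0.005, 0.001]
```

Call:
{"method": "move_arm", "body": {"commands": [{"xyz":[0.004,0.002,0],"turn":[0,-0.005,0],"fingers":0.0},{"xyz":[0.002,0,0],"turn":[0,0,0],"fingers":0.0},{"xyz":[0,0,0],"turn":[0,0,0],"fingers":0.0}]}}

```text
time_s: 13.85
tool_pos: [0.4684, 0.2861, 0.1464]
tcp_rot: [-20.7, 89.9, -23.1]
ft_force: [0.2, -0.3, -3.3]
opening: 0.336
```

```bash
python3 - <<'E'
from h import *
rep()
E
```

```text
13.85 p [0.4684 0.2861 0.1464] x [ 0.002 -0.001 -1.   ] y [ 0.042  0.999 -0.001] F [ 0.2 -0.3 -3.3] op 0.336 q [ 24.  -5. 106.  -0.  79. -64.]
```

Call:
{"method": "move_arm", "body": {"commands": [{"xyz":[0.002,0,0],"turn":[0,0,0],"fingers":0.0},{"xyz":[0.001,0,0],"turn":[0,0,0],"fingers":0.0}]}}

```text
time_s: 14.1
tool_pos: [0.4693, 0.2866, 0.1453]
tcp_rot: [6.7, 89.8, 4.3]
ft_force: [-0.2, -0.9, 0.6]
opening: 0.333
```

```bash
python3 - <<'E'
from h import *
rep()
E
```

```text
14.1 p [0.4693 0.2866 0.1453] x [ 0.004  0.    -1.   ] y [0.042 0.999 0.   ] F [-0.2 -0.9  0.6] op 0.333 q [ 24.  -5. 106.  -0.  79. -64.]
```

The force shows the bottle standing on the tray floor. I'll release it and rise straight up.

Call:
{"method": "move_arm", "body": {"commands": [{"xyz":[0,0,0],"turn":[0,0,0],"fingers":0.045},{"xyz":[0,0,0],"turn":[0,0,0],"fingers":0.06},{"xyz":[0,0,0],"turn":[0,0,0],"fingers":0.06},{"xyz":[-0.02,0,0],"turn":[0,0,0],"fingers":0.06},{"xyz":[-0.04,0,0],"turn":[0,0,0],"fingers":0.06},{"xyz":[-0.04,0,0],"turn":[0,0,0],"fingers":0.06}]}}

```text
time_s: 14.85
tool_pos: [0.4683, 0.2863, 0.249]
tcp_rot: [2.9, 89.8, 0.5]
ft_force: [0.9, 0.6, 0.3]
opening: 0.703
```

```bash
python3 - <<'E'
from h import *
rep()
im,d=shot('side','side9')
a=im[180:440,120:380,::-1]; cv2.imwrite('pics/c11.png',cv2.resize(a,None,fx=2.3,fy=2.3,interpolation=cv2.INTER_CUBIC))
im,d=shot('top','top9'); P=cloud('top',d)
a=im[210:320,120:280,::-1]; cv2.imwrite('pics/c12.png',cv2.resize(a,None,fx=5,fy=5,interpolation=cv2.INTER_CUBIC))
hsv=cv2.cvtColor(im,cv2.COLOR_RGB2HSV)
m=((hsv[...,0]>100)&(hsv[...,0]<125)&(hsv[...,1]>120)&(hsv[...,2]>60)&(P[...,2]>.025)&(P[...,2]<.05)).astype(np.uint8)
n,l,s,c=cv2.connectedComponentsWithStats(m)
for i in range(1,n):
    if s[i,4]>15: print(s[i,4],c[i],P[l==i].mean(0).round(4))
E
```

```text
14.85 p [0.4683 0.2863 0.249 ] x [ 0.003  0.    -1.   ] y [0.042 0.999 0.   ] F [0.9 0.6 0.3] op 0.703 q [ 24.  -9.  99.  -0.  89. -64.]
45 [433.95555556 262.33333333] [ 0.477  -0.3301  0.0363]
38 [459.89473684 271.52631579] [ 0.4545 -0.3967  0.0371]
44 [238.38636364 283.02272727] [0.4136 0.1704 0.0363]
36 [263.41666667 295.36111111] [0.3836 0.1061 0.0368]
```

View pics/c11.png

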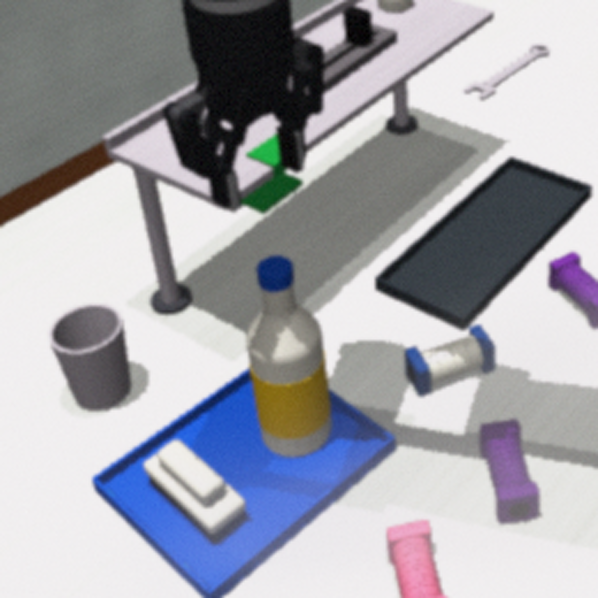

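View pics/c12.png

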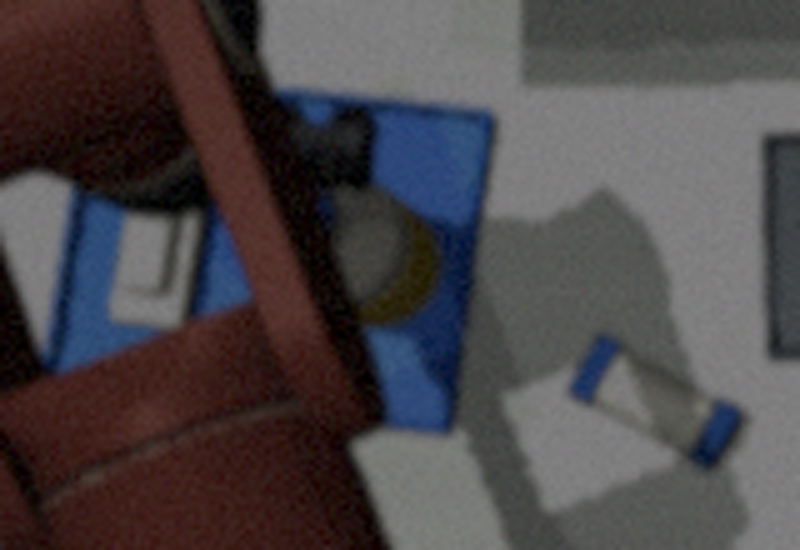

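The bottle is upright in the right half of the blue tray and the brush in the left half. Next is cartridge A, near (0.397, 0.139).

```bash
python3 - <<'E'
from h import *
a=np.degrees(np.arctan2(.1708-.1075,.4131-.382)); print(a)
e=jawdown([.3972,.1392,.15],a-90)
E
```

```text
63.834595844741294
jaw now 87.6 -> 153.8345958447413
n 7 dist 0.196 rot [-66.2   0.8   0.2]
[0.0147, -0.0217, -0.0099] [-0.165, 0.002, 0.0]
[0.0147, -0.0198, -0.0133] [-0.165, 0.002, 0.0]
[0.0148, -0.0174, -0.0163] [-0.165, 0.002, 0.0]
[0.0148, -0.0144, -0.0189] [-0.165, 0.002, 0.0]
[0.0148, -0.0111, -0.021] [-0.165, 0.002, 0.0]
[0.0149, -0.0075, -0.0225] [-0.165, 0.002, 0.0]
[0.0149, -0.0038, -0.0234] [-0.165, 0.002, 0.0]
```

Call:
{"method": "move_arm", "body": {"commands": [{"xyz":[0,-0.022,-0.01],"turn":[-0.165,0,0],"fingers":0.06},{"xyz":[0,-0.02,-0.013],"turn":[-0.165,0,0],"fingers":0.06},{"xyz":[0,-0.017,-0.016],"turn":[-0.165,0,0],"fingers":0.06},{"xyz":[0,-0.014,-0.019],"turn":[-0.165,0,0],"fingers":0.06},{"xyz":[0.03,-0.011,-0.021],"turn":[-0.165,0,0],"fingers":0.06},{"xyz":[0.04,-0.006,-0.018],"turn":[-0.165,0,0],"fingers":0.06},{"xyz":[0.04,-0.003,-0.014],"turn":[-0.12,0,0],"fingers":0.06},{"xyz":[0.01,0,0],"turn":[0,0,0],"fingers":0.06}]}}

```text
time_s: 15.95
tool_pos: [0.4094, 0.1488, 0.1402]
tcp_rot: [-45.9, 88.3, 17.3]
ft_force: [-0.3, -0.9, 0.4]
opening: 0.698
```

```bash
python3 - <<'E'
from h import *
rep()
e=jawdown([.3972,.1392,.05],153.8)
E
```

```text
15.95 p [0.4094 0.1488 0.1402] x [ 0.029  0.009 -1.   ] y [-0.893  0.45  -0.022] F [-0.3 -0.9  0.4] op 0.698 q [  10.  -24.  122.    0.   80. -143.]
jaw now 153.3 -> 153.8
n 2 dist 0.092 rot [-0.5  1.2  1.2]
[0.0449, 0.0043, -0.008] [-0.005, 0.01, 0.011]
[0.045, 0.0038, -0.0075] [-0.005, 0.01, 0.011]
```

Call:
{"method": "move_arm", "body": {"commands": [{"xyz":[0.04,0.008,-0.015],"turn":[-0.005,0.02,0.02],"fingers":0.06},{"xyz":[0.035,0,0],"turn":[0,0,0],"fingers":0.06},{"xyz":[0,0,0],"turn":[0,0,0],"fingers":0.06}]}}

```text
time_s: 16.32
tool_pos: [0.4003, 0.1409, 0.0681]
tcp_rot: [-51.4, 89.5, 11.8]
ft_force: [-0.3, -0.2, 0.4]
opening: 0.704
```

```bash
python3 - <<'E'
from h import *
rep()
e=jawdown([.3972,.1392,-.02],153.8)
im,d=shot('side','side10')
a=im[260:400,230:430,::-1]; cv2.imwrite('pics/c13.png',cv2.resize(a,None,fx=4,fy=4,interpolation=cv2.INTER_CUBIC))
E
```

```text
16.32 p [0.4003 0.1409 0.0681] x [ 0.009  0.002 -1.   ] y [-0.893  0.45  -0.007] F [-0.3 -0.2  0.4] op 0.704 q [   9.  -20.  126.    0.   73. -144.]
jaw now 153.2 -> 153.8
n 2 dist 0.088 rot [-0.6  0.3  0.4]
[0.044, 0.0013, -0.0017] [-0.005, 0.003, 0.004]
[0.044, 0.0012, -0.0016] [-0.005, 0.003, 0.004]
```

View pics/c13.png

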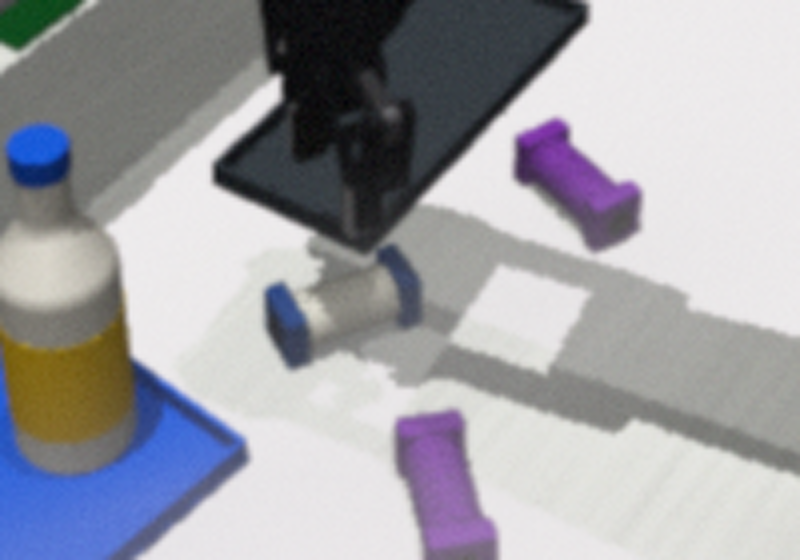

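Call:
{"method": "move_arm", "body": {"commands": [{"xyz":[0.03,0.0025,-0.003],"turn":[-0.01,0.005,0.005],"fingers":0.055},{"xyz":[0.03,0,0],"turn":[0,0,0],"fingers":0.055},{"xyz":[0,0,0],"turn":[0,0,0],"fingers":0.055}]}}

```text
time_s: 16.75
tool_pos: [0.4073, 0.142, 0.0186]
tcp_rot: [-55.6, 88.8, 8.2]
ft_force: [0.3, 0.8, 1.1]
opening: 0.646
```

```bash
python3 - <<'E'
from h import *
rep()
e=jawdown([.3972,.1392,-.02],153.8)
im,d=shot('side','side11')
a=im[260:400,230:430,::-1]; cv2.imwrite('pics/c14.png',cv2.resize(a,None,fx=4,fy=4,interpolation=cv2.INTER_CUBIC))
E
```

```text
16.75 p [0.4073 0.142  0.0186] x [ 0.021  0.003 -1.   ] y [-0.897  0.442 -0.018] F [0.3 0.8 1.1] op 0.646 q [   9.  -15.  127.   -0.   66. -144.]
jaw now 153.8 -> 153.8
n 1 dist 0.04 rot [-0.   0.7  1. ]
[0.0383, 0.0085, -0.0074] [-0.001, 0.012, 0.018]
```

View pics/c14.png

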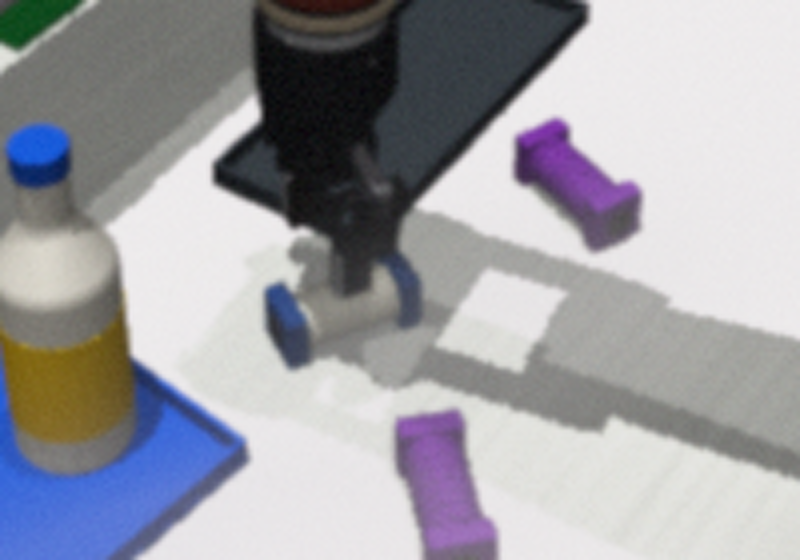

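Call:
{"method": "move_arm", "body": {"commands": [{"xyz":[0.004,0.009,-0.0075],"turn":[0,0.012,0.018],"fingers":0.055},{"xyz":[0,0,0],"turn":[0,0,0],"fingers":0.055}]}}

```text
time_s: 17.05
tool_pos: [0.4001, 0.1401, 0.0199]
tcp_rot: [-52.1, 89.5, 11.6]
ft_force: [0.5, -0.4, -0.7]
opening: 0.642
```

```bash
python3 - <<'E'
from h import *
rep()
e=jawdown([.3972,.1392,-.02],153.8)
E
```

```text
17.05 p [0.4001 0.1401 0.0199] x [ 0.008  0.002 -1.   ] y [-0.897  0.442 -0.007] F [ 0.5 -0.4 -0.7] op 0.642 q [   9.  -15.  128.    0.   67. -145.]
jaw now 153.8 -> 153.8
n 1 dist 0.04 rot [-0.   0.3  0.4]
[0.0399, 0.0024, -0.0023] [-0.001, 0.005, 0.007]
```

Call:
{"method": "move_arm", "body": {"commands": [{"xyz":[0.02,0.005,-0.004],"turn":[0,0.005,0.007],"fingers":0.055},{"xyz":[0.017,0.003,-0.002],"turn":[0,0.003,0.003],"fingers":0.055},{"xyz":[0,0,0],"turn":[0,0,0],"fingers":0.055}]}}

```text
time_s: 17.42
tool_pos: [0.3898, 0.1381, -0.019]
tcp_rot: [131.1, 89.8, -165.2]
ft_force: [0.0, 0.3, 0.0]
opening: 0.649
```

```bash
python3 - <<'E'
from h import *
rep()
e=jawdown([.3972,.1392,-.02],153.8)
im,d=shot('side','side12')
a=im[260:400,230:430,::-1]; cv2.imwrite('pics/c15.png',cv2.resize(a,None,fx=4,fy=4,interpolation=cv2.INTER_CUBIC))
E
```

```text
17.43 p [ 0.3898  0.1381 -0.019 ] x [-0.004 -0.001 -1.   ] y [-0.897  0.442  0.003] F [0.  0.3 0. ] op 0.649 q [   9.  -12.  129.   -0.   63. -145.]
jaw now 153.8 -> 153.8
n 1 dist 0.008 rot [-0.  -0.2 -0.2]
[0.0009, -0.0061, 0.0042] [-0.001, -0.003, -0.003]
```

View pics/c15.png

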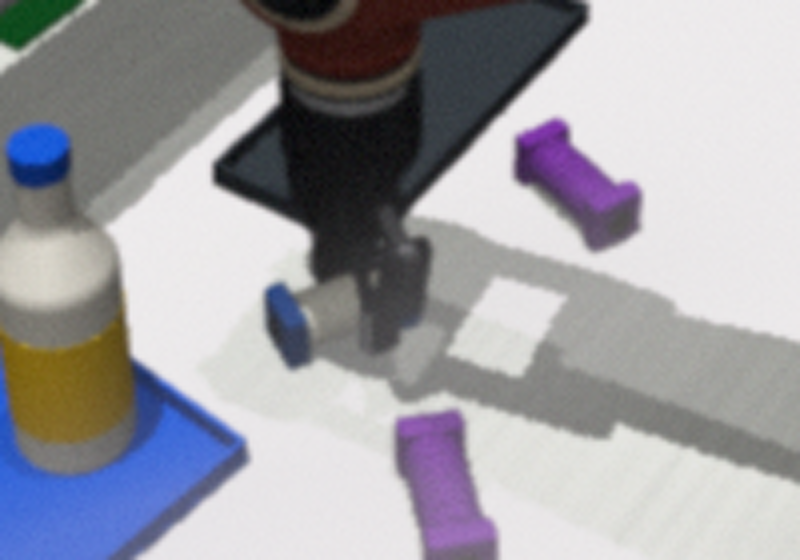

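Call:
{"method": "move_arm", "body": {"commands": [{"xyz":[0.001,-0.006,0.004],"turn":[0,0,0],"fingers":0.055},{"xyz":[0,0,0],"turn":[0,0,0],"fingers":0.045},{"xyz":[0,0,0],"turn":[0,0,0],"fingers":0.0},{"xyz":[0,0,0],"turn":[0,0,0],"fingers":0.0},{"xyz":[0,0,0],"turn":[0,0,0],"fingers":0.0},{"xyz":[0,0,0],"turn":[0,0,0],"fingers":0.0}]}}

```text
time_s: 18.23
tool_pos: [0.3993, 0.1395, -0.0184]
tcp_rot: [141.2, 89.9, -155.1]
ft_force: [-1.1, -0.4, -1.5]
opening: 0.35
```

```bash
python3 - <<'E'
from h import *
rep(); s,R0,p=state(); u=p+[0,0,.12]
jawdown([.4845,-.004,u[2]],92.5,st=(u,R0))
E
```

```text
18.23 p [ 0.3993  0.1395 -0.0184] x [-0.001 -0.001 -1.   ] y [-0.897  0.442  0.001] F [-1.1 -0.4 -1.5] op 0.35 q [   9.  -11.  128.   -0.   63. -145.]
jaw now 153.7 -> 92.5
n 7 dist 0.167 rot [61.2 -0.1 -0. ]
[-0.0, -0.02, -0.013] [0.153, -0.0, -0.0]
[-0.0, -0.0217, -0.0098] [0.153, -0.0, -0.0]
[-0.0, -0.023, -0.0064] [0.153, -0.0, -0.0]
[-0.0, -0.0237, -0.0028] [0.153, -0.0, -0.0]
[-0.0, -0.0238, 0.0008] [0.153, -0.0, -0.0]
[-0.0, -0.0234, 0.0044] [0.153, -0.0, -0.0]
[-0.0, -0.0225, 0.0079] [0.153, -0.0, -0.0]
```

Call:
{"method": "move_arm", "body": {"commands": [{"xyz":[-0.03,0,0],"turn":[0,0,0],"fingers":0.0},{"xyz":[-0.04,0,0],"turn":[0,0,0],"fingers":0.0},{"xyz":[-0.03,-0.01,-0.006],"turn":[0.1,0,0],"fingers":0.0},{"xyz":[0,-0.021,-0.011],"turn":[0.153,0,0],"fingers":0.0},{"xyz":[0,-0.023,-0.007],"turn":[0.153,0,0],"fingers":0.0},{"xyz":[0,-0.024,-0.003],"turn":[0.153,0,0],"fingers":0.0},{"xyz":[0,-0.024,0.001],"turn":[0.153,0,0],"fingers":0.0},{"xyz":[0,-0.023,0.004],"turn":[0.153,0,0],"fingers":0.0},{"xyz":[0,-0.016,0.006],"turn":[0.1,0,0],"fingers":0.0},{"xyz":[0,0,0],"turn":[0,0,0],"fingers":0.0}]}}

```text
time_s: 19.48
tool_pos: [0.4781, 0.0102, 0.0828]
tcp_rot: [-172.3, 89.8, -165.5]
ft_force: [-0.5, 0.2, -0.9]
opening: 0.353
```

```bash
python3 - <<'E'
from h import *
rep()
jawdown([.4845,-.004,.025],92.5)
E
```

```text
19.48 p [0.4781 0.0102 0.0828] x [-0.004 -0.001 -1.   ] y [-0.117  0.993 -0.001] F [-0.5  0.2 -0.9] op 0.353 q [  -8.  -11.  118.   -0.   74. -104.]
jaw now 96.7 -> 92.5
n 2 dist 0.06 rot [ 4.2 -0.2  0. ]
[0.0289, -0.0074, 0.0024] [0.037, -0.002, 0.0]
[0.0289, -0.0073, 0.0027] [0.037, -0.002, 0.0]
```

Call:
{"method": "move_arm", "body": {"commands": [{"xyz":[0.02,-0.014,-0.006],"turn":[0.073,0,0],"fingers":0.0},{"xyz":[0.03,0,0],"turn":[0,0,0],"fingers":0.0},{"xyz":[0,0,0],"turn":[0,0,0],"fingers":0.0}]}}

```text
time_s: 19.85
tool_pos: [0.4726, -0.0031, 0.0318]
tcp_rot: [176.9, 89.8, 179.7]
ft_force: [-0.6, -0.2, -1.8]
opening: 0.348
```

```bash
python3 - <<'E'
from h import *
rep()
jawdown([.4845,-.004,-.013],92.5)
E
```

```text
19.85 p [ 0.4726 -0.0031  0.0318] x [-0.004  0.    -1.   ] y [-0.049  0.999  0.   ] F [-0.6 -0.2 -1.8] op 0.348 q [  -9.   -8.  120.   -0.   68. -102.]
jaw now 92.8 -> 92.5
n 1 dist 0.046 rot [ 0.3 -0.2 -0. ]
[0.0448, -0.0014, 0.0121] [0.005, -0.004, -0.0]
```

Call:
{"method": "move_arm", "body": {"commands": [{"xyz":[0.005,-0.001,0.012],"turn":[0,0,0],"fingers":0.0},{"xyz":[0.015,0,0],"turn":[0,0,0],"fingers":0.0},{"xyz":[0.01,0,0],"turn":[0,0,0],"fingers":0.0},{"xyz":[0,0,0],"turn":[0,0,0],"fingers":0.0}]}}

```text
time_s: 20.35
tool_pos: [0.4851, -0.0021, 0.0029]
tcp_rot: [179.2, 89.9, -177.7]
ft_force: [0.4, -0.0, -0.9]
opening: 0.35
```

```bash
python3 - <<'E'
from h import *
rep()
jawdown([.4845,-.004,-.0135],92.5)
E
```

```text
20.35 p [ 0.4851 -0.0021  0.0029] x [-0.002 -0.    -1.   ] y [-0.053  0.999  0.   ] F [ 0.4 -0.  -0.9] op 0.35 q [  -9.   -4.  120.   -0.   64. -102.]
jaw now 93.1 -> 92.5
n 1 dist 0.017 rot [ 0.6 -0.1 -0. ]
[0.0164, -0.0018, -0.0007] [0.01, -0.002, -0.0]
```

Call:
{"method": "move_arm", "body": {"commands": [{"xyz":[0.01,-0.001,0],"turn":[0.01,0,0],"fingers":0.0},{"xyz":[0.005,0,0],"turn":[0,0,0],"fingers":0.0},{"xyz":[0,0,0],"turn":[0,0,0],"fingers":0.0}]}}

```text
time_s: 20.72
tool_pos: [0.4852, -0.0032, -0.0127]
tcp_rot: [-174.0, 89.9, -171.5]
ft_force: [-0.7, -0.8, -1.2]
opening: 0.348
```

```bash
python3 - <<'E'
from h import *
rep()
E
```

```text
20.73 p [ 0.4852 -0.0032 -0.0127] x [-0.001 -0.    -1.   ] y [-0.043  0.999 -0.   ] F [-0.7 -0.8 -1.2] op 0.348 q [  -9.   -2.  120.   -0.   62. -102.]
```

Release, rise, and move to cartridge B.

Call:
{"method": "move_arm", "body": {"commands": [{"xyz":[0.001,0,0],"turn":[0,0,0],"fingers":0.0},{"xyz":[0,0,0],"turn":[0,0,0],"fingers":0.055},{"xyz":[0,0,0],"turn":[0,0,0],"fingers":0.055},{"xyz":[-0.02,0,0],"turn":[0,0,0],"fingers":0.055},{"xyz":[-0.05,0,0],"turn":[0,0,0],"fingers":0.055},{"xyz":[-0.05,0,0],"turn":[0,0,0],"fingers":0.055}]}}

```text
time_s: 21.48
tool_pos: [0.4825, -0.0029, 0.1057]
tcp_rot: [170.4, 89.5, 172.9]
ft_force: [0.5, 0.2, -0.9]
opening: 0.647
```

```bash
python3 - <<'E'
from h import *
rep()
a=np.degrees(np.arctan2(-.3302+.397,.4776-.4550)); print(a)
jawdown([.4662,-.3637,.1],a-90)
E
```

```text
21.48 p [ 0.4825 -0.0029  0.1057] x [-0.009  0.001 -1.   ] y [-0.043  0.999  0.002] F [ 0.5  0.2 -0.9] op 0.647 q [  -9.  -12.  116.   -0.   76. -102.]
71.30812115257449
jaw now 92.4 -> 161.30812115257447
n 7 dist 0.361 rot [-68.9  -0.4  -0.4]
[0.0008, -0.0514, -0.0045] [-0.172, -0.001, -0.001]
[0.0008, -0.0499, -0.0132] [-0.172, -0.001, -0.001]
[0.0008, -0.0469, -0.0216] [-0.172, -0.001, -0.001]
[0.0009, -0.0425, -0.0293] [-0.172, -0.001, -0.001]
[0.0009, -0.0369, -0.0361] [-0.172, -0.001, -0.001]
[0.0009, -0.0302, -0.0419] [-0.172, -0.001, -0.001]
[0.0008, -0.0226, -0.0464] [-0.172, -0.001, -0.001]
```

```bash
python3 - <<'E'
from h import *
plan([.4662,-.3637,.1],down(-18.7),12)
E
```

```text
n 12 dist 0.361 rot [111.1  -0.4   0.4]
[0.0005, -0.03, -0.0026] [0.162, -0.001, 0.001]
[0.0004, -0.03, 0.0022] [0.162, -0.001, 0.001]
[0.0004, -0.0293, 0.007] [0.162, -0.001, 0.001]
[0.0004, -0.0278, 0.0116] [0.162, -0.001, 0.001]
[0.0004, -0.0255, 0.016] [0.162, -0.001, 0.001]
[0.0004, -0.0226, 0.0199] [0.162, -0.001, 0.001]
[0.0004, -0.0191, 0.0232] [0.162, -0.001, 0.001]
[0.0004, -0.0151, 0.026] [0.162, -0.001, 0.001]
[0.0004, -0.0108, 0.0281] [0.162, -0.001, 0.001]
[0.0004, -0.0061, 0.0295] [0.162, -0.001, 0.001]
[0.0004, -0.0013, 0.0301] [0.162, -0.001, 0.001]
[0.0005, 0.0036, 0.0299] [0.162, -0.001, 0.001]
```

Call:
{"method": "move_arm", "body": {"commands": [{"xyz":[0,-0.03,-0.003],"turn":[0.162,0,0],"fingers":0.055},{"xyz":[0,-0.03,0.002],"turn":[0.162,0,0],"fingers":0.055},{"xyz":[0,-0.029,0.007],"turn":[0.162,0,0],"fingers":0.055},{"xyz":[0,-0.028,0.012],"turn":[0.162,0,0],"fingers":0.055},{"xyz":[0,-0.025,0.016],"turn":[0.162,0,0],"fingers":0.055},{"xyz":[0,-0.023,0.02],"turn":[0.162,0,0],"fingers":0.055},{"xyz":[0,-0.019,0.023],"turn":[0.162,0,0],"fingers":0.055},{"xyz":[0,-0.015,0.026],"turn":[0.162,0,0],"fingers":0.055},{"xyz":[0,-0.011,0.028],"turn":[0.162,0,0],"fingers":0.055},{"xyz":[0,-0.006,0.028],"turn":[0.162,0,0],"fingers":0.055},{"xyz":[0,-0.001,0.025],"turn":[0.14,0,0],"fingers":0.055},{"xyz":[0,0,0.01],"turn":[0.05,0,0],"fingers":0.055},{"xyz":[0,0,0],"turn":[0,0,0],"fingers":0.055}]}}

```text
time_s: 23.1
tool_pos: [0.4627, -0.3491, 0.1187]
tcp_rot: [77.0, 89.2, -27.6]
ft_force: [0.9, 0.6, -0.5]
opening: 0.643
```

```bash
python3 - <<'E'
from h import *
rep()
plan([.4662,-.3637,.02],down(-18.7))
im,d=shot('top','top12');P=cloud('top',d)
a=im[200:310,240:480,::-1]; cv2.imwrite('pics/c16.png',cv2.resize(a,None,fx=3.3,fy=3.3,interpolation=cv2.INTER_CUBIC))
hsv=cv2.cvtColor(im,cv2.COLOR_RGB2HSV)
m=((hsv[...,0]>100)&(hsv[...,0]<125)&(hsv[...,1]>120)&(hsv[...,2]>50)&(P[...,2]>.025)&(P[...,2]<.05)).astype(np.uint8)
n,l,s,c=cv2.connectedComponentsWithStats(m)
for i in range(1,n):
    if s[i,4]>15: print(s[i,4],c[i],P[l==i].mean(0).round(4))
E
```

```text
23.1 p [ 0.4627 -0.3491  0.1187] x [ 0.012 -0.006 -1.   ] y [ 0.967 -0.253  0.014] F [ 0.9  0.6 -0.5] op 0.643 q [-45.   0. 104.   0.  76. -30.]
n 2 dist 0.1 rot [ 4.   0.2 -0.8]
[0.0494, 0.0029, 0.0064] [0.035, 0.001, -0.007]
[0.0494, 0.0034, 0.0064] [0.035, 0.001, -0.007]
53 [307.71698113 242.45283019] [ 0.5209 -0.0032  0.0411]
46 [434.08695652 261.95652174] [ 0.4781 -0.3307  0.0355]
56 [308.16071429 270.32142857] [ 0.4492 -0.0057  0.039 ]
```

View pics/c16.png

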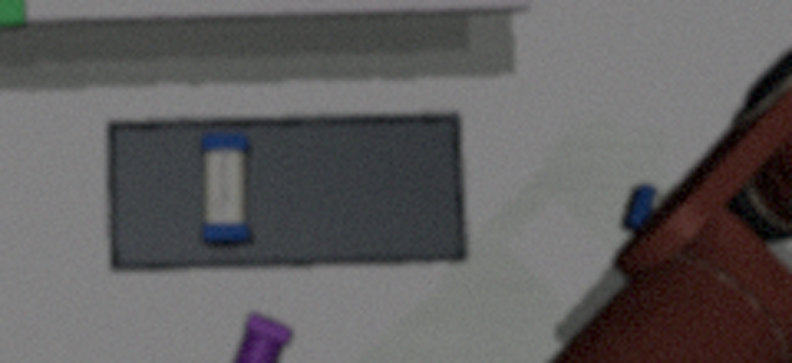

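Cartridge A lies flat in the lamp tray, and cartridge B hasn't moved.

Call:
{"method": "move_arm", "body": {"commands": [{"xyz":[0.04,0.006,0.014],"turn":[0.07,0,-0.01],"fingers":0.055},{"xyz":[0.035,0,0],"turn":[0,0,0],"fingers":0.055},{"xyz":[0,0,0],"turn":[0,0,0],"fingers":0.055}]}}

```text
time_s: 23.52
tool_pos: [0.4673, -0.3636, 0.0441]
tcp_rot: [62.4, 89.6, -46.1]
ft_force: [-0.0, -0.4, 0.1]
opening: 0.644
```

```bash
python3 - <<'E'
from h import *
rep()
plan([.4662,-.3637,-.02],down(-18.7))
im,d=shot('side','side13')
a=im[160:290,330:470,::-1]; cv2.imwrite('pics/c17.png',cv2.resize(a,None,fx=4.5,fy=4.5,interpolation=cv2.INTER_CUBIC))
E
```

```text
23.52 p [ 0.4673 -0.3636  0.0441] x [ 0.005 -0.005 -1.   ] y [ 0.948 -0.317  0.007] F [-0.  -0.4  0.1] op 0.644 q [-45.   7. 104.  -0.  68. -27.]
n 2 dist 0.064 rot [ 0.2  0.2 -0.4]
[0.032, -0.0007, 0.0001] [0.002, 0.002, -0.003]
[0.032, -0.0006, 0.0002] [0.002, 0.002, -0.003]
```

View pics/c17.png

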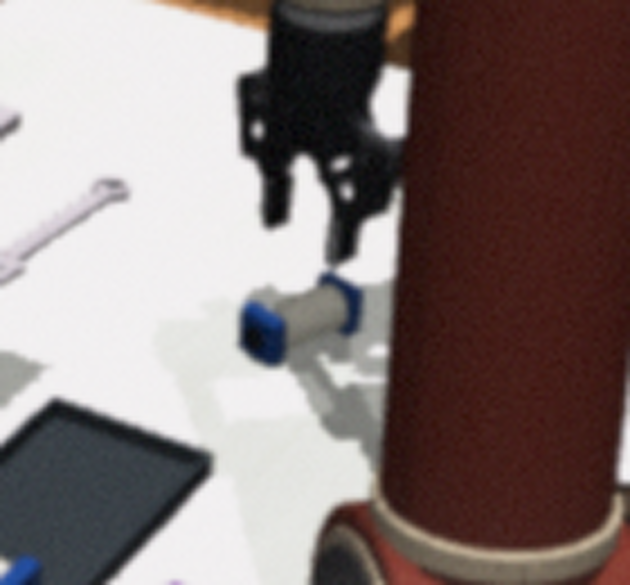

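Call:
{"method": "move_arm", "body": {"commands": [{"xyz":[0.02,-0.001,0],"turn":[0,0,0],"fingers":0.055},{"xyz":[0.015,0,0],"turn":[0,0,0],"fingers":0.055},{"xyz":[0,0,0],"turn":[0,0,0],"fingers":0.055}]}}

```text
time_s: 23.95
tool_pos: [0.4698, -0.3658, 0.0127]
tcp_rot: [63.1, 89.0, -45.4]
ft_force: [1.0, -0.5, 0.7]
opening: 0.641
```

```bash
python3 - <<'E'
from h import *
rep()
plan([.4662,-.3637,-.019],down(-18.7))
E
```

```text
23.95 p [ 0.4698 -0.3658  0.0127] x [ 0.012 -0.012 -1.   ] y [ 0.949 -0.316  0.015] F [ 1.  -0.5  0.7] op 0.641 q [-45.   9. 105.  -0.  65. -27.]
n 1 dist 0.032 rot [ 0.3  0.4 -0.9]
[0.0316, -0.0045, -0.0011] [0.005, 0.008, -0.015]
```

Call:
{"method": "move_arm", "body": {"commands": [{"xyz":[0.008,-0.005,-0.001],"turn":[0,0.008,-0.015],"fingers":0.055},{"xyz":[0.017,-0.002,0],"turn":[0,0,0],"fingers":0.055},{"xyz":[0.006,0,0],"turn":[0,0,0],"fingers":0.055},{"xyz":[0,0,0],"turn":[0,0,0],"fingers":0.055}]}}

```text
time_s: 24.45
tool_pos: [0.4633, -0.3629, -0.02]
tcp_rot: [-150.0, 90.0, 101.6]
ft_force: [0.6, 0.3, 0.7]
opening: 0.646
```

```bash
python3 - <<'E'
from h import *
rep()
plan([.4662,-.3637,-.019],down(-18.7))
im,d=shot('side','side14')
a=im[160:290,330:470,::-1]; cv2.imwrite('pics/c18.png',cv2.resize(a,None,fx=4.5,fy=4.5,interpolation=cv2.INTER_CUBIC))
E
```

```text
24.45 p [ 0.4633 -0.3629 -0.02  ] x [-0.     0.001 -1.   ] y [ 0.949 -0.316 -0.   ] F [0.6 0.3 0.7] op 0.646 q [-45.  12. 106.   0.  62. -27.]
n 1 dist 0.003 rot [ 0.3 -0.   0. ]
[-0.001, 0.003, -0.0001] [0.005, -0.0, 0.0]
```

View pics/c18.png

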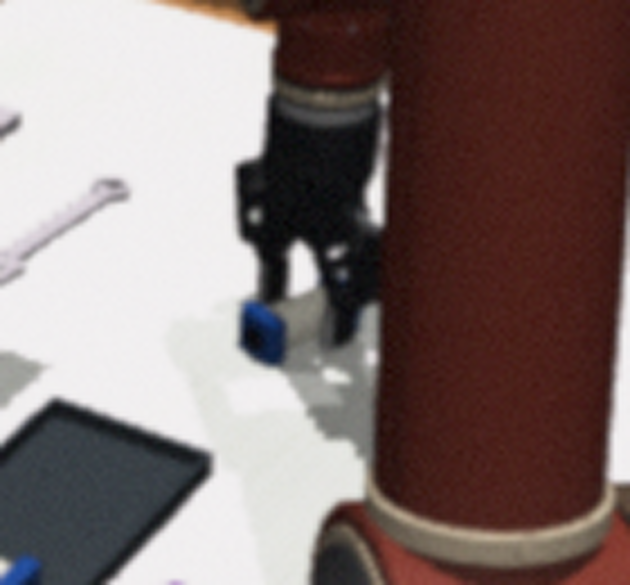

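Call:
{"method": "move_arm", "body": {"commands": [{"xyz":[0,0.003,0],"turn":[0,0,0],"fingers":0.045},{"xyz":[0,0,0],"turn":[0,0,0],"fingers":0.0},{"xyz":[0,0,0],"turn":[0,0,0],"fingers":0.0},{"xyz":[0,0,0],"turn":[0,0,0],"fingers":0.0},{"xyz":[0,0,0],"turn":[0,0,0],"fingers":0.0}]}}

```text
time_s: 25.12
tool_pos: [0.4673, -0.3646, -0.0184]
tcp_rot: [74.5, 89.9, -33.9]
ft_force: [-0.3, 1.2, -0.6]
opening: 0.349
```

```bash
python3 - <<'E'
from h import *
rep(); s,R0,p=state(); u=p+[0,0,.1]
plan([.489,-.104,u[2]],down(-87.5),8,st=(u,R0))
E
```

```text
25.12 p [ 0.4673 -0.3646 -0.0184] x [ 0.002 -0.001 -1.   ] y [ 0.949 -0.316  0.002] F [-0.3  1.2 -0.6] op 0.349 q [-45.  12. 105.   0.  63. -27.]
n 8 dist 0.262 rot [69.1 -0.  -0.1]
[-0.0, -0.0077, -0.0318] [0.151, -0.0, -0.0]
[-0.0, -0.0124, -0.0302] [0.151, -0.0, -0.0]
[-0.0, -0.0168, -0.028] [0.151, -0.0, -0.0]
[-0.0, -0.0208, -0.0252] [0.151, -0.0, -0.0]
[-0.0, -0.0244, -0.0218] [0.151, -0.0, -0.0]
[-0.0, -0.0274, -0.0179] [0.151, -0.0, -0.0]
[-0.0, -0.0297, -0.0136] [0.151, -0.0, -0.0]
[-0.0, -0.0314, -0.009] [0.151, -0.0, -0.0]
```

Call:
{"method": "move_arm", "body": {"commands": [{"xyz":[-0.03,0,0],"turn":[0,0,0],"fingers":0.0},{"xyz":[-0.04,0,0],"turn":[0,0,0],"fingers":0.0},{"xyz":[-0.025,-0.004,-0.016],"turn":[0.08,0,0],"fingers":0.0},{"xyz":[0,-0.01,-0.031],"turn":[0.151,0,0],"fingers":0.0},{"xyz":[0,-0.014,-0.029],"turn":[0.151,0,0],"fingers":0.0},{"xyz":[0,-0.018,-0.027],"turn":[0.151,0,0],"fingers":0.0},{"xyz":[0,-0.022,-0.024],"turn":[0.151,0,0],"fingers":0.0},{"xyz":[0,-0.026,-0.02],"turn":[0.151,0,0],"fingers":0.0},{"xyz":[0,-0.028,-0.016],"turn":[0.151,0,0],"fingers":0.0},{"xyz":[0,-0.02,-0.008],"turn":[0.12,0,0],"fingers":0.0},{"xyz":[0,0,0],"turn":[0,0,0],"fingers":0.0}]}}

```text
time_s: 26.5
tool_pos: [0.4935, -0.1257, 0.0782]
tcp_rot: [-135.8, 90.0, 50.3]
ft_force: [-1.0, -0.8, -2.0]
opening: 0.349
```

```bash
python3 - <<'E'
from h import *
rep(); 
plan([.489,-.104,.03],down(-87.5))
E
```

```text
26.5 p [ 0.4935 -0.1257  0.0782] x [ 0.001  0.001 -1.   ] y [ 0.105 -0.994 -0.001] F [-1.  -0.8 -2. ] op 0.349 q [-23.  -7. 114.   0.  72.  61.]
n 1 dist 0.053 rot [ 3.6 -0.   0. ]
[0.0482, -0.022, 0.0022] [0.062, -0.001, 0.001]
```

Call:
{"method": "move_arm", "body": {"commands": [{"xyz":[0.02,-0.02,0.002],"turn":[0.062,0,0],"fingers":0.0},{"xyz":[0.02,0,0],"turn":[0,0,0],"fingers":0.0},{"xyz":[0,0,0],"turn":[0,0,0],"fingers":0.0}]}}

```text
time_s: 26.88
tool_pos: [0.4896, -0.1074, 0.0379]
tcp_rot: [144.8, 89.9, -32.6]
ft_force: [-0.1, -0.6, -0.7]
opening: 0.348
```

```bash
python3 - <<'E'
from h import *
rep(); 
plan([.489,-.104,-.0135],down(-87.5))
E
```

```text
26.88 p [ 0.4896 -0.1074  0.0379] x [ 0.002 -0.001 -1.   ] y [ 0.045 -0.999  0.001] F [-0.1 -0.6 -0.7] op 0.348 q [-21.  -5. 117.  -0.  68.  67.]
n 1 dist 0.051 rot [ 0.1 -0.1 -0.1]
[0.0514, -0.0035, 0.0005] [0.002, -0.002, -0.001]
```

Call:
{"method": "move_arm", "body": {"commands": [{"xyz":[0.02,-0.003,0],"turn":[0,0,0],"fingers":0.0},{"xyz":[0.018,0,0],"turn":[0,0,0],"fingers":0.0},{"xyz":[0.005,0,0],"turn":[0,0,0],"fingers":0.0},{"xyz":[0,0,0],"turn":[0,0,0],"fingers":0.0}]}}

```text
time_s: 27.38
tool_pos: [0.4918, -0.1074, -0.0036]
tcp_rot: [147.7, 89.6, -29.7]
ft_force: [0.3, 0.3, -0.6]
opening: 0.345
```

```bash
python3 - <<'E'
from h import *
rep(); 
plan([.489,-.104,-.0135],down(-87.5))
E
```

```text
27.38 p [ 0.4918 -0.1074 -0.0036] x [ 0.006 -0.003 -1.   ] y [ 0.045 -0.999  0.004] F [ 0.3  0.3 -0.6] op 0.345 q [-21.  -1. 118.  -0.  63.  67.]
n 1 dist 0.011 rot [ 0.1 -0.3 -0.2]
[0.0099, -0.0036, 0.0027] [0.002, -0.006, -0.004]
```

Call:
{"method": "move_arm", "body": {"commands": [{"xyz":[0.008,-0.003,0.002],"turn":[0,-0.005,-0.004],"fingers":0.0},{"xyz":[0.002,0,0],"turn":[0,0,0],"fingers":0.0},{"xyz":[0,0,0],"turn":[0,0,0],"fingers":0.055},{"xyz":[0,0,0],"turn":[0,0,0],"fingers":0.055},{"xyz":[0,0,0],"turn":[0,0,0],"fingers":0.055},{"xyz":[-0.03,0,0],"turn":[0,0,0],"fingers":0.055},{"xyz":[-0.055,0,0],"turn":[0,0,0],"fingers":0.0},{"xyz":[-0.055,0,0],"turn":[0,0,0],"fingers":0.0},{"xyz":[-0.055,0,0],"turn":[0,0,0],"fingers":0.0},{"xyz":[-0.055,0,0],"turn":[0,0,0],"fingers":0.0},{"xyz":[-0.03,0,0],"turn":[0,0,0],"fingers":0.0}]}}

```text
time_s: 28.75
tool_pos: [0.4884, -0.1042, 0.2742]
tcp_rot: [-55.4, 89.9, 127.3]
ft_force: [-0.1, -0.5, 0.3]
opening: 0.003
```

```bash
python3 - <<'E'
from h import *
rep()
im,d=shot('side','side15');im2,d2=shot('top','top15');P=cloud('top',d2)
a=im2[200:310,240:480,::-1]; cv2.imwrite('pics/c19.png',cv2.resize(a,None,fx=3.3,fy=3.3,interpolation=cv2.INTER_CUBIC))
a=im[150:340,220:460,::-1]; cv2.imwrite('pics/c20.png',cv2.resize(a,None,fx=3,fy=3,interpolation=cv2.INTER_CUBIC))
E
```

```text
28.75 p [ 0.4884 -0.1042  0.2742] x [-0.001  0.001 -1.   ] y [ 0.046 -0.999 -0.001] F [-0.1 -0.5  0.3] op 0.003 q [-21. -16. 103.   0.  93.  67.]
```

View pics/c20.png

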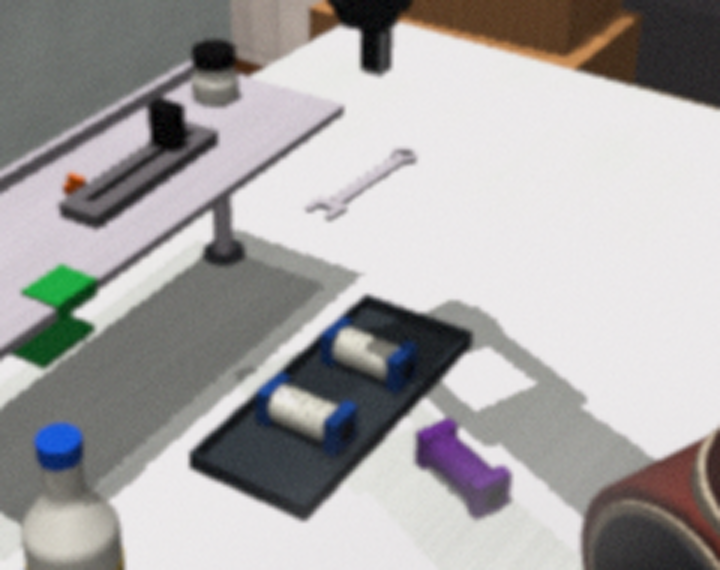

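View pics/c19.png

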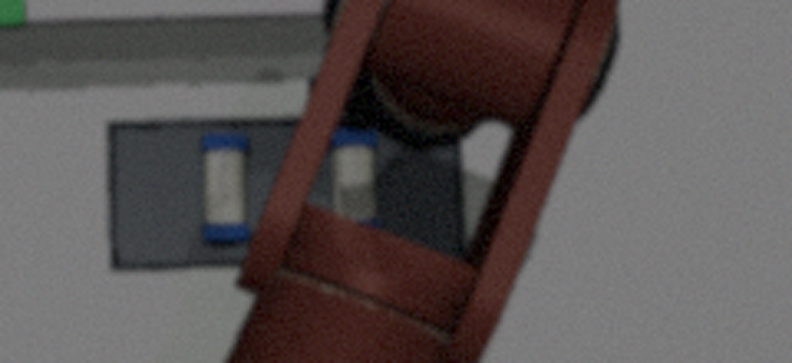

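Both cartridges lie flat in the lamp tray. Next is the slider: I'll straddle the grip with the jaws along the track.

```bash
python3 - <<'E'
from h import *
plan([.652,-.0347,.27],down(-84.4))
E
```

```text
n 4 dist 0.177 rot [-3.  -0.2 -0. ]
[0.0015, -0.0156, -0.0414] [-0.013, -0.001, -0.0]
[0.0015, -0.0151, -0.0416] [-0.013, -0.001, -0.0]
[0.0015, -0.0145, -0.0418] [-0.013, -0.001, -0.0]
[0.0014, -0.014, -0.0419] [-0.013, -0.001, -0.0]
```

Call:
{"method": "move_arm", "body": {"commands": [{"xyz":[0,-0.016,-0.04],"turn":[-0.013,0,0],"fingers":0.05},{"xyz":[0,-0.015,-0.042],"turn":[-0.013,0,0],"fingers":0.05},{"xyz":[0,-0.015,-0.042],"turn":[-0.013,0,0],"fingers":0.05},{"xyz":[0,-0.008,-0.025],"turn":[-0.013,0,0],"fingers":0.05},{"xyz":[0,0,0],"turn":[0,0,0],"fingers":0.05},{"xyz":[0,0,0],"turn":[0,0,0],"fingers":0.05}]}}

```text
time_s: 29.6
tool_pos: [0.6355, -0.0394, 0.2667]
tcp_rot: [-9.2, 89.6, 176.4]
ft_force: [-0.5, -2.0, 0.2]
opening: 0.584
```

```bash
python3 - <<'E'
from h import *
rep(); plan([.652,-.0347,.2],down(-84.4))
E
```

```text
29.6 p [ 0.6355 -0.0394  0.2667] x [-0.008  0.    -1.   ] y [ 0.098 -0.995 -0.001] F [-0.5 -2.   0.2] op 0.584 q [-10.   3.  86.  -0.  91.  74.]
n 2 dist 0.069 rot [0.  0.4 0.1]
[0.0333, -0.0015, -0.0087] [0.0, 0.004, 0.001]
[0.0333, -0.0015, -0.0086] [0.0, 0.004, 0.001]
```

Call:
{"method": "move_arm", "body": {"commands": [{"xyz":[0.01,-0.003,-0.016],"turn":[0,0.004,0],"fingers":0.05},{"xyz":[0.02,0,0],"turn":[0,0,0],"fingers":0.05},{"xyz":[0,0,0],"turn":[0,0,0],"fingers":0.05}]}}

```text
time_s: 29.98
tool_pos: [0.6499, -0.0355, 0.2331]
tcp_rot: [-16.2, 89.7, 169.3]
ft_force: [0.3, 0.2, 0.2]
opening: 0.587
```

```bash
python3 - <<'E'
from h import *
rep(); plan([.652,-.0347,.2],down(-84.4))
im,d=shot('side','side16')
a=im[130:270,190:350,::-1]; cv2.imwrite('pics/c21.png',cv2.resize(a,None,fx=4.5,fy=4.2,interpolation=cv2.INTER_CUBIC))
E
```

```text
29.98 p [ 0.6499 -0.0355  0.2331] x [-0.006  0.001 -1.   ] y [ 0.096 -0.995 -0.002] F [0.3 0.2 0.2] op 0.587 q [-10.   6.  87.   0.  88.  75.]
n 1 dist 0.033 rot [-0.1  0.3  0.1]
[0.0331, -0.0005, -0.0023] [-0.002, 0.006, 0.002]
```

View pics/c21.png

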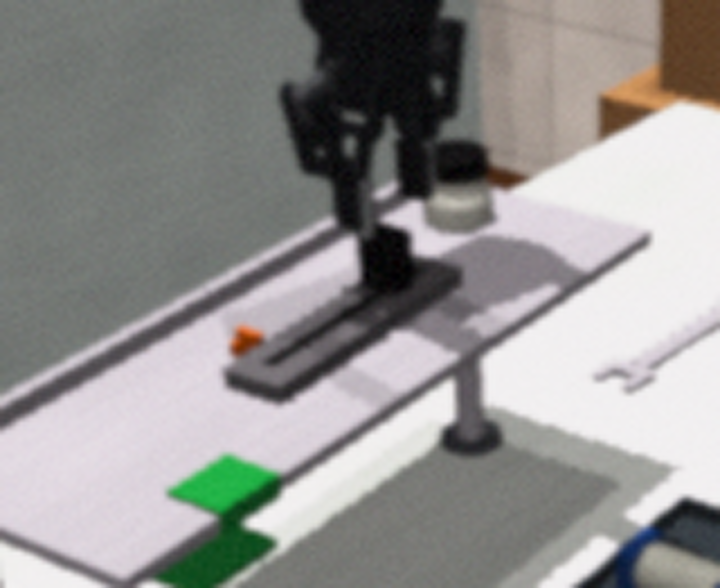

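Call:
{"method": "move_arm", "body": {"commands": [{"xyz":[0.018,0,-0.002],"turn":[0,0.006,0],"fingers":0.05},{"xyz":[0.013,0,0],"turn":[0,0,0],"fingers":0.05},{"xyz":[0,0,0],"turn":[0,0,0],"fingers":0.05}]}}

```text
time_s: 30.4
tool_pos: [0.6525, -0.0356, 0.2019]
tcp_rot: [-166.9, 89.8, 18.5]
ft_force: [0.6, 0.6, 0.7]
opening: 0.587
```

```bash
python3 - <<'E'
from h import *
rep(); plan([.652,-.0347,.2],down(-84.4))
im,d=shot('side','side17')
a=im[130:270,190:350,::-1]; cv2.imwrite('pics/c22.png',cv2.resize(a,None,fx=4.5,fy=4.2,interpolation=cv2.INTER_CUBIC))
E
```

```text
30.4 p [ 0.6525 -0.0356  0.2019] x [ 0.004  0.001 -1.   ] y [ 0.095 -0.995 -0.001] F [0.6 0.6 0.7] op 0.587 q [-10.   7.  89.   0.  85.  75.]
n 1 dist 0.002 rot [-0.1 -0.2  0. ]
[0.0019, -0.0009, 0.0004] [-0.002, -0.004, 0.001]
```

View pics/c22.png

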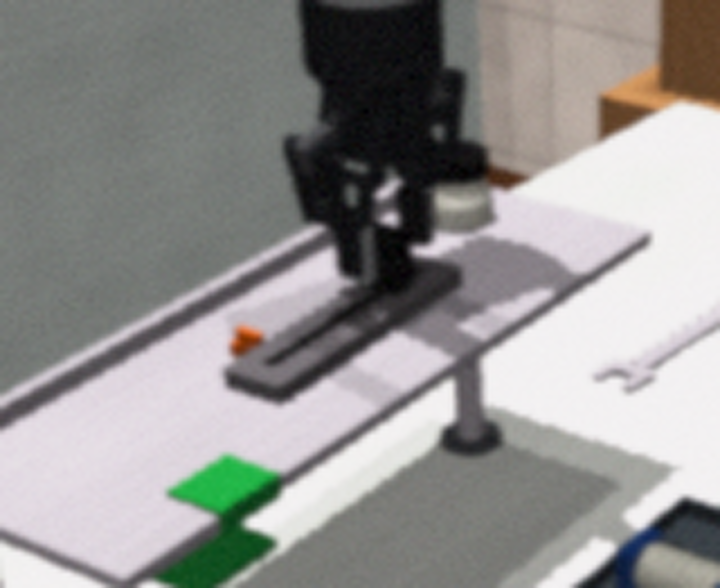

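Call:
{"method": "move_arm", "body": {"commands": [{"xyz":[0,0,0],"turn":[0,0,0],"fingers":0.03},{"xyz":[0,0,0],"turn":[0,0,0],"fingers":0.0},{"xyz":[0,0,0],"turn":[0,0,0],"fingers":0.0},{"xyz":[0,0,0],"turn":[0,0,0],"fingers":0.0}]}}

```text
time_s: 30.95
tool_pos: [0.6531, -0.0355, 0.2037]
tcp_rot: [-174.9, 89.7, 10.5]
ft_force: [0.3, -0.6, -0.4]
opening: 0.221
```

```bash
python3 - <<'E'
from h import *
rep(); plan([.6441,.0481,.2035],down(-84.4))
E
```

```text
30.95 p [ 0.6531 -0.0355  0.2037] x [ 0.006  0.001 -1.   ] y [ 0.095 -0.995 -0.   ] F [ 0.3 -0.6 -0.4] op 0.221 q [-10.   7.  88.   0.  85.  75.]
n 2 dist 0.084 rot [-0.2 -0.3  0. ]
[0.0001, -0.042, 0.0005] [-0.001, -0.003, 0.0]
[0.0001, -0.042, 0.0004] [-0.001, -0.003, 0.0]
```

Call:
{"method": "move_arm", "body": {"commands": [{"xyz":[0,-0.015,0],"turn":[0,0,0],"fingers":0.0},{"xyz":[0,-0.02,0],"turn":[0,0,0],"fingers":0.0},{"xyz":[0,-0.02,0],"turn":[0,0,0],"fingers":0.0},{"xyz":[0,-0.015,0],"turn":[0,0,0],"fingers":0.0},{"xyz":[0,0,0],"turn":[0,0,0],"fingers":0.0}]}}

```text
time_s: 31.58
tool_pos: [0.6467, 0.0398, 0.2037]
tcp_rot: [179.2, 89.5, 4.7]
ft_force: [0.6, 1.2, -2.0]
opening: 0.22
```

```bash
python3 - <<'E'
from h import *
rep(); plan([.6441,.0481,.2035],down(-84.4))
E
```

```text
31.57 p [0.6467 0.0398 0.2037] x [ 0.008  0.001 -1.   ] y [ 0.096 -0.995  0.   ] F [ 0.6  1.2 -2. ] op 0.22 q [-3.  6. 89.  0. 84. 81.]
n 1 dist 0.009 rot [-0.1 -0.5 -0. ]
[0.0002, -0.0085, 0.0018] [-0.001, -0.008, -0.0]
```

Call:
{"method": "move_arm", "body": {"commands": [{"xyz":[0,-0.007,0.001],"turn":[0,0,0],"fingers":0.0},{"xyz":[0,0,0],"turn":[0,0,0],"fingers":0.0},{"xyz":[0,0,0],"turn":[0,0,0],"fingers":0.0}]}}

```text
time_s: 31.95
tool_pos: [0.6461, 0.0477, 0.2037]
tcp_rot: [-176.6, 89.3, 8.9]
ft_force: [2.1, 0.5, -2.1]
opening: 0.222
```

```bash
python3 - <<'E'
from h import *
rep(); plan([.6441,.0481,.2035],down(-84.4))
E
```

```text
31.95 p [0.6461 0.0477 0.2037] x [ 0.011  0.002 -1.   ] y [ 0.096 -0.995 -0.001] F [ 2.1  0.5 -2.1] op 0.222 q [-2.  6. 90.  0. 84. 82.]
n 1 dist 0.002 rot [-0.1 -0.7  0. ]
[0.0002, -0.0006, 0.002] [-0.002, -0.011, 0.001]
```

Call:
{"method": "move_arm", "body": {"commands": [{"xyz":[0,0,0],"turn":[0,0,0],"fingers":0.045},{"xyz":[0,0,0],"turn":[0,0,0],"fingers":0.045},{"xyz":[0,0,0],"turn":[0,0,0],"fingers":0.045},{"xyz":[-0.03,0,0],"turn":[0,0,0],"fingers":0.045},{"xyz":[-0.04,0,0],"turn":[0,0,0],"fingers":0.045},{"xyz":[-0.02,0,0.03],"turn":[0,0,0],"fingers":0.0},{"xyz":[0,0,0.055],"turn":[0,0,0],"fingers":0.0},{"xyz":[0,0,0.055],"turn":[0,0,0],"fingers":0.0},{"xyz":[0,0,0.055],"turn":[0,0,0],"fingers":0.0},{"xyz":[0,0,0.03],"turn":[0,0,0],"fingers":0.0}]}}

```text
time_s: 33.2
tool_pos: [0.4154, 0.0239, 0.2971]
tcp_rot: [173.3, 89.4, -1.2]
ft_force: [-0.4, -0.8, 0.3]
opening: 0.0
```

```bash
python3 - <<'E'
from h import *
rep()
im,d=shot('side','side18');im2,d2=shot('top','top18');P=cloud('top',d2)
a=im2[130:230,190:350,::-1]; cv2.imwrite('pics/c23.png',cv2.resize(a,None,fx=5,fy=5,interpolation=cv2.INTER_CUBIC))
Z=P[...,2]; m=(Z>0.232)&(Z<.265)&(P[...,0]>0.6)&(P[...,0]<0.7)&(P[...,1]>-.1)&(P[...,1]<.15)
print(P[m].mean(0),np.median(P[m],0),m.sum(), np.argwhere(m).mean(0))
hsv=cv2.cvtColor(im2,cv2.COLOR_RGB2HSV); o=(hsv[...,0]>2)&(hsv[...,0]<18)&(hsv[...,1]>120); o[:150]=0;o[172:]=0;o[:,:275]=0;o[:,300:]=0
print(np.argwhere(o).mean(0),P[o].mean(0))
E
```

```text
33.2 p [0.4154 0.0239 0.2971] x [ 0.01 -0.   -1.  ] y [ 0.095 -0.995  0.001] F [-0.4 -0.8  0.3] op 0.0 q [ -7. -30. 111.   0.  98.  78.]
[0.64408876 0.04709451 0.25386968] [0.64294154 0.0471552  0.2555414 ] 130 [170.95384615 288.03076923]
[161.11111111 286.27777778] [0.67765453 0.05248728 0.22064711]
```

View pics/c23.png

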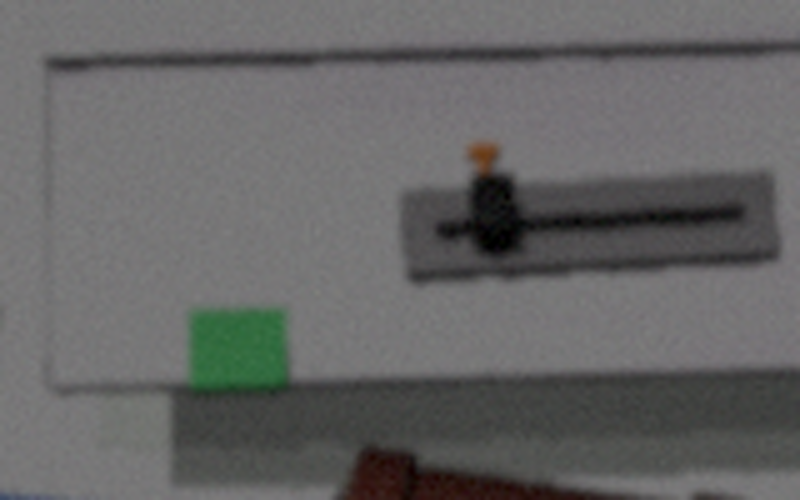

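View pics/side18.png

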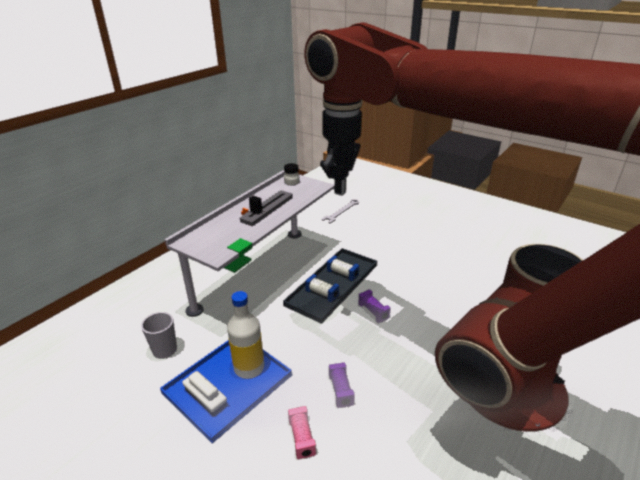

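```bash
python3 - <<'E'
from h import *
np.set_printoptions(precision=4,suppress=True)
im2=cv2.imread('pics/top18.png'); a=im2[150:190,268:308]; cv2.imwrite('pics/c24.png',cv2.resize(a,None,fx=15,fy=15,interpolation=cv2.INTER_CUBIC))
im=cv2.imread('pics/side18.png'); a=im[185:235,230:300]; cv2.imwrite('pics/c25.png',cv2.resize(a,None,fx=11,fy=11,interpolation=cv2.INTER_CUBIC))
E
```

```text
(no output)
```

View pics/c24.png

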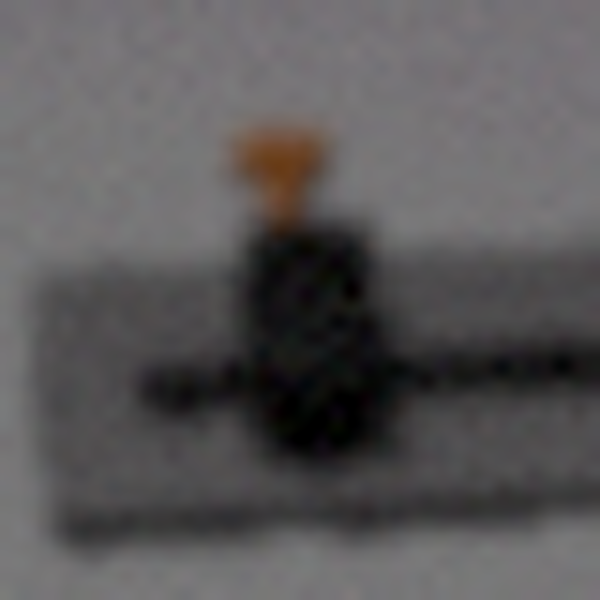

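View pics/c25.png

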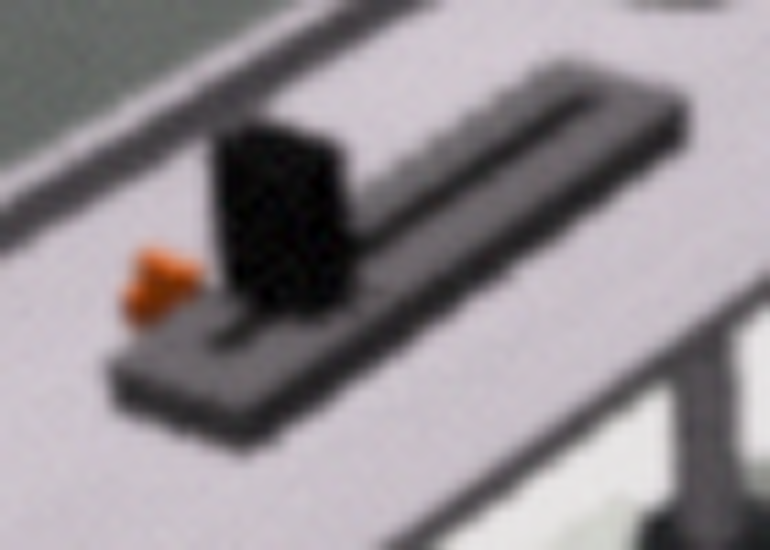

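```bash
python3 - <<'E'
from h import *
np.set_printoptions(precision=4,suppress=True)
g=lambda x,y:(268+(x+.5)/15-.5,150+(y+.5)/15-.5)
C=np.array([.6486,.0021])
for yaw in (5.0,5.6,6.2):
    yd=np.array([-np.sin(np.radians(yaw)),np.cos(np.radians(yaw))])
    S=[wz('top',*g(311,235),.2565),wz('top',*g(311,330),.2565)]
    Pn=[wz('top',*g(283,155),.218),wz('top',*g(286,210),.21)]
    print(yaw,[ (p[:2]-C)@yd for p in S],[ (p[:2]-C)@yd for p in Pn]); 
print(S,Pn)
# predicted: project box of slider at s and pointer in top view
yaw=np.radians(5.6); yd=np.array([-np.sin(yaw),np.cos(yaw)]); xd=np.array([np.cos(yaw),np.sin(yaw)])
for s in (.044,.046,.048):
    c=C+yd*s
    print(s,[((proj('top',[*(c+xd*a+yd*b),.2565])-[268,150])*15).round() for a in(.014,-.014) for b in (.01,-.01)])
# track end points
for s in (-.085,.085): print([((proj('top',[*(C+yd*s+xd*a),.216])-[268,150])*15).round() for a in (.02,-.02)])
E
```

```text
5.0 [np.float64(0.04389728824872233), np.float64(0.04479095889166657)] [np.float64(0.047203414529485184), np.float64(0.047272701145981075)]
5.6 [np.float64(0.04377207313646628), np.float64(0.04481706248991985)] [np.float64(0.04681210560037278), np.float64(0.04694533121825407)]
6.2 [np.float64(0.04364205792312438), np.float64(0.044838251392228724)] [np.float64(0.04641566319635681), np.float64(0.04661281320593318)]
[array([0.6565, 0.0469, 0.2565]), array([0.642 , 0.0465, 0.2565])] [array([0.6815, 0.0524, 0.218 ]), array([0.6754, 0.0519, 0.21  ])]
0.044 [array([234., 221.]), array([370., 212.]), array([247., 404.]), array([384., 395.])]
0.046 [array([220., 222.]), array([356., 213.]), array([233., 405.]), array([370., 396.])]
0.048 [array([206., 223.]), array([342., 214.]), array([220., 406.]), array([356., 397.])]
[array([1146.,  205.]), array([1170.,  457.])]
[array([ 33., 280.]), array([ 51., 534.])]
```

The slider reads about 2.5 mm short of the pointer. That's inside the 5 mm tolerance, but I'll nudge it for margin.

```bash
python3 - <<'E'
from h import *
plan([.645,.0475,.29],down(-84.4))
E
```

```text
n 5 dist 0.231 rot [-0.1 -0.7 -0.1]
[0.0021, -0.0004, -0.0461] [-0.001, -0.002, -0.0]
[0.0019, -0.0003, -0.0461] [-0.001, -0.002, -0.0]
[0.0018, -0.0003, -0.0461] [-0.001, -0.002, -0.0]
[0.0017, -0.0003, -0.0461] [-0.001, -0.002, -0.0]
[0.0016, -0.0003, -0.0461] [-0.001, -0.002, -0.0]
```

Call:
{"method": "move_arm", "body": {"commands": [{"xyz":[0,0,-0.035],"turn":[0,-0.005,0],"fingers":0.045},{"xyz":[0,0,-0.05],"turn":[0,-0.005,0],"fingers":0.045},{"xyz":[0,0,-0.05],"turn":[0,0,0],"fingers":0.045},{"xyz":[0,0,-0.05],"turn":[0,0,0],"fingers":0.045},{"xyz":[0,0,-0.025],"turn":[0,0,0],"fingers":0.045},{"xyz":[0,0,0],"turn":[0,0,0],"fingers":0.045}]}}

```text
time_s: 34.05
tool_pos: [0.6348, 0.0442, 0.2995]
tcp_rot: [154.7, 89.6, -19.9]
ft_force: [-1.1, 0.6, 0.7]
opening: 0.53
```

```bash
python3 - <<'E'
from h import *
rep(); plan([.645,.0475,.235],down(-84.4))
E
```

```text
34.05 p [0.6348 0.0442 0.2995] x [ 0.006 -0.002 -1.   ] y [ 0.094 -0.996  0.003] F [-1.1  0.6  0.7] op 0.53 q [-3.  2. 84. -0. 93. 82.]
n 2 dist 0.065 rot [-0.2 -0.3 -0.2]
[0.0323, -0.0012, -0.005] [-0.002, -0.003, -0.001]
[0.0323, -0.0012, -0.0051] [-0.002, -0.003, -0.001]
```

Call:
{"method": "move_arm", "body": {"commands": [{"xyz":[0.03,-0.0025,-0.01],"turn":[0,-0.005,0],"fingers":0.045},{"xyz":[0.03,0,0],"turn":[0,0,0],"fingers":0.045},{"xyz":[0,0,0],"turn":[0,0,0],"fingers":0.045}]}}

```text
time_s: 34.42
tool_pos: [0.6445, 0.0474, 0.2388]
tcp_rot: [106.1, 89.8, -68.5]
ft_force: [-0.2, -0.6, 0.5]
opening: 0.528
```

```bash
python3 - <<'E'
from h import *
rep(); plan([.645,.0475,.2035],down(-84.4))
E
```

```text
34.42 p [0.6445 0.0474 0.2388] x [ 0.001 -0.003 -1.   ] y [ 0.094 -0.996  0.003] F [-0.2 -0.6  0.5] op 0.528 q [-2.  5. 87. -0. 88. 82.]
n 1 dist 0.035 rot [-0.2 -0.  -0.2]
[0.0353, -0.0001, -0.0005] [-0.003, -0.001, -0.003]
```

Call:
{"method": "move_arm", "body": {"commands": [{"xyz":[0.02,0,0],"turn":[0,0,0],"fingers":0.045},{"xyz":[0.012,0,0],"turn":[0,0,0],"fingers":0.045},{"xyz":[0,0,0],"turn":[0,0,0],"fingers":0.0},{"xyz":[0,0,0],"turn":[0,0,0],"fingers":0.0},{"xyz":[0,0,0],"turn":[0,0,0],"fingers":0.0}]}}

```text
time_s: 35.05
tool_pos: [0.6451, 0.0472, 0.2087]
tcp_rot: [148.4, 89.6, -26.2]
ft_force: [-0.2, 0.4, -3.3]
opening: 0.218
```

```bash
python3 - <<'E'
from h import *
rep(); plan([.645,.0495,.2035],down(-84.4))
E
```

```text
35.05 p [0.6451 0.0472 0.2087] x [ 0.006 -0.003 -1.   ] y [ 0.093 -0.996  0.003] F [-0.2  0.4 -3.3] op 0.218 q [-2.  5. 89. -0. 85. 82.]
n 1 dist 0.006 rot [-0.2 -0.3 -0.2]
[0.0052, -0.0023, -0.0001] [-0.004, -0.006, -0.003]
```

Call:
{"method": "move_arm", "body": {"commands": [{"xyz":[0,-0.0025,0],"turn":[0,0,0],"fingers":0.0},{"xyz":[0,0,0],"turn":[0,0,0],"fingers":0.0}]}}

```text
time_s: 35.3
tool_pos: [0.6449, 0.0495, 0.2087]
tcp_rot: [144.5, 89.6, -30.2]
ft_force: [-0.1, 0.2, -1.9]
opening: 0.22
```

```bash
python3 - <<'E'
from h import *
rep(); plan([.645,.0495,.2035],down(-84.4))
E
```

```text
35.3 p [0.6449 0.0495 0.2087] x [ 0.006 -0.003 -1.   ] y [ 0.093 -0.996  0.004] F [-0.1  0.2 -1.9] op 0.22 q [-2.  5. 89. -0. 85. 83.]
n 1 dist 0.005 rot [-0.3 -0.3 -0.2]
[0.0052, 0.0, -0.0] [-0.005, -0.006, -0.004]
```

Call:
{"method": "move_arm", "body": {"commands": [{"xyz":[0,0,0],"turn":[0,0,0],"fingers":0.045},{"xyz":[0,0,0],"turn":[0,0,0],"fingers":0.045},{"xyz":[0,0,0],"turn":[0,0,0],"fingers":0.045},{"xyz":[-0.03,0,0],"turn":[0,0,0],"fingers":0.045},{"xyz":[-0.04,0,0],"turn":[0,0,0],"fingers":0.045},{"xyz":[-0.02,0,0.03],"turn":[0,0,0],"fingers":0.0},{"xyz":[0,0,0.055],"turn":[0,0,0],"fingers":0.0},{"xyz":[0,0,0.055],"turn":[0,0,0],"fingers":0.0},{"xyz":[0,0,0.055],"turn":[0,0,0],"fingers":0.0},{"xyz":[0,0,0.03],"turn":[0,0,0],"fingers":0.0}]}}

```text
time_s: 36.55
tool_pos: [0.4171, 0.0285, 0.3036]
tcp_rot: [159.1, 89.2, -15.4]
ft_force: [-0.1, 0.3, 0.5]
opening: 0.001
```

```bash
python3 - <<'E'
from h import *
rep()
im2,d2=shot('top','top19');P=cloud('top',d2)
a=im2[150:190,268:308,::-1]; cv2.imwrite('pics/c26.png',cv2.resize(a,None,fx=15,fy=15,interpolation=cv2.INTER_CUBIC))
Z=P[...,2]; m=(Z>0.232)&(Z<.265)&(P[...,0]>0.6)&(P[...,0]<0.7)&(P[...,1]>-.1)&(P[...,1]<.15)
print(P[m].mean(0),np.median(P[m],0),m.sum(), np.argwhere(m).mean(0))
def pitched(p,yaw): # tool y ~ -Y
    p,y=np.radians(p),np.radians(yaw)
    x=np.array([np.cos(p)*np.cos(y),np.cos(p)*np.sin(y),-np.sin(p)]); yy=np.array([np.sin(y),-np.cos(y),0]); return R.from_matrix(np.stack([x,yy,np.cross(x,yy)],1))
plan([.42,.16,.27],pitched(40,2.8))
E
cat >> h.py <<'E'
def pitched(p,yaw): # tool y ~ -Y
    p,y=np.radians(p),np.radians(yaw)
    x=np.array([np.cos(p)*np.cos(y),np.cos(p)*np.sin(y),-np.sin(p)]); yy=np.array([np.sin(y),-np.cos(y),0]); return R.from_matrix(np.stack([x,yy,np.cross(x,yy)],1))
E
```

```text
36.55 p [0.4171 0.0285 0.3036] x [ 0.014 -0.004 -1.   ] y [ 0.095 -0.995  0.005] F [-0.1  0.3  0.5] op 0.001 q [ -6. -30. 110.  -0.  98.  78.]
[0.64372581 0.04932148 0.25385818] [0.64280793 0.04934408 0.25589702] 129 [171.08527132 287.01550388]
n 5 dist 0.136 rot [ 2.6 49.3  0.9]
[0.0067, -0.0261, -0.0034] [0.009, 0.172, 0.003]
[0.0071, -0.0262, -0.0019] [0.009, 0.172, 0.003]
[0.0072, -0.0262, -0.0005] [0.009, 0.172, 0.003]
[0.0071, -0.0262, 0.001] [0.009, 0.172, 0.003]
[0.0067, -0.0262, 0.0024] [0.009, 0.172, 0.003]
```

View pics/c26.png

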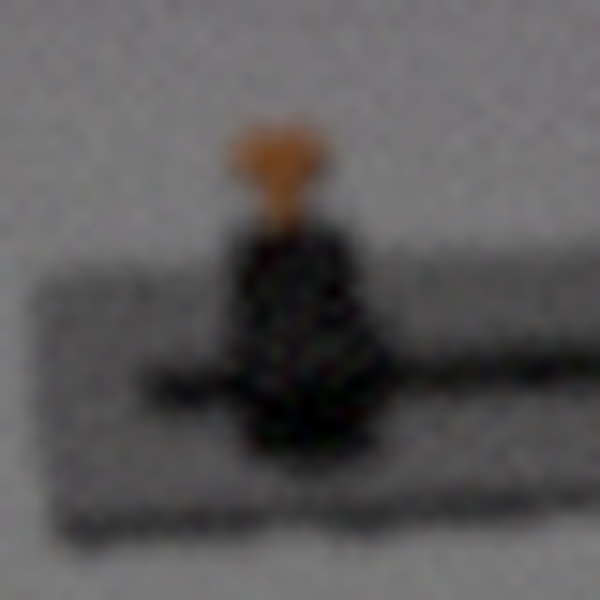

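The slider is now within about 1 mm of the pointer. Next I tilt the gripper for the switch, well back from the lip.

Call:
{"method": "move_arm", "body": {"commands": [{"xyz":[0.005,-0.026,0],"turn":[0.009,0.1,0],"fingers":0.0},{"xyz":[0.005,-0.026,0],"turn":[0.009,0.172,0.003],"fingers":0.0},{"xyz":[0.005,-0.026,0],"turn":[0.009,0.172,0.003],"fingers":0.0},{"xyz":[0.005,-0.026,0],"turn":[0.009,0.172,0.003],"fingers":0.0},{"xyz":[0.005,-0.015,0],"turn":[0.009,0.172,0.003],"fingers":0.0},{"xyz":[0,0,0],"turn":[0,0.05,0],"fingers":0.0},{"xyz":[0,0,0],"turn":[0,0,0],"fingers":0.0}]}}

```text
time_s: 37.48
tool_pos: [0.443, 0.1719, 0.2813]
tcp_rot: [179.4, 40.8, 1.8]
ft_force: [0.1, -0.1, 0.2]
opening: -0.001
```

```bash
python3 - <<'E'
from h import *
rep()
shot('side','side20'); s,R0,p=state()
print('tcp',proj('side',p),'tip nominal',proj('side',p+R0.apply([.008,0,0])),'tip short',proj('side',p+R0.apply([-.03,0,0])),'tip zshift',proj('side',p+R0.apply([.008,0,0])+[0,0,.038]))
E
```

```text
37.48 p [0.443  0.1719 0.2813] x [ 0.756  0.024 -0.654] y [ 0.038 -0.999  0.008] F [ 0.1 -0.1  0.2] op -0.001 q [ 22. -58. 137. -19.  55. 114.]
tcp [285.89600331 238.58584422] tip nominal [283.63233702 239.86451224] tip short [294.65109718 233.64038976] tip zshift [282.55509445 223.41113918]
```

View pics/side20.png

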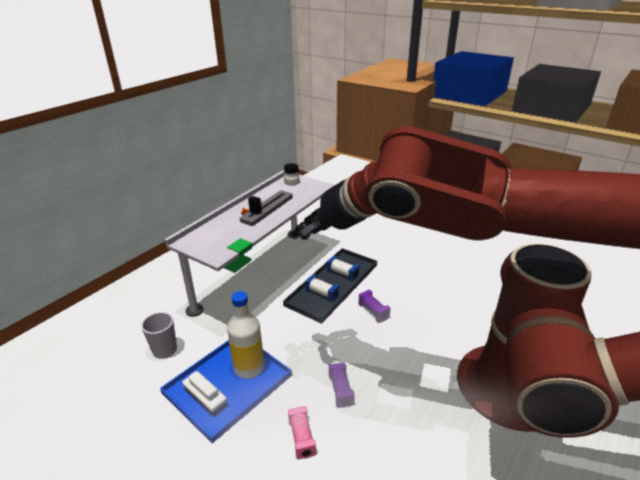

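```bash
python3 - <<'E'
from h import *
print(r.sense()['q'])
im=cv2.imread('pics/side20.png');d=np.load('pics/side20.npy')
a=im[210:290,210:310]; cv2.imwrite('pics/c27.png',cv2.resize(a,None,fx=7,fy=7,interpolation=cv2.INTER_CUBIC))
E
```

```text
[ 21.89242142 -57.85029696 137.20163888 -18.61177753  54.72012292
 113.91586576]
```

View pics/c27.png

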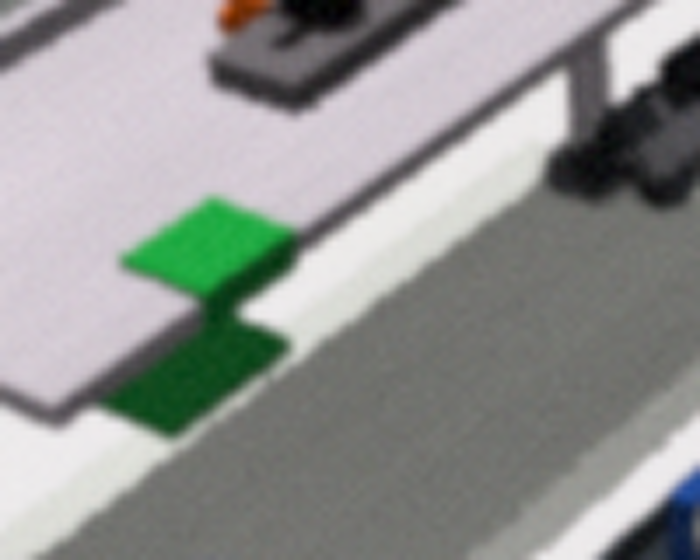

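```bash
python3 - <<'E'
from h import *
np.set_printoptions(precision=4,suppress=True)
d=np.load('pics/side20.npy')
yaw=np.radians(2.8); xd=np.array([np.cos(yaw),np.sin(yaw)]); yd=np.array([-np.sin(yaw),np.cos(yaw)])
O=np.array([.5741,.1612])
for a in(.012,.06):
    for b in(.03,-.03):
        for z in (.153,.145): print(a,b,z,((proj('side',[*(O+a*xd+b*yd),z])-[210,210])*7).round())
for b in (.022,-.022): print('tab',((proj('side',[*(O+b*yd),.202])-[210,210])*7).round())
for u,v in [(280,350),(250,340),(170,430),(165,400),(120,395),(220,380)]:
    U,V=round(210+u/7),round(210+v/7); q=w('side',U,V,d[V,U]); print((u,v),q,(q[:2]-O)@xd,(q[:2]-O)@yd)
plan([.52,.162,.255],pitched(40,2.8))
E
```

```text
0.012 0.03 0.153 [174. 424.]
0.012 0.03 0.145 [177. 444.]
0.012 -0.03 0.153 [298. 333.]
0.012 -0.03 0.145 [300. 352.]
0.06 0.03 0.153 [ 66. 376.]
0.06 0.03 0.145 [ 69. 395.]
0.06 -0.03 0.153 [190. 288.]
0.06 -0.03 0.145 [193. 307.]
tab [203. 298.]
tab [296. 233.]
(280, 350) [0.5891 0.1391 0.1495] 0.013909022398022431 -0.022815542811519793
(250, 340) [0.5945 0.1462 0.1543] 0.019617699236610123 -0.016024707724557035
(170, 430) [0.5856 0.1936 0.1526] 0.013055871454085386 0.0318393340461164
(165, 400) [0.5973 0.1823 0.1518] 0.024165217582056576 0.019980502899744786
(120, 395) [0.6122 0.1897 0.1525] 0.03947444888127728 0.026554500972043645
(220, 380) [0.59   0.167  0.1542] 0.016137231519038037 0.004969067447369256
n 2 dist 0.082 rot [-0.1  0.8 -0.8]
[0.0377, 0.0061, -0.0147] [-0.001, 0.007, -0.007]
[0.0378, 0.0063, -0.0144] [-0.001, 0.007, -0.007]
```

The tip position along the tool axis is confirmed: it stands about 30 mm behind the reported TCP. I'll move forward first, away from joint 2's limit, then down in front of the lip.

Call:
{"method": "move_arm", "body": {"commands": [{"xyz":[0.025,0.004,-0.02],"turn":[0,0,0],"fingers":0.0},{"xyz":[0.03,0.005,-0.015],"turn":[0,0,0],"fingers":0.0},{"xyz":[0.015,0,-0.005],"turn":[0,0,0],"fingers":0.0},{"xyz":[0,0,0],"turn":[0,0,0],"fingers":0.0}]}}

```text
time_s: 38.02
tool_pos: [0.5275, 0.1624, 0.2744]
tcp_rot: [179.7, 40.4, 1.6]
ft_force: [-0.0, -0.2, -0.2]
opening: 0.001
```

```bash
python3 - <<'E'
from h import *
rep();print(r.sense()['q'].round(1))
e=(np.array([.53,.162,.18]),pitched(36,2.8)); plan(*e); plan([.565,.162,.096],pitched(32,2.8),st=e)
E
```

```text
38.02 p [0.5275 0.1624 0.2744] x [ 0.761  0.021 -0.648] y [ 0.032 -0.999  0.004] F [-0.  -0.2 -0.2] op 0.001 q [ 15. -43. 131. -15.  44. 109.]
[ 15.1 -42.7 131.  -14.8  43.9 109.3]
n 2 dist 0.094 rot [-0.4  4.4 -0.9]
[0.0315, 0.0, 0.0351] [-0.004, 0.038, -0.008]
[0.0302, 0.0001, 0.0363] [-0.004, 0.038, -0.008]
n 2 dist 0.091 rot [-0.  4. -0.]
[0.0388, 0.0009, 0.0237] [-0.0, 0.035, -0.0]
[0.038, 0.0009, 0.025] [-0.0, 0.035, -0.0]
```

Call:
{"method": "move_arm", "body": {"commands": [{"xyz":[0.025,0,0.028],"turn":[0,0.038,-0.008],"fingers":0.0},{"xyz":[0.025,0,0.028],"turn":[0,0.038,-0.005],"fingers":0.0},{"xyz":[0.005,0,0.008],"turn":[0,0,0],"fingers":0.0},{"xyz":[0,0,0],"turn":[0,0,0],"fingers":0.0}]}}

```text
time_s: 38.52
tool_pos: [0.5327, 0.161, 0.1972]
tcp_rot: [-179.6, 35.4, 2.4]
ft_force: [0.2, -0.7, 0.9]
opening: -0.002
```

```bash
python3 - <<'E'
from h import *
rep();print(r.sense()['q'].round(1))
plan([.560,.162,.096],pitched(32,2.8))
E
```

```text
38.52 p [0.5327 0.161  0.1972] x [ 0.815  0.035 -0.579] y [ 0.038 -0.999 -0.006] F [ 0.2 -0.7  0.9] op -0.002 q [ 15. -41. 139. -21.  29. 116.]
[ 14.7 -40.8 139.3 -20.8  29.1 115.9]
n 2 dist 0.105 rot [-0.6  3.4 -0.3]
[0.0404, 0.0004, 0.0333] [-0.006, 0.029, -0.003]
[0.0394, 0.0003, 0.0345] [-0.006, 0.029, -0.003]
```

```bash
python3 - <<'E'
from h import *
plan([.556,.162,.14],pitched(38,2.8),2)
E
```

```text
n 2 dist 0.062 rot [-0.6 -2.6 -0.3]
[0.026, 0.0001, 0.0166] [-0.006, -0.023, -0.002]
[0.0264, 0.0001, 0.016] [-0.006, -0.023, -0.002]
```

Call:
{"method": "move_arm", "body": {"commands": [{"xyz":[0.025,0,0.016],"turn":[-0.006,-0.023,0],"fingers":0.0},{"xyz":[0.015,0,0.01],"turn":[-0.004,-0.023,0],"fingers":0.0},{"xyz":[0,0,0],"turn":[0,0,0],"fingers":0.0}]}}

```text
time_s: 38.9
tool_pos: [0.5548, 0.1631, 0.1633]
tcp_rot: [-180.0, 37.3, 2.6]
ft_force: [0.0, 0.5, 0.1]
opening: 0.002
```

```bash
python3 - <<'E'
from h import *
rep();print(r.sense()['q'].round(1))
plan([.563,.162,.1],pitched(38,2.8),2)
E
```

```text
38.9 p [0.5548 0.1631 0.1633] x [ 0.795  0.036 -0.606] y [ 0.044 -0.999 -0.   ] F [0.  0.5 0.1] op 0.002 q [ 14. -32. 137. -22.  25. 117.]
[ 13.7 -32.4 137.1 -21.7  24.6 116.8]
n 2 dist 0.064 rot [-0.2 -0.7 -0.2]
[0.0224, 0.0007, 0.0227] [-0.002, -0.006, -0.002]
[0.0225, 0.0007, 0.0226] [-0.002, -0.006, -0.002]
```

```bash
cat > fk.py <<'E'
import numpy as np
from scipy.optimize import least_squares
from h import *
# logged (q2,q3,r,z) with tool down; q rounded; precise ones too
D=[(-18,106,.4869,.0125,.2557,92,0),(-12,116,.4841,-.0141,.1001,76,0),(-4,119,.4893,-.0127,.0094,64,0),(13,100,.4815,.3972,.0143,66,0),(-10,101,.5181,.1485,.2394,89,0),(-24,122,.4094,.1488,.1402,80,0),(-12,129,.3898,.1381,-.019,63,0),(12,105,.4673,-.3646,-.0184,63,0),(5,87,.6445,.0474,.2388,88,0),(-30,111,.4154,.0239,.2971,98,0),(3.06,92.48,.217,-.5855,.2013,84.57,0)]
def res(v):
    a,h,L2,L3,ph,Lt=v; o=[]
    for q2,q3,x,y,z,q5,_ in D:
        q2,q3=np.radians(q2),np.radians(q3)
        o+= [a+L2*np.sin(q2)+L3*np.sin(q2+q3+ph)-np.hypot(x,y), h+L2*np.cos(q2)+L3*np.cos(q2+q3+ph)-(z+Lt)]
    o.append((Lt-.25)*.02)
    return o
s=least_squares(res,[.1,.4,.4,.4,0,.3]); 
if __name__=='__main__': print(s.x,np.abs(s.fun).max())
V=s.x
def ik(p,Rm):
    a,h,L2,L3,ph,Lt=V; X=Rm.as_matrix()[:,0]; wc=np.array(p)-Lt*X
    q1=np.arctan2(wc[1],wc[0]); rr=np.hypot(*wc[:2])-a; zz=wc[2]-h
    D2=rr*rr+zz*zz; c=(D2-L2**2-L3**2)/(2*L2*L3); k=np.arccos(c); q3=k-ph
    q2=np.arctan2(rr,zz)-np.arctan2(L3*np.sin(k),L2+L3*np.cos(k))
    f=q2+q3+0.0; F=np.array([np.sin(f)*np.cos(q1),np.sin(f)*np.sin(q1),np.cos(f)])
    q5=np.arccos(F@X)
    # q4: component of X perp to forearm, relative to in-plane down dir
    n=np.array([np.cos(f)*np.cos(q1),np.cos(f)*np.sin(q1),-np.sin(f)]); s_=np.array([-np.sin(q1),np.cos(q1),0])
    q4=np.arctan2(X@s_,X@n)
    return np.degrees([q1,q2,q3,q4,q5]).round(1)
E
python3 fk.py; python3 - <<'E'
from fk import *
s_,R0,p=state(); print(ik(p,R0), s_['q'].round(1))
for P_ in (38,45,50):
  for yaw in (2.8,8):
    print(P_,yaw,[ik(q,pitched(P_,yaw)).tolist() for q in ([.563,.162,.1],[.61,.162,.1],[.61,.162,.125])])
E
```

```text
[0.00420651 0.18879335 0.41377529 0.61779706 0.15451952 0.25      ] 0.008431117892406637
[ 23.4 -26.3 130.8 -35.3  29.4] [ 13.7 -32.4 137.1 -21.7  24.6 116.8]
38 2.8 [[22.6, -18.5, 131.7, -44.1, 22.5], [20.2, -11.0, 125.6, -43.8, 19.9], [20.2, -13.5, 125.0, -38.5, 22.3]]
38 8 [[20.1, -19.5, 132.3, -31.7, 18.3], [18.0, -11.7, 126.2, -29.9, 15.9], [18.0, -14.3, 125.6, -25.1, 18.7]]
45 2.8 [[21.6, -17.6, 128.5, -28.4, 28.7], [19.5, -10.2, 122.5, -27.0, 26.5], [19.5, -12.5, 121.7, -24.6, 29.2]]
45 8 [[19.5, -18.3, 129.0, -18.7, 26.1], [17.5, -10.8, 123.0, -16.6, 24.1], [17.5, -13.1, 122.2, -14.9, 27.0]]
50 2.8 [[21.0, -16.3, 125.9, -21.2, 33.7], [18.9, -9.2, 120.0, -19.8, 31.9], [18.9, -11.2, 119.1, -18.3, 34.6]]
50 8 [[19.1, -17.0, 126.4, -13.6, 31.8], [17.2, -9.6, 120.4, -11.8, 30.1], [17.2, -11.7, 119.6, -10.9, 33.0]]
```

```bash
cat > fk.py <<'E'
import numpy as np
from scipy.optimize import least_squares
from h import *
T=[(-76.49,3.055,92.485,0,84.567,.217,-.5855,.2013,0,.002,-1),(-8,-18,106,1,92,.4869,.0125,.2557,0,.011,-1),(-10,-12,116,0,76,.4841,-.0141,.1001,-.005,0,-1),(-10,-4,119,0,64,.4893,-.0127,.0094,.006,0,-1),(33,13,100,0,66,.4815,.3972,.0143,.005,.004,-1),(8,-10,101,0,89,.5181,.1485,.2394,0,.006,-1),(10,-24,122,0,80,.4094,.1488,.1402,.029,.009,-1),(9,-12,129,0,63,.3898,.1381,-.019,0,0,-1),(-45,12,105,0,63,.4673,-.3646,-.0184,0,0,-1),(-2,5,87,0,88,.6445,.0474,.2388,0,0,-1),(-7,-30,111,0,98,.4154,.0239,.2971,.01,0,-1),
(21.89,-57.85,137.2,-18.6,54.7,.443,.1719,.2813,.756,.024,-.654),(15.1,-42.7,131,-14.8,43.9,.5275,.1624,.2744,.761,.021,-.648),(14.7,-40.8,139.3,-20.8,29.1,.5327,.161,.1972,.815,.035,-.579),(13.7,-32.4,137.1,-21.7,24.6,.5548,.1631,.1633,.795,.036,-.606)]
T=np.array(T)
def fk(v,q):
    a,h,L2,L3,ph,Lt,b=v; q1,q2,q3,q4,q5=np.radians(q)
    f=q2+q3; rr=a+L2*np.sin(q2)+L3*np.sin(f+ph); zz=h+L2*np.cos(q2)+L3*np.cos(f+ph)
    e=np.array([np.cos(q1),np.sin(q1),0]); s=np.array([-np.sin(q1),np.cos(q1),0]); k=np.array([0,0,1.])
    F=np.sin(f)*e+np.cos(f)*k; n=np.cos(f)*e-np.sin(f)*k
    X=np.cos(q5)*F+np.sin(q5)*(np.cos(q4)*n+np.sin(q4)*s)
    return rr*e+zz*k+b*s+Lt*X, X
def res(v):
    o=[]
    for t in T:
        p,X=fk(v,t[:5]); wt=1 if t[0]%1 else .4
        o+=list((p-t[5:8])*wt)+list((X-t[8:])*.05*wt)
    return o
V=least_squares(res,[0,.19,.41,.6,.15,.25,.07]).x
def ik(p,Rm,q0=(14,-30,135,-20,25)):
    X0=Rm.as_matrix()[:,0]
    g=lambda q:np.r_[fk(V,q)[0]-p,(fk(V,q)[1]-X0)*.3]
    s=least_squares(g,q0,x_scale=[10]*5); return s.x.round(1),round(np.abs(s.fun).max(),4)
if __name__=='__main__': print(V,np.abs(res(V)).max())
E
python3 fk.py; python3 - <<'E'
from fk import *
s_,R0,p=state(); print(ik(p,R0), s_['q'].round(1))
for P_ in (38,45,50):
  for yaw in (2.8,8):
    print(P_,yaw,[ik(q,pitched(P_,yaw))[0].tolist() for q in ([.563,.162,.1],[.61,.162,.1],[.61,.162,.125])])
E
```

```text
[-0.00420048  0.241191    0.42813354  0.62185431  0.16046269  0.31038373
  0.07418853] 0.001899707006534035
(array([ 13.8, -32.3, 137. , -21.7,  24.7]), np.float64(0.0)) [ 13.7 -32.4 137.1 -21.7  24.6 116.8]
38 2.8 [[13.1, -23.4, 137.7, -30.1, 16.3], [11.5, -15.2, 131.7, -30.4, 13.6], [11.5, -18.2, 131.2, -24.5, 16.7]]
38 8 [[9.3, -24.9, 138.7, -4.3, 14.3], [8.2, -16.2, 132.6, -0.8, 11.7], [8.2, -19.2, 132.0, -0.6, 15.2]]
45 2.8 [[12.4, -22.2, 133.8, -16.3, 24.7], [11.0, -14.4, 127.9, -15.2, 22.4], [11.0, -16.9, 127.2, -13.4, 25.6]]
45 8 [[9.2, -23.4, 134.6, -2.2, 23.8], [8.2, -15.2, 128.6, -0.4, 21.6], [8.2, -17.8, 127.9, -0.3, 24.9]]
50 2.8 [[11.9, -20.7, 130.7, -11.4, 30.8], [10.6, -13.1, 124.9, -10.4, 28.8], [10.6, -15.4, 124.1, -9.5, 31.9]]
50 8 [[9.2, -21.6, 131.4, -1.5, 30.2], [8.2, -13.8, 125.5, -0.2, 28.3], [8.2, -16.1, 124.7, -0.2, 31.4]]
```

The kinematic fit (within 2 mm) shows a pitch of about 41° is safely inside the joint ranges. Going down in front of the lip.

```bash
python3 - <<'E'
from fk import *
plan([.56,.162,.098],pitched(41,4),2)
print(ik([.56,.162,.098],pitched(41,4)),ik([.61,.162,.098],pitched(41,4)))
E
```

```text
n 2 dist 0.066 rot [-0.9 -3.7 -1.1]
[0.0218, 0.0007, 0.0244] [-0.008, -0.032, -0.01]
[0.0226, 0.0007, 0.0237] [-0.008, -0.032, -0.01]
(array([ 12.1, -23.7, 136.8, -18.8,  19.2]), np.float64(0.0)) (array([ 10.6, -15. , 130.4, -17.7,  16.5]), np.float64(0.0))
```

Call:
{"method": "move_arm", "body": {"commands": [{"xyz":[0.016,0.001,0.018],"turn":[-0.005,-0.032,-0.01],"fingers":0.0},{"xyz":[0.016,0,0.018],"turn":[-0.005,-0.032,-0.01],"fingers":0.0},{"xyz":[0.005,0,0.005],"turn":[0,0,0],"fingers":0.0},{"xyz":[0,0,0],"turn":[0,0,0],"fingers":0.0}]}}

```text
time_s: 39.4
tool_pos: [0.5635, 0.164, 0.1194]
tcp_rot: [-179.4, 40.1, 4.2]
ft_force: [-0.5, 0.1, 0.1]
opening: 0.001
```

```bash
python3 - <<'E'
from fk import *
rep();print(r.sense()['q'].round(1)); plan([.56,.162,.098],pitched(41,4))
im,d=shot('side','side21')
a=im[190:310,200:340,::-1]; cv2.imwrite('pics/c28.png',cv2.resize(a,None,fx=5,fy=5,interpolation=cv2.INTER_CUBIC))
E
```

```text
39.4 p [0.5635 0.164  0.1194] x [ 0.763  0.056 -0.644] y [ 0.067 -0.998 -0.007] F [-0.5  0.1  0.1] op 0.001 q [ 12. -26. 136. -17.  21. 112.]
[ 12.2 -25.8 136.4 -17.4  20.7 112. ]
n 1 dist 0.022 rot [-0.4 -0.9  0.2]
[0.011, 0.0019, 0.0187] [-0.007, -0.016, 0.003]
```

View pics/c28.png

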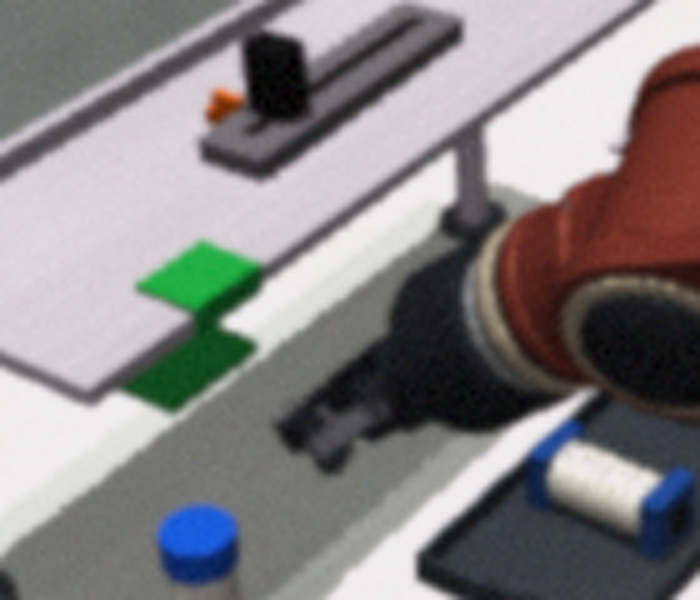

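```bash
python3 - <<'E'
from h import *
s,R0,p=state(); d=np.load('pics/side21.npy')
for u,v in [(288,435),(292,432),(300,425),(330,455),(325,440),(345,415)]:
    U,V=round(200+u/5),round(190+v/5); print((u,v),w('side',U,V,d[V,U]).round(4))
print('model tip',p+R0.apply([-.03,0,0]),(proj('side',p+R0.apply([-.03,0,0]))-[200,190])*5)
for a in (.011,-.011):
  for b in (.015,-.015): print(a,b,(p+R0.apply([-.03,b,a])).round(4),((proj('side',p+R0.apply([-.03,b,a]))-[200,190])*5).round())
E
```

```text
(288, 435) [0.5342 0.1712 0.1449]
(292, 432) [0.5287 0.176  0.1533]
(300, 425) [0.4767 0.2189 0.2065]
(330, 455) [0.464  0.2162 0.1952]
(325, 440) [0.468  0.2143 0.1999]
(345, 415) [0.467  0.2027 0.2058]
model tip [0.54090223 0.16240502 0.13937093] [293.4374329  429.60745476]
0.011 0.015 [0.5348 0.147  0.1308] [328. 432.]
0.011 -0.015 [0.5328 0.177  0.1311] [286. 467.]
-0.011 0.015 [0.549  0.1479 0.1477] [301. 393.]
-0.011 -0.015 [0.547  0.1778 0.1479] [258. 427.]
```

Call:
{"method": "move_arm", "body": {"commands": [{"xyz":[0.011,0.002,0.019],"turn":[-0.007,-0.016,0],"fingers":0.0},{"xyz":[0,0,0],"turn":[0,0,0],"fingers":0.0}]}}

```text
time_s: 39.7
tool_pos: [0.5602, 0.1622, 0.0987]
tcp_rot: [-179.8, 40.9, 4.3]
ft_force: [0.2, -0.2, -0.1]
opening: -0.001
```

```bash
python3 - <<'E'
from fk import *
rep();print(r.sense()['q'].round(1)); plan([.615,.162,.096],pitched(41,4),3)
E
```

```text
39.7 p [0.5602 0.1622 0.0987] x [ 0.754  0.056 -0.654] y [ 0.073 -0.997 -0.002] F [ 0.2 -0.2 -0.1] op -0.001 q [ 12. -24. 137. -18.  19. 112.]
[ 11.9 -24.  137.  -18.   18.9 112.2]
n 3 dist 0.055 rot [ 0.  -0.1  0.2]
[0.0144, 0.0014, -0.0112] [0.0, -0.001, 0.001]
[0.0144, 0.0014, -0.0112] [0.0, -0.001, 0.001]
[0.0144, 0.0014, -0.0113] [0.0, -0.001, 0.001]
```

Call:
{"method": "move_arm", "body": {"commands": [{"xyz":[0.012,0.001,-0.0095],"turn":[0,0,0],"fingers":0.0},{"xyz":[0.012,0.001,-0.0095],"turn":[0,0,0],"fingers":0.0},{"xyz":[0.008,0.001,-0.006],"turn":[0,0,0],"fingers":0.0},{"xyz":[0,0,0],"turn":[0,0,0],"fingers":0.0}]}}

```text
time_s: 40.2
tool_pos: [0.6017, 0.1624, 0.0963]
tcp_rot: [-179.8, 40.9, 4.3]
ft_force: [-0.6, -1.2, -1.0]
opening: -0.002
```

```bash
python3 - <<'E'
from fk import *
rep();print(r.sense()['q'].round(1)); plan([.615,.162,.096],pitched(41,4))
im,d=shot('side','side22')
a=im[190:310,200:340,::-1]; cv2.imwrite('pics/c29.png',cv2.resize(a,None,fx=5,fy=5,interpolation=cv2.INTER_CUBIC))
E
```

```text
40.2 p [0.6017 0.1624 0.0963] x [ 0.754  0.057 -0.654] y [ 0.073 -0.997 -0.002] F [-0.6 -1.2 -1. ] op -0.002 q [ 11. -16. 132. -17.  16. 111.]
[ 10.6 -16.3 131.8 -17.4  16.2 111. ]
n 1 dist 0.013 rot [ 0.  -0.1  0.2]
[0.0102, 0.0014, -0.0084] [0.001, -0.002, 0.004]
```

View pics/c29.png

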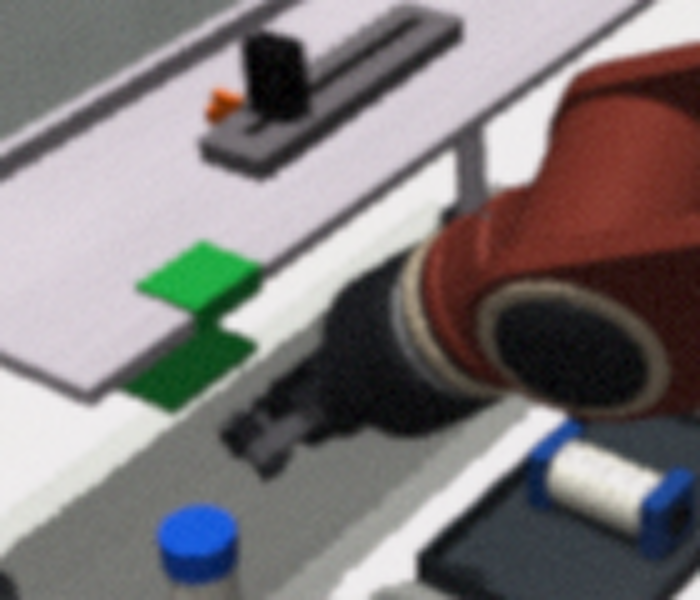

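Call:
{"method": "move_arm", "body": {"commands": [{"xyz":[0.0095,0.001,-0.008],"turn":[0,0,0],"fingers":0.0},{"xyz":[0.001,0,-0.001],"turn":[0,0,0],"fingers":0.0}]}}

```text
time_s: 40.5
tool_pos: [0.6156, 0.1626, 0.0962]
tcp_rot: [-179.8, 40.9, 4.3]
ft_force: [-0.7, -0.8, 0.5]
opening: 0.0
```

```bash
python3 - <<'E'
from fk import *
rep(); print(r.sense()['q'].round(1)); s,R0,p=state(); print('up 10mm in tool',R0.inv().apply([0,0,.01]).round(4))
E
```

```text
40.5 p [0.6156 0.1626 0.0962] x [ 0.754  0.057 -0.654] y [ 0.074 -0.997 -0.002] F [-0.7 -0.8  0.5] op 0.0 q [ 10. -14. 130. -17.  16. 110.]
[ 10.3 -14.  130.1 -16.9  15.6 110.4]
up 10mm in tool [-0.0065 -0.     -0.0076]
```

Before pushing, I'll check that everything in step 1 still holds.

```bash
python3 - <<'E'
from h import *
shot('side','side23'); im,d=shot('top','top23'); P=cloud('top',d)
hsv=cv2.cvtColor(im,cv2.COLOR_RGB2HSV)
m=((hsv[...,0]>100)&(hsv[...,0]<125)&(hsv[...,1]>120)&(hsv[...,2]>50)&(P[...,2]>.025)&(P[...,2]<.06)).astype(np.uint8)
n,l,s,c=cv2.connectedComponentsWithStats(m)
for i in range(1,n):
    if s[i,4]>15: print(s[i,4],c[i],P[l==i].mean(0).round(4))
E
```

```text
51 [346.78431373 241.37254902] [ 0.5261 -0.1039  0.0402]
54 [307.74074074 242.42592593] [ 0.5211 -0.0032  0.0403]
60 [347.71666667 269.15      ] [ 0.4544 -0.1068  0.0389]
55 [308.07272727 270.41818182] [ 0.449  -0.0055  0.0386]
```

View pics/side23.png

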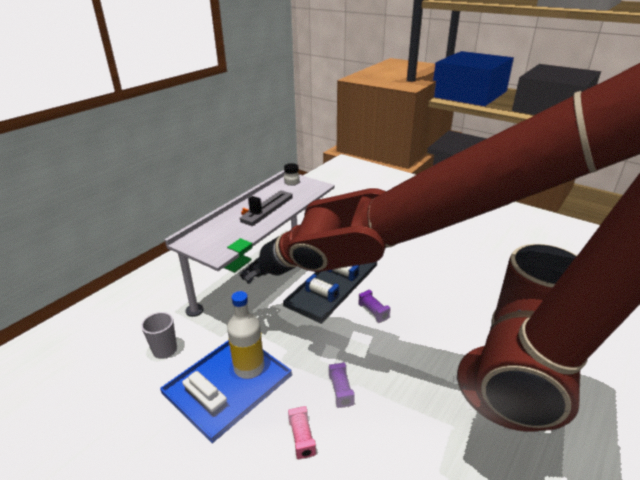

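View pics/top23.png

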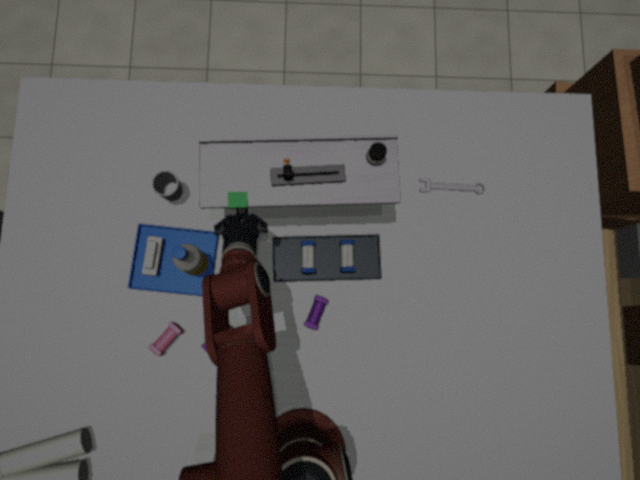

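Everything in step 1 holds: two cartridges in the lamp tray, bottle and brush in the blue tray, slider at the pointer. Now I lift in small steps.

Call:
{"method": "move_arm", "body": {"commands": [{"xyz":[-0.0065,0,-0.0076],"turn":[0,0,0],"fingers":0.0},{"xyz":[0,0,0],"turn":[0,0,0],"fingers":0.0}]}}

```text
time_s: 40.85
tool_pos: [0.6142, 0.1625, 0.1053]
tcp_rot: [-179.9, 41.0, 4.3]
ft_force: [-0.3, -0.7, -0.3]
opening: 0.002
```

Call:
{"method": "move_arm", "body": {"commands": [{"xyz":[-0.0033,0,-0.0038],"turn":[0,0,0],"fingers":0.0},{"xyz":[0,0,0],"turn":[0,0,0],"fingers":0.0}]}}

```text
time_s: 41.1
tool_pos: [0.613, 0.1623, 0.1093]
tcp_rot: [-179.9, 41.2, 4.3]
ft_force: [-0.0, -0.6, -0.5]
opening: 0.004
```

```bash
python3 - <<'E'
from fk import *
rep()
im,d=shot('side','side24')
a=im[190:310,200:340,::-1]; cv2.imwrite('pics/c30.png',cv2.resize(a,None,fx=5,fy=5,interpolation=cv2.INTER_CUBIC))
E
```

```text
41.1 p [0.613  0.1623 0.1093] x [ 0.751  0.057 -0.658] y [ 0.074 -0.997 -0.002] F [-0.  -0.6 -0.5] op 0.004 q [ 10. -16. 130. -15.  18. 108.]
```

View pics/c30.png

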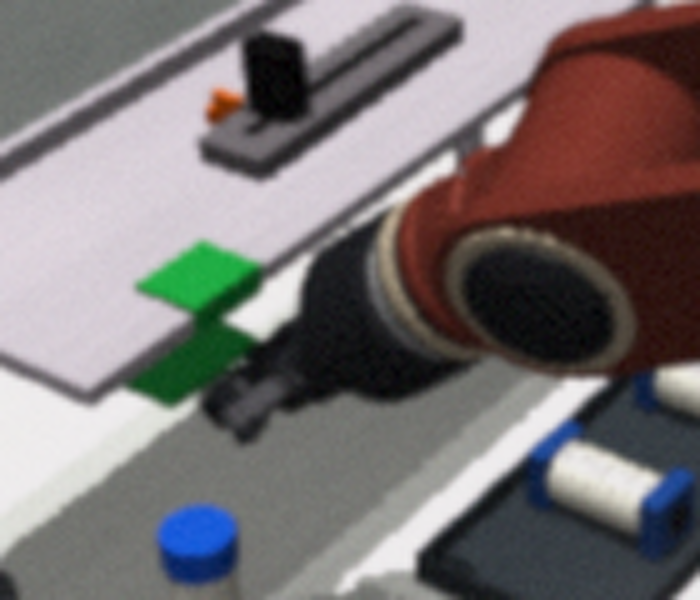

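Call:
{"method": "move_arm", "body": {"commands": [{"xyz":[0.003,0,-0.0026],"turn":[0,0,0],"fingers":0.0},{"xyz":[-0.0033,0,-0.0038],"turn":[0,0,0],"fingers":0.0},{"xyz":[0,0,0],"turn":[0,0,0],"fingers":0.0}]}}

```text
time_s: 41.52
tool_pos: [0.6145, 0.1622, 0.1105]
tcp_rot: [-179.9, 41.6, 4.2]
ft_force: [-1.1, -0.2, -0.3]
opening: 0.003
```

Call:
{"method": "move_arm", "body": {"commands": [{"xyz":[-0.0026,0,-0.003],"turn":[0,0,0],"fingers":0.0},{"xyz":[0,0,0],"turn":[0,0,0],"fingers":0.0}]}}

```text
time_s: 41.78
tool_pos: [0.6143, 0.1621, 0.1142]
tcp_rot: [-180.0, 41.6, 4.2]
ft_force: [-2.1, 0.0, -0.9]
opening: -0.002
```

```bash
python3 - <<'E'
from fk import *
rep()
im,d=shot('side','side25')
a=im[190:310,200:340,::-1]; cv2.imwrite('pics/c31.png',cv2.resize(a,None,fx=5,fy=5,interpolation=cv2.INTER_CUBIC))
E
```

```text
41.77 p [0.6143 0.1621 0.1142] x [ 0.745  0.055 -0.665] y [ 0.073 -0.997 -0.001] F [-2.1  0.  -0.9] op -0.002 q [ 10. -16. 129. -14.  19. 107.]
```

View pics/c31.png

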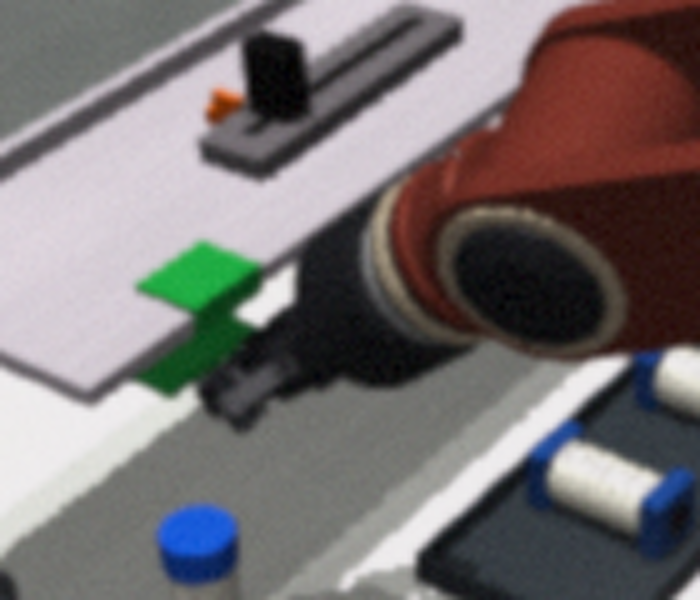

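The paddle's corner has moved from (172,410) to (167,393), so it is rising. A few more millimetres.

Call:
{"method": "move_arm", "body": {"commands": [{"xyz":[-0.002,0,-0.0023],"turn":[0,0,0],"fingers":0.0},{"xyz":[0,0,0],"turn":[0,0,0],"fingers":0.0}]}}

```text
time_s: 42.08
tool_pos: [0.6133, 0.1618, 0.1157]
tcp_rot: [-180.0, 41.8, 4.2]
ft_force: [-1.8, -0.4, -3.0]
opening: 0.005
```

Call:
{"method": "move_arm", "body": {"commands": [{"xyz":[-0.002,0,-0.0023],"turn":[0,0,0],"fingers":0.0},{"xyz":[0,0,0],"turn":[0,0,0],"fingers":0.0}]}}

```text
time_s: 42.32
tool_pos: [0.612, 0.1615, 0.1167]
tcp_rot: [180.0, 42.1, 4.2]
ft_force: [-2.6, 0.1, -3.7]
opening: -0.001
```

```bash
python3 - <<'E'
from fk import *
rep()
im,d=shot('side','side26')
a=im[190:310,200:340,::-1]; cv2.imwrite('pics/c32.png',cv2.resize(a,None,fx=5,fy=5,interpolation=cv2.INTER_CUBIC))
E
```

```text
42.33 p [0.612  0.1615 0.1167] x [ 0.74   0.054 -0.67 ] y [ 0.072 -0.997  0.   ] F [-2.6  0.1 -3.7] op -0.001 q [ 10. -17. 129. -13.  20. 107.]
```

View pics/c32.png

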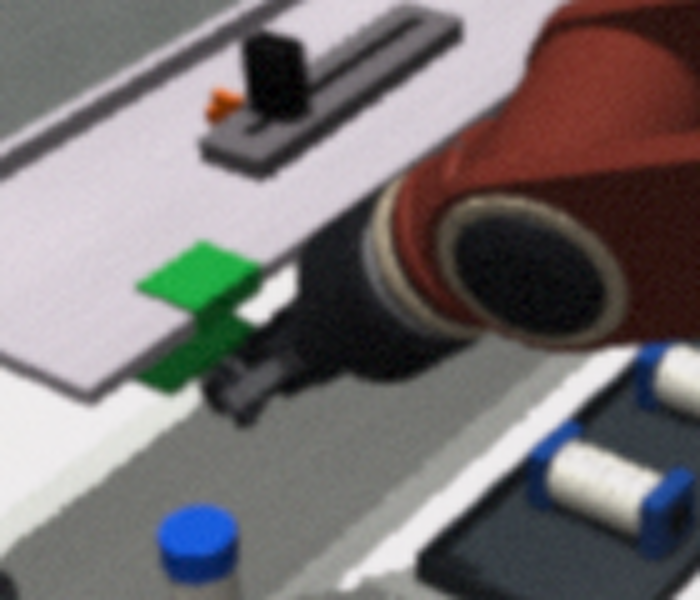

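Call:
{"method": "move_arm", "body": {"commands": [{"xyz":[-0.003,0,-0.0045],"turn":[0,0,0],"fingers":0.0},{"xyz":[0,0,0],"turn":[0,0,0],"fingers":0.0}]}}

```text
time_s: 42.62
tool_pos: [0.6101, 0.1611, 0.1181]
tcp_rot: [179.9, 42.5, 4.1]
ft_force: [-1.2, 1.0, -5.0]
opening: -0.001
```

Call:
{"method": "move_arm", "body": {"commands": [{"xyz":[-0.003,0,-0.0045],"turn":[0,0,0],"fingers":0.0},{"xyz":[0,0,0],"turn":[0,0,0],"fingers":0.0}]}}

```text
time_s: 42.88
tool_pos: [0.6083, 0.1606, 0.1194]
tcp_rot: [179.9, 43.0, 4.0]
ft_force: [-2.8, -0.1, -7.4]
opening: -0.003
```

```bash
python3 - <<'E'
from fk import *
rep()
im,d=shot('side','side27')
a=im[190:310,200:340,::-1]; cv2.imwrite('pics/c33.png',cv2.resize(a,None,fx=5,fy=5,interpolation=cv2.INTER_CUBIC))
E
```

```text
42.88 p [0.6083 0.1606 0.1194] x [ 0.73   0.051 -0.682] y [ 0.071 -0.997  0.001] F [-2.8 -0.1 -7.4] op -0.003 q [ 10. -17. 129. -12.  22. 106.]
```

View pics/c33.png

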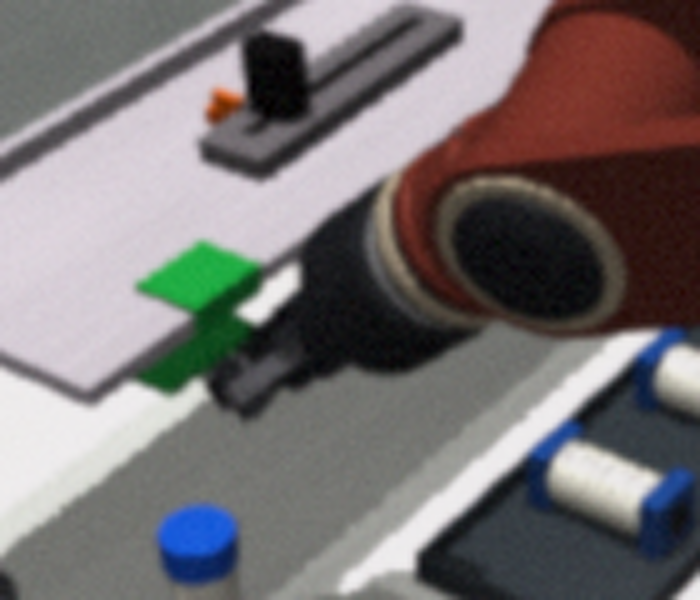

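```bash
python3 - <<'E'
from fk import *
np.set_printoptions(precision=4,suppress=True)
for n in ('side23','side27'):
    im=cv2.imread(f'pics/{n}.png'); d=np.load(f'pics/{n}.npy'); P=cloud('side',d)
    hsv=cv2.cvtColor(im,cv2.COLOR_BGR2HSV); m=(hsv[...,0]>45)&(hsv[...,0]<80)&(hsv[...,1]>100)&(P[...,2]>.13)&(P[...,2]<.18)
    q=P[m]; i=cv2.erode(m.astype(np.uint8),np.ones((3,3)))>0; print(n,m.sum(),np.median(q,0),'eroded',np.median(P[i],0),i.sum())
s,R0,p=state(); print('down10',R0.inv().apply([0,0,-.01]),'back50',R0.inv().apply([-.05,0,0]),'back/up',R0.inv().apply([-.03,0,.04]))
E
```

```text
side23 196 [0.5999 0.169  0.1532] eroded [0.6002 0.1702 0.1535] 109
side27 136 [0.5931 0.1668 0.1633] eroded [0.5925 0.1654 0.1638] 60
down10 [ 0.0068 -0.      0.0073] back50 [-0.0365 -0.0036  0.034 ] back/up [-0.0492 -0.0021 -0.0089]
```

The paddle top rose from 0.153 to 0.163 m, which is the full 10 mm. Backing off: down, then straight back, then up.

Call:
{"method": "move_arm", "body": {"commands": [{"xyz":[0.0068,0,0.0073],"turn":[0,0,0],"fingers":0.0},{"xyz":[0.005,0,0.0055],"turn":[0,0,0],"fingers":0.0},{"xyz":[-0.015,-0.001,0.014],"turn":[0,0,0],"fingers":0.0},{"xyz":[-0.02,-0.002,0.019],"turn":[0,0,0],"fingers":0.0},{"xyz":[-0.02,-0.002,0.018],"turn":[0,0,0],"fingers":0.0},{"xyz":[0,0,0],"turn":[0,0,0],"fingers":0.0}]}}

```text
time_s: 43.68
tool_pos: [0.5508, 0.1641, 0.1293]
tcp_rot: [-179.7, 39.7, 4.6]
ft_force: [0.4, 0.0, -0.0]
opening: -0.001
```

```bash
python3 - <<'E'
from fk import *
np.set_printoptions(precision=4,suppress=True)
rep(); print(r.sense()['q'].round(1)); print(ik([.52,.16,.25],pitched(60,4)))
plan([.52,.155,.25],pitched(60,4))
im,d=shot('side','side28'); P=cloud('side',d)
hsv=cv2.cvtColor(im,cv2.COLOR_RGB2HSV); m=(hsv[...,0]>45)&(hsv[...,0]<80)&(hsv[...,1]>100)&(P[...,2]>.13)&(P[...,2]<.18)
i=cv2.erode(m.astype(np.uint8),np.ones((3,3)))>0; print('eroded',np.median(P[i],0),i.sum())
E
```

```text
43.67 p [0.5508 0.1641 0.1293] x [ 0.767  0.061 -0.639] y [ 0.076 -0.997 -0.005] F [ 0.4  0.  -0. ] op -0.001 q [ 12. -30. 138. -16.  22. 110.]
[ 12.4 -29.6 137.9 -15.9  22.5 110.2]
(array([ 11.4, -31.6, 120.4,  -4.2,  61.4]), np.float64(0.0))
n 3 dist 0.125 rot [  0.1 -20.3   0.4]
[-0.0338, 0.0021, -0.0243] [0.001, -0.118, 0.003]
[-0.0364, 0.0021, -0.0201] [0.001, -0.118, 0.003]
[-0.0385, 0.0022, -0.0157] [0.001, -0.118, 0.003]
eroded [0.5941 0.1715 0.1636] 55
```

View pics/side28.png

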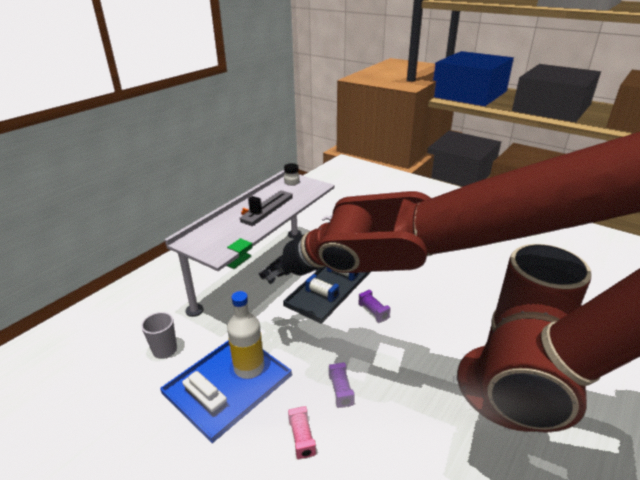

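The paddle stays up at 0.1636 m. I'll pull the arm back and up, clear of everything, then make the final checks.

Call:
{"method": "move_arm", "body": {"commands": [{"xyz":[-0.034,0.002,-0.02],"turn":[0,-0.118,0],"fingers":0.0},{"xyz":[-0.036,0.002,-0.016],"turn":[0,-0.118,0],"fingers":0.0},{"xyz":[-0.038,0.002,-0.01],"turn":[0,-0.118,0],"fingers":0.0},{"xyz":[-0.03,0,0],"turn":[0,-0.1,0],"fingers":0.0},{"xyz":[0,0,0],"turn":[0,0,0],"fingers":0.0},{"xyz":[0,0,0],"turn":[0,0,0],"fingers":0.0}]}}

```text
time_s: 44.48
tool_pos: [0.5042, 0.1528, 0.2799]
tcp_rot: [-179.2, 65.3, 5.0]
ft_force: [-0.1, -0.3, -0.2]
opening: 0.0
```

```bash
python3 - <<'E'
from fk import *
np.set_printoptions(precision=4,suppress=True)
rep(); print(r.sense()['q'].round(1),r.sense()['joint_vel'].round(2))
im,d=shot('side','side29'); P=cloud('side',d)
hsv=cv2.cvtColor(im,cv2.COLOR_RGB2HSV); m=(hsv[...,0]>45)&(hsv[...,0]<80)&(hsv[...,1]>100)&(P[...,2]>.13)&(P[...,2]<.18)
i=cv2.erode(m.astype(np.uint8),np.ones((3,3)))>0; print('paddle',np.median(P[i],0),i.sum())
im,d=shot('top','top29'); P=cloud('top',d)
hsv=cv2.cvtColor(im,cv2.COLOR_RGB2HSV)
m=((hsv[...,0]>100)&(hsv[...,0]<125)&(hsv[...,1]>120)&(hsv[...,2]>50)&(P[...,2]>.025)).astype(np.uint8)
n,l,s,c=cv2.connectedComponentsWithStats(m)
for i in range(1,n):
    if s[i,4]>15: print(s[i,4],c[i],P[l==i].mean(0).round(4))
Z=P[...,2]; m=(Z>0.232)&(Z<.265)&(P[...,0]>0.6)&(P[...,0]<0.7)&(P[...,1]>-.1)&(P[...,1]<.15); print('slider',np.median(P[m],0))
E
```

```text
44.48 p [0.5042 0.1528 0.2799] x [ 0.416  0.037 -0.909] y [ 0.075 -0.997 -0.006] F [-0.1 -0.3 -0.2] op 0.0 q [ 10. -31. 116.  -2.  70.  96.]
[ 10.  -31.2 116.2  -2.2  70.4  96. ] [-0.26  0.62 -2.22 -0.08 -0.87  0.01]
paddle [0.5937 0.1705 0.1638] 56
30 [205.5333 237.9333] [0.4678 0.1957 0.3858]
54 [346.6481 241.2778] [ 0.5264 -0.1035  0.0404]
53 [307.6792 242.2453] [ 0.5132 -0.0019  0.0902]
132 [178.4621 251.1818] [0.4643 0.2814 0.2286]
62 [347.9032 269.0806] [ 0.4546 -0.1073  0.0388]
54 [307.963  270.3519] [ 0.4491 -0.0052  0.0395]
slider [0.6431 0.0493 0.2558]
```

View pics/side29.png

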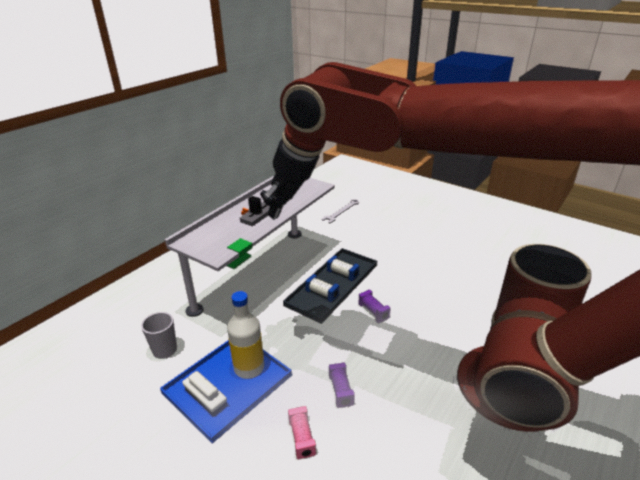

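View pics/top29.png

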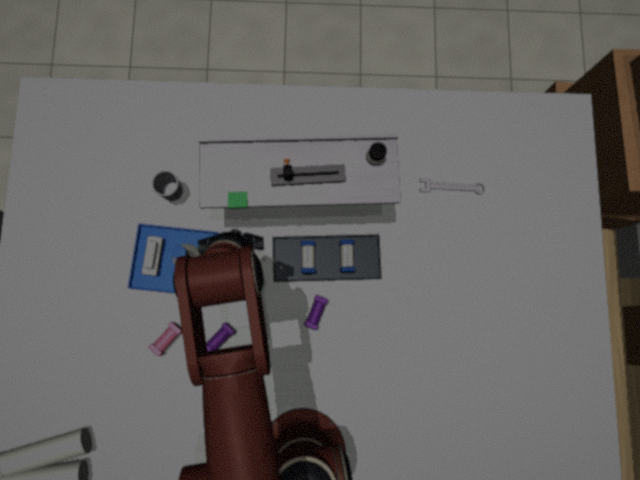

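```bash
python3 - <<'E'
from plant import r
print(r.hand_in()); print(r.sense()['time_s'])
E
```

```text
the job is handed in; nothing more can be done
None
the job is handed in; nothing more can be done
```

The job is done and handed in at about 44.6 s; `hand_in` gave no verdict. The brush (bristles down) and bottle (upright) are in the blue side tray. The two cartridges that were there lie flat in the lamp tray, and the slider is at the pointer. With all that done, I pushed the green paddle up and pulled the arm clear.

**Last checks (images and force):**
- **Cartridges:** their tops measured about 0.039–0.040 m high, which fits lying flat on the tray floor. One cap's depth reading came out too high (0.090 m), probably noise from the gripper edge, because the cap had not moved in the picture.
- **Slider:** it reads within about 1 mm of the pointer. My first setting was about 2.5 mm short, so I nudged it.
- **Paddle:** its top rose from 0.153 to 0.164 m and stayed there after the arm withdrew, which matches the full 10 mm of travel.
- **Bottle and brush:** both look in place in the side view. In the last top view the arm hid part of the bottle.
- **Bystanders:** the wrench, jar, beaker and look-alikes appear where they started.

**What went wrong or disagreed:**
- **Fingertips:** they stood about 38 mm further back along the tool than the stated TCP implied, so the first brush grasp closed on air. I corrected for this in every later grasp.
- **Joint 2:** it came within 0.1° of its range limit once while I was tilting the gripper. I moved away from there straight away.

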